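# Put the weighed tea sample away in the bolted chest and clear the tools

### The job

Put the weighed sample away: draw the brass bolt of the wooden chest, slide its lid open and tip all the pressed tea nests from the tasting cup into the chest, then slide the lid fully shut and push the bolt home again. Stand the emptied cup upright on the dark board again, and stand every tea tool that lies on the worktop end-down in the green tool pot, either way up. Leave the green tin, the timer and the pot where they are.

Things in the scene. Friction and masses are not known exactly. Their poses are not given: they have to be found in the camera images.
- chest: Fixed wooden tea sample chest, 162 mm deep (its x) x 200 mm long (its y) x 82 mm high, walls 10 mm, floor 8 mm thick. Origin: centre of its underside. Its -x side faces the robot, its top carries a 40 mm wide fixed front rail (x from -81 to -41 mm) and a 12 mm back rail, both with their tops at z = 82 mm; between them runs the lid. With the lid open the mouth is 110 mm (x) by 126 mm (y). The left end wall is only 65 mm high: the lid passes out over it.
- chest_mouth (a point): Centre of the mouth that the opened lid uncovers, at the height of the rails (82 mm); 14 mm in x and -27 mm in y from the chest's origin.
- lid (a joint): Light wooden lid that slides along the chest's +y (to the robot's left): 0 m shut, 0.125 m fully open, when it juts 125 mm out past the left end. About 2 N to slide; stays where it is left. While the bolt is home it is held within about 2 mm.
- lid_grip (a point): Top centre of the lid's dark grip bar: 16 mm wide (along the slide, chest y), 74 mm long (chest x), standing 22 mm above the lid. Moves with the lid.
- bolt (a joint): Brass bolt on the front rail: 0 m home (its rod stands through the keeper on the lid), 0.026 m fully drawn towards the chest's -x (towards the robot). It clears the keeper at about 0.017 m. About 1.5 N to slide; stays where it is left. It can go home again only when the lid is fully shut.
- bolt_knob (a point): Top centre of the bolt's upright round brass knob: 13 mm across, 22 mm tall, its lower rim 14 mm above the rail and about level with the tops of the brass straps that guide the rod (15.5 mm above the rail; the nearest strap face is 9 mm behind the knob's axis when the bolt is home). Moves with the bolt.
- cup: White porcelain tasting cup with the weighed sample, standing on the board, 62 mm outside diameter, 60 mm tall, wall about 5 mm, floor 5 mm, 0.12 kg. Origin: at its underside; the axis of the round body is 12 mm from the origin along the cup's own +y; the ear handle sticks out on its -y side (4 to 9 mm to +x, reaching 43 mm from the origin). Cup z is up when it stands upright.
- board: Dark wooden board, 300 (x) x 150 (y) x 14 mm, fixed on the worktop. Origin: centre of its underside. A second cup, which stays where it is, stands fixed on the board's far part, 108 mm in x from the origin.
- pot: Celadon stoneware tool pot, loose but heavy (0.6 kg), round, 72 mm outside, 110 mm tall; mouth 60 mm, inside floor 7 mm above the underside. Origin: centre of its underside.
- caddy: Green square tea tin, 73 x 65 x 91 mm, bystander. Origin: centre of its underside.
- timer: Blue kitchen timer, about 76 x 72 x 60 mm, bystander. Origin: underside.
- nest0: Pressed tea nest: dark brown dome, 21 mm across, 15 mm tall, 12 g, lying in the cup at the start (some may be absent). Origin: centre of its underside.
- nest1: Pressed tea nest: dark brown dome, 21 mm across, 15 mm tall, 12 g, lying in the cup at the start (some may be absent). Origin: centre of its underside.
- nest2: Pressed tea nest: dark brown dome, 21 mm across, 15 mm tall, 12 g, lying in the cup at the start (some may be absent). Origin: centre of its underside.
- nest3: Pressed tea nest: dark brown dome, 21 mm across, 15 mm tall, 12 g, lying in the cup at the start (some may be absent). Origin: centre of its underside.
- nest4: Pressed tea nest: dark brown dome, 21 mm across, 15 mm tall, 12 g, lying in the cup at the start (some may be absent). Origin: centre of its underside.
- nest5: Pressed tea nest: dark brown dome, 21 mm across, 15 mm tall, 12 g, lying in the cup at the start (some may be absent). Origin: centre of its underside.
- nest6: Pressed tea nest: dark brown dome, 21 mm across, 15 mm tall, 12 g, lying in the cup at the start (some may be absent). Origin: centre of its underside.
- nest7: Pressed tea nest: dark brown dome, 21 mm across, 15 mm tall, 12 g, lying in the cup at the start (some may be absent). Origin: centre of its underside.
- nest8: Pressed tea nest: dark brown dome, 21 mm across, 15 mm tall, 12 g, lying in the cup at the start (some may be absent). Origin: centre of its underside.
- tool0: Tea tool (needle: round tapering point), 175 mm long along its own x, dark wood, 25 g, lying on the worktop at the start (some may be absent). Origin: middle of its length, on its centre line. The square handle, 12 x 12 mm, runs from x = -87 to +22 mm; the working end, at most 12 mm wide and 3 to 8 mm thick, from +22 to +87 mm. The balance point is near x = -22 mm.
- tool1: Tea tool (spatula: flat blade), 175 mm long along its own x, dark wood, 25 g, lying on the worktop at the start (some may be absent). Origin: middle of its length, on its centre line. The square handle, 12 x 12 mm, runs from x = -87 to +22 mm; the working end, at most 12 mm wide and 3 to 8 mm thick, from +22 to +87 mm. The balance point is near x = -22 mm.
- tool2: Tea tool (fork: two prongs), 175 mm long along its own x, dark wood, 25 g, lying on the worktop at the start (some may be absent). Origin: middle of its length, on its centre line. The square handle, 12 x 12 mm, runs from x = -87 to +22 mm; the working end, at most 12 mm wide and 3 to 8 mm thick, from +22 to +87 mm. The balance point is near x = -22 mm.
- tool3: Tea tool (small trough-shaped scoop), 175 mm long along its own x, dark wood, 25 g, lying on the worktop at the start (some may be absent). Origin: middle of its length, on its centre line. The square handle, 12 x 12 mm, runs from x = -87 to +22 mm; the working end, at most 12 mm wide and 3 to 8 mm thick, from +22 to +87 mm. The balance point is near x = -22 mm.

How it is judged (in metres and radians):
On the way, in this order (a step that is already met when the one before it is completed fails the run):
1. the bolt is drawn clear of the keeper (value of joint bolt above 0.019 m), for 0.1 s.
2. the lid is slid open (value of joint lid above 0.09 m), for 0.2 s.
3. all the tea nests lie in the chest (x of nest0 in the frame of chest between -0.075 and 0.075 m and y of nest0 in the frame of chest between -0.094 and 0.094 m and z of nest0 in the frame of chest between 0 and 0.064 m and x of nest1 in the frame of chest between -0.075 and 0.075 m and y of nest1 in the frame of chest between -0.094 and 0.094 m and z of nest1 in the frame of chest between 0 and 0.064 m and x of nest2 in the frame of chest between -0.075 and 0.075 m and y of nest2 in the frame of chest between -0.094 and 0.094 m and z of nest2 in the frame of chest between 0 and 0.064 m and x of nest3 in the frame of chest between -0.075 and 0.075 m and y of nest3 in the frame of chest between -0.094 and 0.094 m and z of nest3 in the frame of chest between 0 and 0.064 m and x of nest4 in the frame of chest between -0.075 and 0.075 m and y of nest4 in the frame of chest between -0.094 and 0.094 m and z of nest4 in the frame of chest between 0 and 0.064 m and x of nest5 in the frame of chest between -0.075 and 0.075 m and y of nest5 in the frame of chest between -0.094 and 0.094 m and z of nest5 in the frame of chest between 0 and 0.064 m and x of nest6 in the frame of chest between -0.075 and 0.075 m and y of nest6 in the frame of chest between -0.094 and 0.094 m and z of nest6 in the frame of chest between 0 and 0.064 m and x of nest7 in the frame of chest between -0.075 and 0.075 m and y of nest7 in the frame of chest between -0.094 and 0.094 m and z of nest7 in the frame of chest between 0 and 0.064 m and x of nest8 in the frame of chest between -0.075 and 0.075 m and y of nest8 in the frame of chest between -0.094 and 0.094 m and z of nest8 in the frame of chest between 0 and 0.064 m), for 0.3 s.
4. the lid is slid fully shut again (value of joint lid below 0.005 m), for 0.2 s.
5. the bolt is home again (value of joint each of lid, bolt below 0.005 m), for 0.2 s.
At the end, for the whole second after the job is handed in: All nests in the chest; lid shut and bolt home, each within 5 mm; cup upright (7 degrees) on the board; each tea tool in the pot, leaning under 40 degrees, its middle within 35 mm of the pot axis and 55 to 140 mm above the pot underside; pot upright; all at rest (all of step 3 and all of step 5 and angle between cup's own z axis and vertical below 0.12 rad and x of cup in the frame of board between -0.15 and 0.15 m and y of cup in the frame of board between -0.078 and 0.078 m and z of cup in the frame of board between 0.01 and 0.02 m and linear speed of each of cup, tool0, tool1, tool2, tool3 below 0.03 m/s and horizontal distance between each of tool0, tool1, tool2, tool3 and pot below 0.035 m and z of tool0 in the frame of pot between 0.055 and 0.14 m and (angle between tool0's own x axis and vertical below 0.7 rad or angle between tool0's own x axis and vertical above 2.44 rad) and z of tool1 in the frame of pot between 0.055 and 0.14 m and (angle between tool1's own x axis and vertical below 0.7 rad or angle between tool1's own x axis and vertical above 2.44 rad) and z of tool2 in the frame of pot between 0.055 and 0.14 m and (angle between tool2's own x axis and vertical below 0.7 rad or angle between tool2's own x axis and vertical above 2.44 rad) and z of tool3 in the frame of pot between 0.055 and 0.14 m and (angle between tool3's own x axis and vertical below 0.7 rad or angle between tool3's own x axis and vertical above 2.44 rad) and angle between pot's own z axis and vertical below 0.15 rad); the robot touches nothing.
It fails at once if the tin or the timer is pushed more than 4 cm (distance of any of caddy, timer from where it was at the start of the episode above 0.04 m).
It fails at once if the tool pot is knocked over or pushed more than 5 cm (angle between pot's own z axis and vertical above 0.6 rad or distance of pot from where it was at the start of the episode above 0.05 m).
Of nest6, nest7, nest8 only 1 to 3 are there at a start; the rules pass over those that are not, and their reading is None.
Of tool0, tool1, tool2, tool3 only 2 to 4 are there at a start; the rules pass over those that are not, and their reading is None.
At some moment in a run one of tool0, tool1, tool2, tool3 may be knocked a few centimetres aside while the robot is not near it.
It also fails if it takes over 210 s, if anything falls off the work surface, if the arm or the gripper's body presses on something with over 40 N, if the wrist force passes 120 N, or if a joint passes its speed limit or range.

### The arm

A 6-joint arm with a two-finger parallel gripper is mounted at the origin on a cart in front of the work surface, level with it; the furniture and walls round the work are solid. World frame = base frame: x ahead of the robot, y to its left, z up, the work surface at z = 0. Lengths are in mm, angles in rad, forces in N, time in s.
With the tool pointing down it reaches from about 300 to 775 mm from the base axis. Payload 14.6 kg.
Tool frame: the origin (TCP) lies on the centre line of the jaws, within the pads' length; the fingertips stand ahead of it and the grasp point (between the pads) is the TCP (manip.tip_reach is the z of the fingertips in the tool frame, in mm); z points along the fingers, y is the direction in which the jaws open and shut (so a half turn about z gives the same grasp; the last joint's range is limited). The gripper opens to 94 mm and grips with 3 to 60 N. Pads are 16 mm wide; open, the fingers measure 119 mm over their backs; the gripper's body (75 mm by 177 mm) begins 78 mm behind the grasp point.
Start: joints at [-1.259, 0.3, 1.521, -0, 1.321, -0.067], TCP at [203.386, -511.003, 224.446] pointing down, gripper open.
Joint ranges: [-3.03, 3.03], [-0.79, 2.21], [0.23, 2.52], [-1.04, 4.18], [0, 3.07], [-2.55, 2.55]. Speed limits (rad/s): [2.22, 2.22, 2.57, 3.14, 3.14, 3.14].

### API

Orientations are given as [roll, pitch, yaw] about the fixed x, y, z axes, in that order (R = Rz(yaw) Ry(pitch) Rx(roll)).
In Python, from cell import manip, camera, search_frame, masks_of, tip_of gives the robot as it stands.
- The arm moves only by the tool send_rows, never from a script. Its argument "plan" is a list of rows, each an object with "travel": the shift along the tool's x, y, z in mm, a list of three; "delta_rot": the turn, a rotation vector about the tool's x, y, z in degrees, a list of three; "fingers": the gripper's target within -1 to 1 (shut at 1, half-way at 0, fully open at -1). In form: [{"travel": [dx, dy, dz], "delta_rot": [wx, wy, wz], "fingers": fingers}, ...]. A call has 1 to 20 rows; each row shifts and turns the commanded pose from where the row before left it, along the tool's axes as they then stand; what a row does not reach is not made up. A row lasts 1/8 s, in which the tool goes at most 62.5 mm and 10.7 degrees, less where a joint would pass 70% of its speed; a pose out of reach is approached as far as the arm can. A call is refused whole if a number of a shift passes 62.5 or a number of a turn 10.7, either way. A call with a gripper value outside its range is refused whole. The fingers move at their own pace and stop on an object; "grip_force" is the grip in N (left out, the last holds). Time passes only in rows, so rows that do not move let the fingers close. It gives the time, the measured TCP pose, the force and the opening at its end, in the units of the state.
- manip.read_state(): the state, without advancing time (a new reading comes with each control period).
- camera(name): name is "side" or "top" or "wrist"; returns a dict with "color" (420x560x3 uint8, red, green, blue), "z_map" (420x560 float32, mm along the optical axis (not along the pixel's ray), 0 where there is no reading), "fov_y" (degrees; the focal length in pixels is half the picture's height over the tangent of half this angle, whatever the lens; pixels are square), "cx", "cy" (the principal point, pixels), "world_from_camera" (4x4, takes a point from camera to world coordinates); the wrist camera has in their place "tool_from_camera" (4x4, takes a point from camera to tool coordinates, whose origin is the TCP and whose axes are the flange's). Camera axes: x right, y up, looking along -z (the intrinsics and any distortion apply to the point x, -y, -z); pixel columns grow to the right and rows downward; lengths in mm; the calibration is good to about 2 mm. A picture is of the moment at which its call begins: read the wrist's pose just before it.
- manip.sign_off(): hands the job in, once; it reports no verdict.
Trained networks look in the newest picture that a camera, given by its name, has taken for a name from the list of things; names that differ only in an ending like _2 or _b are one class to them, and where a whole thing is asked for, a point or a joint stands for the part that bears it (a point fixed in the world has none). Each returns a list of dicts, best first, with "confidence" (0 to 1); they miss things now and then, are a little off and sometimes report something else, mostly with a low value. They report only what shows in the picture. A call takes as long as a camera call.
- search_frame(name, camera): "at" ([x, y, z] in mm, in the coordinates of the camera as it stood for that picture, good to about 4 mm: the middle of the surface that is visible of it).
- masks_of(name, camera): "region" (420x560 bool, what is visible of it).
- tip_of(name, camera): "at" ([x, y, z] in mm, in the coordinates of the camera as it stood for that picture, good to about 4 mm: a listed point, or the origin of a listed thing).
The state is a dict: "clock": time; "joints": joint angles; "qd": joint speeds; "effort": joint torques, N m; "eef_pos": TCP position; "eef_rot": TCP orientation; "wrist_force": force on the tool from outside, world axes, zero at the start; "moment": the same for the moment, N m; "finger_gap": finger opening in mm.
Only numpy, scipy, OpenCV 4.12 (cv2) and the standard library are available. Lean on these libraries where they do the work, as an engineer would, in place of code of your own. Each camera call takes 0.05 s, during which the arm holds its last target. There are 200 camera calls.

## Working session

There is one attempt and no reset: what is moved stays moved. The work goes in short steps, Python scripts to look and compute and a tool call to move; the robot and the scene stay as the last step left them, time stands still between calls to the robot, and variables do not carry over. Pictures are saved under pics/ and viewed, about 12 in all and at most 16, crops included, and the job is handed in when it is done.

Besides the shell and the picture viewer there is one more tool, called as name(argument=value, ...), one argument or row to a line, values as JSON. send_rows: Moves the arm, as the interface text tells. Its arguments: {"type":"object","properties":{"plan":{"type":"array"},"grip_force":{"type":"number"}},"required":["plan"]}

```bash
ls; mkdir -p pics; cat > h.py <<'E'
import numpy as np, cv2
from cell import manip, camera, search_frame, masks_of, tip_of
from scipy.spatial.transform import Rotation as Ro
def Tt():
    s=manip.read_state(); T=np.eye(4); T[:3,:3]=Ro.from_euler('xyz',s['eef_rot']).as_matrix(); T[:3,3]=s['eef_pos']; return T
def cam(n):
    T=Tt(); c=camera(n); c['W']=c['world_from_camera'] if n!='wrist' else T@c['tool_from_camera']; c['W']=np.array(c['W']); return c
def w(c,p): return (c['W']@np.r_[p,1])[:3]
def cloud(c):
    z=c['z_map']; f=210/np.tan(np.radians(c['fov_y'])/2)
    v,u=np.mgrid[:420,:560]
    P=np.stack([(u-c['cx'])/f*z,-(v-c['cy'])/f*z,-z],-1)
    return P@c['W'][:3,:3].T+c['W'][:3,3]
def save(c,n): cv2.imwrite('pics/'+n+'.png',cv2.cvtColor(c['color'],cv2.COLOR_RGB2BGR))
E
python3 - <<'E'
from h import *
print(manip.read_state(), manip.tip_reach)
for n in ['top','side']:
    c=cam(n); save(c,n+'0'); print(n,c['W'].round(2).tolist(),c['fov_y'],[k for k in c])
    for t in ['chest','chest_mouth','lid_grip','bolt_knob','cup','board','pot','caddy','timer','tool0','tool1','tool2','tool3']:
        print(t,[(w(c,d['at']).round(0).tolist(),round(d['confidence'],2)) for d in tip_of(t,n)[:4]])
E
```

```text
pics
{'clock': 0.0, 'joints': array([-1.25859694e+00,  3.00477511e-01,  1.52164678e+00, -1.13215095e-05,
        1.32068276e+00, -6.65912408e-02]), 'qd': array([-0.00148649,  0.00041023,  0.00060991, -0.00147212,  0.00208708,
        0.00010606]), 'effort': array([-1.03034567e-03, -5.31807625e+01, -3.52737200e+01,  7.06864544e-02,
        2.42740806e-02, -8.43264411e-05]), 'eef_pos': array([ 203.30649308, -510.76098166,  223.85500725]), 'eef_rot': array([-3.14038021e+00, -6.98673707e-05,  3.78793391e-01]), 'wrist_force': array([ 0.43362083, -0.68833047,  0.29035493]), 'moment': array([-0.01925585,  0.00301876,  0.00945368]), 'finger_gap': 93.85211970893761} 19.0
top [[0.02, 0.99, -0.13, 448.15], [-1.0, 0.02, -0.0, 34.7], [-0.0, 0.13, 0.99, 1232.74], [0.0, 0.0, 0.0, 1.0]] 49.48656208733031 ['color', 'z_map', 'fov_y', 'cx', 'cy', 'world_from_camera', 'W']
chest [([623.0, 53.0, -2.0], 0.74), ([632.0, 124.0, 95.0], 0.33)]
chest_mouth [([641.0, 26.0, 81.0], 0.75)]
lid_grip [([632.0, 122.0, 94.0], 0.94)]
bolt_knob [([557.0, -7.0, 113.0], 0.41)]
cup [([543.0, -262.0, 10.0], 0.88), ([708.0, 
[... 1094 characters left out ...]
0, -260.0, 16.0], 0.68), ([774.0, -42.0, -1.0], 0.28)]
board [([641.0, -256.0, 1.0], 0.72)]
pot [([567.0, 395.0, -1.0], 0.97)]
caddy [([773.0, -44.0, 2.0], 0.73)]
timer [([706.0, 370.0, -13.0], 0.73)]
tool0 [([643.0, 24.0, 79.0], 0.66), ([418.0, -215.0, 6.0], 0.58), ([411.0, 168.0, 5.0], 0.57), ([416.0, 350.0, 10.0], 0.43)]
tool1 [([643.0, 24.0, 79.0], 0.66), ([418.0, -215.0, 6.0], 0.58), ([411.0, 168.0, 5.0], 0.57), ([416.0, 350.0, 10.0], 0.43)]
tool2 [([643.0, 24.0, 79.0], 0.66), ([418.0, -215.0, 6.0], 0.58), ([411.0, 168.0, 5.0], 0.57), ([416.0, 350.0, 10.0], 0.43)]
tool3 [([643.0, 24.0, 79.0], 0.66), ([418.0, -215.0, 6.0], 0.58), ([411.0, 168.0, 5.0], 0.57), ([416.0, 350.0, 10.0], 0.43)]
```

View pics/top0.png

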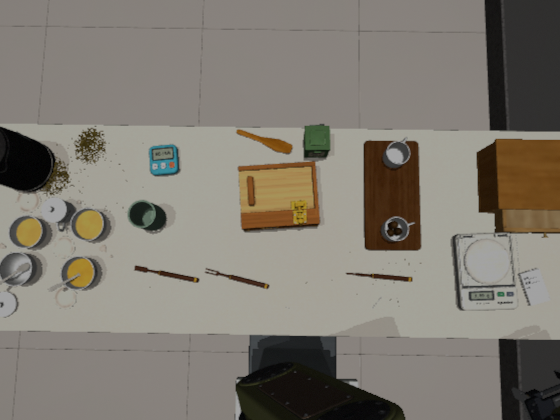

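View pics/side0.png

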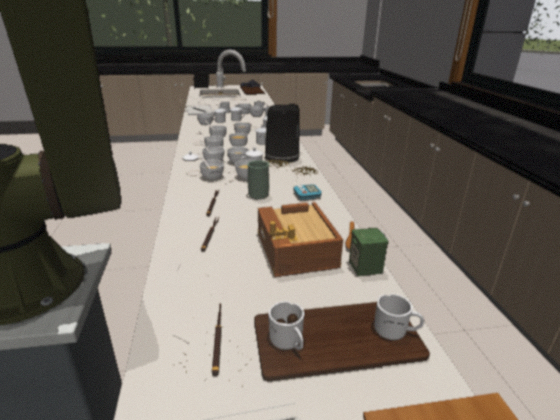

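Top view: chest at (278,195) with the bolt at its right front (299,211), and the grip bar at (251,190). The full cup is at (395,229), the pot at (147,215). Three tools lie at (167,273), (237,278) and (380,277). The wooden spoon near the tin is not a tea tool. The side view agrees with this.

```bash
cat >> h.py <<'E'
def tools(n='top'):
    c=cam(n);P=cloud(c);out=[]
    for d in masks_of('tool0',n):
        m=d['region']&(c['z_map']>0)
        if m.sum()<15: continue
        q=P[m]; 
        r=cv2.minAreaRect(q[:,:2].astype(np.float32))
        ct=q[:,:2].mean(0); U=np.linalg.svd(q[:,:2]-ct)[2][0]; s=(q[:,:2]-ct)@U
        a=ct+U*s.min(); b=ct+U*s.max()
        out.append((round(d['confidence'],2),a.round(0).tolist(),b.round(0).tolist(),((a+b)/2).round(1).tolist(),round(float(np.degrees(np.arctan2(U[1],U[0]))),1),round(float(np.ptp(s)),0),np.percentile(q[:,2],[5,50,95]).round(0).tolist()))
    return out
E
python3 - <<'E'
from h import *
for n in ['top','side']:
    for o in tools(n): print(n,o)
    c=cam(n);P=cloud(c)
    for t in ['chest','lid_grip','bolt_knob','cup','pot','board','caddy']:
        for d in masks_of(t,n)[:2]:
            m=d['region']&(c['z_map']>0); q=P[m]
            print(n,t,round(d['confidence'],2),m.sum(),q.min(0).round(0),q.max(0).round(0),np.median(q,0).round(0), np.percentile(q[:,2],95).round(1))
            if t in('chest','lid_grip','board','caddy') and n=='top':
                zz=np.percentile(q[:,2],95)
                k=q if t!='chest' else q[(q[:,2]>70)]
                print('   rect',cv2.minAreaRect(k[:,:2].astype(np.float32)))
E
```

```text
top (0.81, [412.0, -305.0], [424.0, -140.0], [418.4, -222.4], 85.8, 165.0, [-0.0, 10.0, 15.0])
top (0.73, [420.0, 213.0], [388.0, 77.0], [403.9, 145.0], -103.5, 140.0, [6.0, 11.0, 15.0])
top (0.72, [401.0, 262.0], [430.0, 427.0], [415.4, 344.9], 79.8, 168.0, [-1.0, 10.0, 15.0])
top chest 0.77 4939 [535. -52.   1.] [710. 156. 121.] [620.  52.  75.] 92.6
   rect ((622.4074096679688, 51.89960861206055), (162.8641357421875, 199.55966186523438), 4.5638957023620605)
top lid_grip 0.65 3053 [577. -40.   2.] [698. 163. 106.] [637.  59.  73.] 93.6
   rect ((637.4822387695312, 61.274688720703125), (109.88048553466797, 196.40313720703125), 4.736876010894775)
top lid_grip 0.21 383 [ 511. -309.   10.] [ 571. -219.   78.] [ 544. -261.   49.] 74.5
   rect ((539.3875732421875, -262.21417236328125), (86.34955596923828, 61.372318267822266), 83.08706665039062)
top cup 0.78 379 [ 510. -297.   12.] [ 577. -219.   78.] [ 542. -259.   48.] 74.6
top pot 0.93 883 [530. 355.  -7.] [612. 463. 115.] [567. 401.  62.] 109.9
top board 0.88 5692 [ 487. -339.   -7.] [ 799. -177.   78.] [ 649. -251.   14.] 43.6
   rec
[... 588 characters left out ...]
081 [537. -55.  -2.] [762. 324. 120.] [620. -10.  74.] 92.7
side lid_grip 0.57 1551 [583. -35.  -0.] [721. 317. 103.] [641.  62.  75.] 95.7
side bolt_knob 0.55 1579 [582. -37.  -0.] [721. 322. 103.] [641.  63.  75.] 95.7
side pot 0.58 778 [533. 353.   1.] [623. 534. 112.] [566. 366.  69.] 109.4
side pot 0.23 384 [ 410. -305.    4.] [ 428. -150.   15.] [ 420. -251.   12.] 14.0
side board 0.83 9737 [ 492. -329. -788.] [1393.  578.   77.] [ 658. -280.   15.] 62.3
side board 0.69 1544 [582. -37.   0.] [701. 302. 103.] [640.  62.  75.] 95.7
side caddy 0.85 1589 [ 738.  -78. -787.] [1465. 1161.   95.] [766. -72.  63.] 93.1
side caddy 0.2 4929 [537. -55.  -0.] [719. 305. 120.] [621. -12.  74.] 92.4
```

```bash
cat >> h.py <<'E'
def down(yaw): return Ro.from_euler('xyz',[np.pi,0,yaw])
def plan(tg,step=40,rstep=9,start=None):
    """tg: list of (pos,Rotation,fingers[,step]); prints compact rows, rounded with carry-over."""
    if start is None:
        s=manip.read_state(); start=(s['eef_pos'],Ro.from_euler('xyz',s['eef_rot']))
    p,R=np.array(start[0],float),start[1]; n=0
    for t in tg:
        P1,R1,f=np.array(t[0],float),t[1],t[2]; st=t[3] if len(t)>3 else step
        rv=(R.inv()*R1).as_rotvec(degrees=True)
        k=max(1,int(np.ceil(max(np.linalg.norm(P1-p)/st,np.linalg.norm(rv)/rstep))))
        p0,R0=p.copy(),R
        for i in range(1,k+1):
            d=R.inv().apply(p0+(P1-p0)*i/k-p).round(0 if i<k else 1)
            Rt=R0*Ro.from_rotvec(rv*i/k,degrees=True)
            q=(R.inv()*Rt).as_rotvec(degrees=True).round(1)
            p=p+R.apply(d); R=R*Ro.from_rotvec(q,degrees=True); n+=1
            print('{"travel":%s,"delta_rot":%s,"fingers":%g},'%(d.tolist(),q.tolist(),f))
        print('-- ',n,p.round(1))
    return p,R
E
python3 - <<'E'
from h import *
plan([([520,0,270],down(.08),-0.3)])
E
```

```text
{"travel":[30.0, -22.0, -3.0],"delta_rot":[-0.0, 0.0, 1.1],"fingers":-0.3},
{"travel":[30.0, -23.0, -3.0],"delta_rot":[-0.0, 0.0, 1.0],"fingers":-0.3},
{"travel":[29.0, -24.0, -3.0],"delta_rot":[-0.0, 0.0, 1.1],"fingers":-0.3},
{"travel":[29.0, -24.0, -2.0],"delta_rot":[-0.0, 0.0, 1.1],"fingers":-0.3},
{"travel":[29.0, -24.0, -3.0],"delta_rot":[-0.0, 0.0, 1.1],"fingers":-0.3},
{"travel":[28.0, -25.0, -3.0],"delta_rot":[-0.0, 0.0, 1.0],"fingers":-0.3},
{"travel":[27.0, -26.0, -3.0],"delta_rot":[-0.0, 0.0, 1.1],"fingers":-0.3},
{"travel":[27.0, -26.0, -3.0],"delta_rot":[-0.0, 0.0, 1.1],"fingers":-0.3},
{"travel":[27.0, -27.0, -3.0],"delta_rot":[-0.0, 0.0, 1.0],"fingers":-0.3},
{"travel":[26.0, -27.0, -2.0],"delta_rot":[-0.0, 0.0, 1.1],"fingers":-0.3},
{"travel":[25.0, -27.0, -3.0],"delta_rot":[-0.0, 0.0, 1.1],"fingers":-0.3},
{"travel":[25.0, -28.0, -3.0],"delta_rot":[-0.0, 0.0, 1.0],"fingers":-0.3},
{"travel":[25.0, -29.0, -3.0],"delta_rot":[-0.0, 0.0, 1.1],"fingers":-0.3},
{"travel":[24.0, -29.0, -3.0],"delta_rot":[-0.0, 0.0, 1.1],"fingers":-0.3},
{"travel":[23.0, -29.0, -3.0],"delta_rot":[-0.0, 0.0, 1.1],"fingers":-0.3},
{"travel":[22.8, -30.1, -2.5],"delta_rot":[-0.0, 0.0, 1.0],"fingers":-0.3},
--  16 [520.   0. 270.]
```

send_rows(
  plan=[
    {"travel": [30,-22,-3],"delta_rot": [0,0,1.1],"fingers": -0.3},
    {"travel": [30,-23,-3],"delta_rot": [0,0,1],"fingers": -0.3},
    {"travel": [29,-24,-3],"delta_rot": [0,0,1.1],"fingers": -0.3},
    {"travel": [29,-24,-2],"delta_rot": [0,0,1.1],"fingers": -0.3},
    {"travel": [29,-24,-3],"delta_rot": [0,0,1.1],"fingers": -0.3},
    {"travel": [28,-25,-3],"delta_rot": [0,0,1],"fingers": -0.3},
    {"travel": [27,-26,-3],"delta_rot": [0,0,1.1],"fingers": -0.3},
    {"travel": [27,-26,-3],"delta_rot": [0,0,1.1],"fingers": -0.3},
    {"travel": [27,-27,-3],"delta_rot": [0,0,1],"fingers": -0.3},
    {"travel": [26,-27,-2],"delta_rot": [0,0,1.1],"fingers": -0.3},
    {"travel": [25,-27,-3],"delta_rot": [0,0,1.1],"fingers": -0.3},
    {"travel": [25,-28,-3],"delta_rot": [0,0,1],"fingers": -0.3},
    {"travel": [25,-29,-3],"delta_rot": [0,0,1.1],"fingers": -0.3},
    {"travel": [24,-29,-3],"delta_rot": [0,0,1.1],"fingers": -0.3},
    {"travel": [23,-29,-3],"delta_rot": [0,0,1.1],"fingers": -0.3},
    {"travel": [23,-30,-2.5],"delta_rot": [0,0,1],"fingers": -0.3},
    {"travel": [0,0,0],"delta_rot": [0,0,0],"fingers": -0.3},
  ],
)

```text
clock: 4.53
eef_pos: [520.8, 1.6, 269.7]
eef_rot: [-3.141, 0.0, 0.083]
wrist_force: [-0.8, -0.7, -0.5]
finger_gap: 61.2
```

```bash
python3 - <<'E'
from h import *
s=manip.read_state();print(s['eef_pos'],s['eef_rot'],s['joints'],s['finger_gap'])
c=cam('wrist');save(c,'w1');P=cloud(c);print(c['tool_from_camera'])
for t in ['bolt_knob','lid_grip','chest','chest_mouth']:
    print(t,[(w(c,d['at']).round(1).tolist(),round(d['confidence'],2)) for d in tip_of(t,'wrist')[:3]])
m=(P[...,2]>112)&(P[...,2]<125)&(c['z_map']>0)
q=P[m];print(m.sum(),q.min(0),q.max(0),q.mean(0))
v,u=np.where(m);print(u.min(),u.max(),v.min(),v.max())
E
```

```text
[520.81863758   1.57246485 269.74669682] [-3.14142944e+00  1.87315538e-04  8.27718366e-02] [-6.73770139e-02  2.02411729e-01  1.53686135e+00  1.35267084e-04
  1.40252920e+00  1.42062482e+00] 61.21079844361519
[[ 1.24737698e-04  9.60793353e-01  2.77265427e-01  7.98622344e+01]
 [ 9.99999698e-01 -3.32397916e-04  7.01955702e-04  1.79688775e-01]
 [ 7.66596822e-04  2.77265256e-01 -9.60793105e-01 -1.60154121e+02]
 [ 0.00000000e+00  0.00000000e+00  0.00000000e+00  1.00000000e+00]]
bolt_knob [([552.0, 4.4, 118.8], 0.67)]
lid_grip [([633.6, 129.3, 99.4], 0.77)]
chest [([625.3, 60.7, 1.2], 0.85)]
chest_mouth [([640.2, 27.7, 83.9], 0.6)]
149 [548.61543743  -6.2621718  112.44297594] [560.90165435   5.99498477 119.40494696] [ 5.54993294e+02 -1.72350755e-01  1.17376477e+02]
276 289 157 170
```

View pics/w1.png

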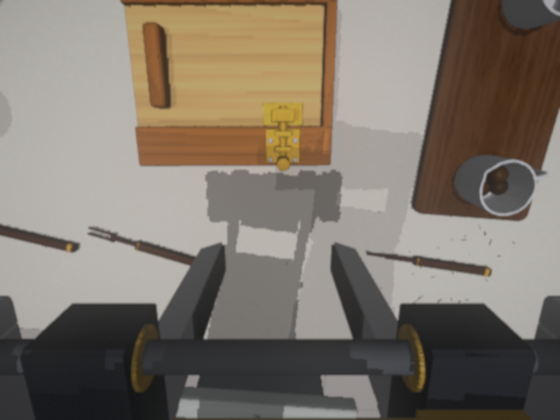

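Wrist view: knob at (283,163), straps behind it, and the grip bar at (155,65). The depth fit puts the knob at (555,0,118), which agrees with the networks.

send_rows(
  plan=[
    {"travel": [33,4.4,30],"delta_rot": [0,0,0],"fingers": -0.3},
    {"travel": [0,0,40],"delta_rot": [0,0,0],"fingers": -0.3},
    {"travel": [0,0,40],"delta_rot": [0,0,0],"fingers": -0.3},
    {"travel": [0,0,20],"delta_rot": [0,0,0],"fingers": -0.3},
    {"travel": [0,0,17],"delta_rot": [0,0,0],"fingers": -0.3},
    {"travel": [0,0,0],"delta_rot": [0,0,0],"fingers": -0.3},
    {"travel": [0,0,0],"delta_rot": [0,0,0],"fingers": 1},
    {"travel": [0,0,0],"delta_rot": [0,0,0],"fingers": 1},
    {"travel": [0,0,0],"delta_rot": [0,0,0],"fingers": 1},
    {"travel": [0,0,0],"delta_rot": [0,0,0],"fingers": 1},
    {"travel": [0,0,0],"delta_rot": [0,0,0],"fingers": 1},
    {"travel": [0,0,0],"delta_rot": [0,0,0],"fingers": 1},
  ],
  grip_force=15,
)

```text
clock: 6.28
eef_pos: [553.3, -0.9, 123.0]
eef_rot: [-3.14, 0.0, 0.081]
wrist_force: [-0.0, 6.8, -0.4]
finger_gap: 12.4
```

send_rows(
  plan=[
    {"travel": [-7,0,0],"delta_rot": [0,0,0],"fingers": 1},
    {"travel": [-7,0,0],"delta_rot": [0,0,0],"fingers": 1},
    {"travel": [-7,0,0],"delta_rot": [0,0,0],"fingers": 1},
    {"travel": [-5,0,0],"delta_rot": [0,0,0],"fingers": 1},
    {"travel": [0,0,0],"delta_rot": [0,0,0],"fingers": 1},
    {"travel": [0,0,0],"delta_rot": [0,0,0],"fingers": 1},
  ],
)

```text
clock: 7.02
eef_pos: [527.6, -3.1, 123.0]
eef_rot: [-3.14, -0.001, 0.081]
wrist_force: [0.9, 6.4, 0.2]
finger_gap: 12.6
```

send_rows(
  plan=[
    {"travel": [0,0,0],"delta_rot": [0,0,0],"fingers": -0.3},
    {"travel": [0,0,0],"delta_rot": [0,0,0],"fingers": -0.3},
    {"travel": [0,0,0],"delta_rot": [0,0,0],"fingers": -0.3},
    {"travel": [0,0,-30],"delta_rot": [0,0,0],"fingers": -0.3},
    {"travel": [0,-40,-40],"delta_rot": [0,0,0],"fingers": -0.3},
    {"travel": [0,-40,-40],"delta_rot": [0,0,0],"fingers": -0.3},
    {"travel": [0,-30,0],"delta_rot": [0,0,0],"fingers": -0.3},
    {"travel": [0,0,0],"delta_rot": [0,0,0],"fingers": -0.3},
    {"travel": [0,0,0],"delta_rot": [0,0,0],"fingers": -0.3},
  ],
)

```text
clock: 8.15
eef_pos: [518.6, 105.1, 232.5]
eef_rot: [3.141, 0.001, 0.08]
wrist_force: [0.2, 0.3, -0.3]
finger_gap: 60.8
```

```bash
python3 - <<'E'
from h import *
s=manip.read_state();print(s['eef_pos'],s['eef_rot'])
c=cam('wrist');P=cloud(c);ok=c['z_map']>0
for t in ['bolt_knob','lid_grip']:
    print(t,[(w(c,d['at']).round(1).tolist(),round(d['confidence'],2)) for d in tip_of(t,'wrist')[:3]])
m=ok&(P[...,2]>88)&(P[...,0]>585)&(P[...,0]<690)&(P[...,1]>90)&(P[...,1]<160)
q=P[m];print(m.sum(),cv2.minAreaRect(q[:,:2].astype(np.float32)),np.percentile(q[:,2],[5,50,95]))
m=ok&(abs(P[...,2]-82)<2)&(P[...,0]<690)&(P[...,0]>500); q=P[m]; print(cv2.minAreaRect(q[:,:2].astype(np.float32)))
m=ok&(P[...,2]>112)&(P[...,2]<125)&(P[...,0]>515); q=P[m]
if len(q):print('knob',q.mean(0),len(q))
m=ok&(abs(P[...,0]-640)<20)&(abs(P[...,1]-50)<20); print('lid z',np.median(P[m][:,2]))
E
```

```text
[518.62855933 105.09439897 232.51579788] [3.14138239e+00 7.98090570e-04 8.01712627e-02]
bolt_knob [([528.0, 2.0, 118.0], 0.56), ([414.5, 354.1, 5.2], 0.18)]
lid_grip [([631.4, 131.5, 96.9], 0.61)]
1810 ((632.6273193359375, 126.88792419433594), (72.74153137207031, 15.807978630065918), 4.355481147766113) [92.06084219 94.75426011 96.2207576 ]
((601.2256469726562, 160.11509704589844), (137.7768096923828, 413.84246826171875), 5.777766704559326)
knob [529.85069077  -1.42844781 116.97914393] 192
lid z 73.32668963980097
```

send_rows(
  plan=[
    {"travel": [40,-4,10],"delta_rot": [0,0,0],"fingers": -0.3},
    {"travel": [40,-4,20],"delta_rot": [0,0,0],"fingers": -0.3},
    {"travel": [34,-4.5,30],"delta_rot": [0,0,0],"fingers": -0.3},
    {"travel": [0,0,30],"delta_rot": [0,0,0],"fingers": -0.3},
    {"travel": [0,0,20],"delta_rot": [0,0,0],"fingers": -0.3},
    {"travel": [0,0,20],"delta_rot": [0,0,0],"fingers": -0.3},
    {"travel": [0,0,2],"delta_rot": [0,0,0],"fingers": -0.3},
    {"travel": [0,0,0],"delta_rot": [0,0,0],"fingers": 1},
    {"travel": [0,0,0],"delta_rot": [0,0,0],"fingers": 1},
    {"travel": [0,0,0],"delta_rot": [0,0,0],"fingers": 1},
    {"travel": [0,0,0],"delta_rot": [0,0,0],"fingers": 1},
    {"travel": [0,0,0],"delta_rot": [0,0,0],"fingers": 1},
  ],
)

```text
clock: 9.8
eef_pos: [631.3, 127.3, 101.0]
eef_rot: [3.141, -0.0, 0.08]
wrist_force: [-1.0, -0.6, 0.5]
finger_gap: 16.0
```

send_rows(
  plan=[
    {"travel": [0,-8,0],"delta_rot": [0,0,0],"fingers": 1},
    {"travel": [0,-15,0],"delta_rot": [0,0,0],"fingers": 1},
    {"travel": [0,-20,0],"delta_rot": [0,0,0],"fingers": 1},
    {"travel": [0,-20,0],"delta_rot": [0,0,0],"fingers": 1},
    {"travel": [0,-20,0],"delta_rot": [0,0,0],"fingers": 1},
    {"travel": [0,-20,0],"delta_rot": [0,0,0],"fingers": 1},
    {"travel": [0,-15,0],"delta_rot": [0,0,0],"fingers": 1},
    {"travel": [0,-6,0],"delta_rot": [0,0,0],"fingers": 1},
    {"travel": [0,0,0],"delta_rot": [0,0,0],"fingers": 1},
    {"travel": [0,0,0],"delta_rot": [0,0,0],"fingers": 1},
  ],
)

```text
clock: 11.05
eef_pos: [621.0, 251.0, 101.0]
eef_rot: [3.141, 0.001, 0.08]
wrist_force: [-6.3, -6.6, 6.3]
finger_gap: 15.7
```

send_rows(
  plan=[
    {"travel": [0,0,0],"delta_rot": [0,0,0],"fingers": -0.3},
    {"travel": [0,0,0],"delta_rot": [0,0,0],"fingers": -0.3},
    {"travel": [0,0,0],"delta_rot": [0,0,0],"fingers": -0.3},
    {"travel": [0,0,-40],"delta_rot": [0,0,0],"fingers": -0.3},
    {"travel": [-40,0,-40],"delta_rot": [0,0,0],"fingers": -0.3},
    {"travel": [-40,40,-40],"delta_rot": [0,0,0],"fingers": -0.3},
    {"travel": [-40,40,0],"delta_rot": [0,0,0],"fingers": -0.3},
    {"travel": [0,0,0],"delta_rot": [0,0,0],"fingers": -1},
    {"travel": [0,0,0],"delta_rot": [0,0,0],"fingers": -1},
  ],
)

```text
clock: 12.18
eef_pos: [512.3, 166.1, 217.4]
eef_rot: [-3.141, -0.001, 0.08]
wrist_force: [-0.3, -0.0, -0.1]
finger_gap: 77.6
```

```bash
cat >> h.py <<'E'
import json
def log():
    s=manip.read_state(); open('log.jsonl','a').write(json.dumps([list(s['joints']),list(s['eef_pos']),list(s['eef_rot'])])+'\n'); return s
E
python3 - <<'E'
from h import *
import cell
log()
print([x for x in dir(manip) if x[0]!='_'],[x for x in dir(cell) if x[0]!='_'])
c=cam('top');save(c,'top1');P=cloud(c);ok=c['z_map']>0
print(manip.read_state()['joints'])
# cup: rim points high
m=ok&(P[...,2]>66)&(P[...,2]<80)&(abs(P[...,0]-544)<70)&(abs(P[...,1]+255)<70)
q=P[m][:,:2].astype(np.float32);print(len(q),cv2.minEnclosingCircle(q),cv2.minAreaRect(q))
for n in('top','side'):
    if n=='side': c=cam(n)
    for t in ['cup','pot','board']: print(n,t,[(w(c,d['at']).round(1).tolist(),round(d['confidence'],2)) for d in tip_of(t,n)[:2]])
E
```

```text
['Unreachable', 'read_state', 'sign_off', 'tip_reach'] ['camera', 'manip', 'masks_of', 'search_frame', 'tip_of']
[2.45884004e-01 2.80508257e-01 1.56328485e+00 1.36681535e-04
 1.29713002e+00 1.73605292e+00]
108 ((544.112060546875, -254.97789001464844), 35.96893310546875) ((541.259033203125, -250.9978790283203), (61.67916488647461, 60.12248611450195), 71.82821655273438)
top cup [([541.1, -261.7, 14.7], 0.73), ([418.9, -218.2, 9.9], 0.15)]
top pot [([564.8, 393.9, -0.5], 0.95)]
top board [([637.3, -254.3, 1.6], 0.62)]
side cup [([544.0, -262.0, 13.8], 0.75)]
side pot [([572.1, 393.2, -1.6], 0.56)]
side board [([637.9, -251.6, 0.6], 0.87)]
```

```bash
cat >> h.py <<'E'
def tr(th,E,roll=0): # tool azimuth th deg, elevation -E deg (pointing down E), tool x up/back
    return down(np.radians(th))*Ro.from_rotvec([0,90-E,0],degrees=True)*Ro.from_rotvec([0,0,roll],degrees=True)
E
python3 - <<'E'
from h import *
st=plan([([470,0,260],tr(-5,80),-1)])
st=plan([([400,-150,260],tr(-25,55),-1)],start=st)
st=plan([([400,-150,200],tr(-25,55),-1)],start=st)
E
```

```text
{"travel":[-11.0, 32.0, -9.0],"delta_rot":[-0.2, 2.0, 1.9],"fingers":-1},
{"travel":[-10.0, 33.0, -9.0],"delta_rot":[-0.1, 2.0, 1.9],"fingers":-1},
{"travel":[-8.0, 33.0, -9.0],"delta_rot":[-0.2, 2.0, 2.0],"fingers":-1},
{"travel":[-7.0, 34.0, -9.0],"delta_rot":[-0.2, 2.0, 1.9],"fingers":-1},
{"travel":[-5.0, 33.4, -9.3],"delta_rot":[-0.1, 2.0, 1.9],"fingers":-1},
--  5 [470.  -0. 260.]
{"travel":[-11.0, 31.0, -2.0],"delta_rot":[-1.5, 5.0, 3.7],"fingers":-1},
{"travel":[-9.0, 32.0, -2.0],"delta_rot":[-1.6, 4.9, 3.7],"fingers":-1},
{"travel":[-7.0, 32.0, -2.0],"delta_rot":[-1.6, 5.0, 3.8],"fingers":-1},
{"travel":[-4.0, 33.0, -1.0],"delta_rot":[-1.5, 4.9, 3.7],"fingers":-1},
{"travel":[-2.4, 33.1, -1.1],"delta_rot":[-1.6, 5.0, 3.7],"fingers":-1},
--  5 [ 400. -150.  260.]
{"travel":[-17.0, -0.0, 25.0],"delta_rot":[0.0, -0.0, 0.0],"fingers":-1},
{"travel":[-17.4, -0.1, 24.1],"delta_rot":[0.0, -0.0, 0.0],"fingers":-1},
--  2 [ 400. -150.  200.]
```

send_rows(
  plan=[
    {"travel": [-11,32,-9],"delta_rot": [-0.2,2,1.9],"fingers": -1},
    {"travel": [-10,33,-9],"delta_rot": [-0.1,2,1.9],"fingers": -1},
    {"travel": [-8,33,-9],"delta_rot": [-0.2,2,2],"fingers": -1},
    {"travel": [-7,34,-9],"delta_rot": [-0.2,2,1.9],"fingers": -1},
    {"travel": [-5,33.4,-9.3],"delta_rot": [-0.1,2,1.9],"fingers": -1},
  ],
)

```text
clock: 13.2
eef_pos: [469.5, -1.3, 260.6]
eef_rot: [-3.141, -0.176, -0.089]
wrist_force: [1.3, 0.6, -0.1]
finger_gap: 94.1
```

```bash
python3 -c "from h import *;log()"
```

send_rows(
  plan=[
    {"travel": [-11,31,-2],"delta_rot": [-1.5,5,3.7],"fingers": -1},
    {"travel": [-9,32,-2],"delta_rot": [-1.6,4.9,3.7],"fingers": -1},
    {"travel": [-7,32,-2],"delta_rot": [-1.6,5,3.8],"fingers": -1},
    {"travel": [-4,33,-1],"delta_rot": [-1.5,4.9,3.7],"fingers": -1},
    {"travel": [-2.4,33,-1],"delta_rot": [-1.6,5,3.7],"fingers": -1},
  ],
)

```text
clock: 13.82
eef_pos: [399.4, -151.0, 260.4]
eef_rot: [3.141, -0.616, -0.439]
wrist_force: [0.0, -0.3, 0.9]
finger_gap: 94.1
```

```bash
python3 -c "from h import *;log()"
```

send_rows(
  plan=[
    {"travel": [-17,0,25],"delta_rot": [0,0,0],"fingers": -1},
    {"travel": [-17,0,24],"delta_rot": [0,0,0],"fingers": -1},
    {"travel": [0,0,0],"delta_rot": [0,0,0],"fingers": -1},
  ],
)

```text
clock: 14.2
eef_pos: [399.5, -150.1, 199.1]
eef_rot: [3.141, -0.609, -0.437]
wrist_force: [0.8, 0.1, -0.6]
finger_gap: 94.3
```

```bash
cat > kin.py <<'E'
from h import *
from scipy.optimize import least_squares
D=[([-1.25859694,.300477511,1.52164678,0,1.32068276,-.0665912],[203.306,-510.761,223.855],[-3.14038,0,.378793]),
([-.0673770139,.202411729,1.53686135,0,1.40252920,1.42062482],[520.8186,1.57246,269.7467],[-3.14143,.000187,.08277])]
D+=[json.loads(l) for l in open('log.jsonl')]
def Rfk(q): return Ro.from_euler('ZYZYZ',[q[0],q[1]+q[2],q[3],q[4],q[5]])
def fk(q,x):
    a0,h,d,L1,e1,L2,e2,Lt=x
    p=np.array([a0,d,h])+Ro.from_euler('y',q[1]).apply([e1,0,L1])+Ro.from_euler('y',q[1]+q[2]).apply([e2,0,L2])
    p=Ro.from_euler('z',q[0]).apply(p)
    R=Rfk(q)
    return p+R.apply([0,0,Lt]),R
def fit():
    f=lambda x:np.concatenate([fk(np.array(q),x)[0]-p for q,p,_ in D]+[1e-2*(x-x0)])
    x0=np.array([0,300,37,350,0,300,0,230.])
    r=least_squares(f,x0); return r.x,f(r.x)
E
python3 - <<'E'
from kin import *
print(log()['joints'])
import importlib,kin; importlib.reload(kin)
from kin import *
x,r=fit(); print(x.round(1),r[:-8].reshape(-1,3).round(1))
for q,p,e in D: print((Rfk(q).inv()*Ro.from_euler('xyz',e)).as_euler('xyz',degrees=True).round(1))
E
```

```text
[-0.449157   -0.25562299  2.26242627  0.01314749  0.52602333  1.5491617 ]Traceback (most recent call last):
  File "<stdin>", line 5, in <module>
  File "kin.py", line 16, in fit
    r=least_squares(f,x0); return r.x,f(r.x)
    return func(*args, **kwargs)
    vector_fun = VectorFunction(
        fun_wrapped,
    ...<6 lines>...
        workers=workers
    )
    self._update_fun()
    ~~~~~~~~~~~~~~~~^^
    self.f = self.fun_wrapped(xp_copy(self.x))
             ~~~~~~~~~~~~~~~~^^^^^^^^^^^^^^^^^
    return np.atleast_1d(self.fun(x))
                         ~~~~~~~~^^^
    return self.f(x, *self.args, **self.kwargs)
           ~~~~~~^^^^^^^^^^^^^^^^^^^^^^^^^^^^^^
  File "kin.py", line 14, in <lambda>
    f=lambda x:np.concatenate([fk(np.array(q),x)[0]-p for q,p,_ in D]+[1e-2*(x-x0)])
                               ~~^^^^^^^^^^^^^^^
  File "kin.py", line 11, in fk
    R=Rfk(q)
  File "kin.py", line 6, in Rfk
    def Rfk(q): return Ro.from_euler('ZYZYZ',[q[0],q[1]+q[2],q[3],q[4],q[5]])
                       ~~~~~~~~~~~~~^^^^^^^^^^^^^^^^^^^^^^^^^^^^^^^^^^^^^^^^^
  File "scipy/spatial/transform/_rotation.pyx", line 1413, in scipy.spatial.transform._rotation.Rotation.from_euler
ValueError: Expected axis specification to be a non-empty string of upto 3 characters, got ZYZYZ
```

```bash
sed -i "s/^def Rfk.*/def Rfk(q): return Ro.from_euler('ZYZ',[q[0],q[1]+q[2],q[3]])*Ro.from_euler('YZ',[q[4],q[5]])/" kin.py
python3 - <<'E'
from kin import *
x,r=fit(); print(x.round(1),r[:-8].reshape(-1,3).round(1))
for q,p,e in D: print((Rfk(q).inv()*Ro.from_euler('xyz',e)).as_rotvec(degrees=True).round(1))
E
```

```text
[9.000e-01 2.202e+02 3.660e+01 4.227e+02 3.000e-01 4.464e+02 4.020e+01
 2.500e+02] [[-0.   0.1  0. ]
 [ 0.  -0.  -0.1]
 [-0.   0.   0. ]
 [ 0.1  0.   0. ]
 [-0.   0.  -0. ]
 [ 0.  -0.   0. ]]
[ 0. -0. 90.]
[ 0.  0. 90.]
[ 0. -0. 90.]
[-0.  0. 90.]
[ 0.  0. 90.]
[ 0.  0. 90.]
```

```bash
cat >> kin.py <<'E'
X,_=fit()
LO=np.array([-3.03,-.79,.23,-1.04,0,-2.55])+.05; HI=np.array([3.03,2.21,2.52,4.18,3.07,2.55])-.05
LO[4]=.03
def ik(p,R):
    a0,h,d,L1,e1,L2,e2,Lt=X; out=[]
    W=np.array(p)-R.apply([0,0,Lt]); rr=np.hypot(W[0],W[1])
    if rr<abs(d): return out
    j1=np.arctan2(W[1],W[0])-np.arcsin(d/rr)
    u=np.sqrt(rr*rr-d*d)-a0; v=W[2]-h; l1=np.hypot(L1,e1); l2=np.hypot(L2,e2); D2=u*u+v*v
    c=(D2-l1*l1-l2*l2)/(2*l1*l2)
    if abs(c)>1: return out
    g=np.arccos(c); al=np.arctan2(u,v)-np.arctan2(l2*np.sin(g),l1+l2*np.cos(g))
    j2=al-np.arctan2(e1,L1); j3=g+np.arctan2(e1,L1)-np.arctan2(e2,L2)
    M=(Ro.from_euler('ZY',[j1,j2+j3]).inv()*R*Ro.from_euler('z',-np.pi/2)).as_matrix()
    j5=np.arccos(np.clip(M[2,2],-1,1)); j4=np.arctan2(M[1,2],M[0,2]); j6=np.arctan2(M[2,1],-M[2,0])
    for k4 in(0,2*np.pi):
        for k6 in(0,2*np.pi,-2*np.pi):
            q=np.array([j1,j2,j3,j4+k4,j5,j6+k6])
            if (q>LO).all() and (q<HI).all(): out.append(q)
    return out
E
python3 - <<'E'
from kin import *
for q,p,e in D[-2:]: print(np.round(q,2),[z.round(2) for z in ik(p,Ro.from_euler('xyz',e))])
A=np.array([541,-250,14+38.]); hm=np.array([641-4,27+0,0.])
res=[]
for th in range(-75,-10,10):
  for E in (10,20,30,40,50,60):
    Rg=tr(th,E)
    for qg in ik(A,Rg):
      cz=Rg.inv().apply([0,0,1])
      for tp in range(-90,60,10):
        for Ep in (-10,0,10,20,30,40,50):
          for ro in range(-180,181,20):
            Rp=tr(tp,Ep,ro); z=Rp.apply(cz)
            tilt=np.degrees(np.arccos(z[2]))
            if tilt<120: continue
            dn=np.array([0,0,-1.])+z*z[2]; n=np.linalg.norm(dn); dn=dn/n if n>.05 else 0*dn
            lip=22*z+28*dn   # rel TCP
            p=np.r_[hm[:2],100.]-lip
            for qp in ik(p,Rp):
              dq=qp-qg
              # body clearance
              bz=p[2]-78*Rp.apply([0,0,1])[2]
              res.append((abs(dq[3])+.3*abs(dq[5])-.02*min(tilt,140)-.01*min(bz-120,80),th,E,tp,Ep,ro,round(tilt),p.round(0).tolist(),qg.round(2).tolist(),qp.round(2).tolist(),z.round(2).tolist()))
res.sort(key=lambda r:r[0]); print(len(res))
seen=set()
for r in res:
    k=(r[2],r[8][3]>1.5)
    if k in seen: continue
    seen.add(k); print(r)
E
```

```text
[-0.45 -0.34  2.17  0.01  0.69  1.55] [array([-0.45, -0.34,  2.17,  0.01,  0.69,  1.55])]
[-0.45 -0.26  2.26  0.01  0.53  1.55] [array([-0.45, -0.26,  2.26,  0.01,  0.53,  1.55])]<stdin>:14: RuntimeWarning: invalid value encountered in arccos
Traceback (most recent call last):
ValueError: cannot convert float NaN to integer
```

```bash
cat > s.py <<'E'
from kin import *
A=np.array([541,-250,14+38.]); hm=np.array([637,27,0.])
res=[]
for th in range(-75,-10,10):
  for E in (10,20,30,40,50,60):
    Rg=tr(th,E)
    for qg in ik(A,Rg):
      cz=Rg.inv().apply([0,0,1])
      for tp in range(-90,70,10):
        for Ep in (-10,0,10,20,30,40,50):
          for ro in range(-180,181,20):
            Rp=tr(tp,Ep,ro); z=Rp.apply(cz)
            tilt=np.degrees(np.arccos(np.clip(z[2],-1,1)))
            if tilt<120: continue
            dn=np.array([0,0,-1.])+z*z[2]; n=np.linalg.norm(dn); dn=dn/n if n>.05 else 0*dn
            p=np.r_[hm[:2],100.]-(22*z+28*dn)
            for qp in ik(p,Rp):
              dq=qp-qg; bz=p[2]-78*Rp.apply([0,0,1])[2]
              res.append((abs(dq[3])+.3*abs(dq[5])-.02*min(tilt,140)-.01*min(bz-120,80),th,E,tp,Ep,ro,round(tilt),p.round(0).tolist(),qg.round(2).tolist(),qp.round(2).tolist(),z.round(2).tolist()))
res.sort(key=lambda r:r[0]); print(len(res))
seen=set()
for r in res:
    k=(r[2],r[8][3]>1.5)
    if k in seen: continue
    seen.add(k); print(r)
E
python3 s.py
```

```text
4397
(np.float64(-2.4159344489241232), -45, 10, -10, 30, 160, 136, [633.0, 26.0, 135.0], [-0.3, 0.73, 2.12, 3.67, 1.14, -1.72], [0.06, 0.36, 2.04, 3.77, 0.35, 0.74], [-0.66, -0.23, -0.71])
(np.float64(-2.2570125784458686), -45, 20, -10, 30, 160, 126, [638.0, 27.0, 136.0], [-0.32, 0.62, 2.12, 3.73, 0.88, -1.8], [0.07, 0.37, 2.02, 3.79, 0.35, 0.73], [-0.78, -0.19, -0.59])
(np.float64(-2.136561684353671), -35, 30, -10, 10, 160, 136, [633.0, 26.0, 135.0], [-0.43, 0.51, 2.14, 3.44, 0.57, -1.73], [0.08, 0.52, 2.11, 3.46, 0.9, 1.06], [-0.68, -0.18, -0.71])
(np.float64(-2.0591308300378572), -15, 40, 30, 0, 160, 136, [634.0, 23.0, 135.0], [-0.6, 0.45, 2.08, 2.29, 0.35, -0.97], [-0.32, 0.67, 2.01, 2.24, 1.27, 1.58], [-0.43, -0.55, -0.72])
(np.float64(-1.8302008675033425), -15, 50, 60, 0, 160, 127, [637.0, 28.0, 136.0], [-0.58, 0.42, 2.0, 1.35, 0.21, -0.02], [-0.42, 0.8, 1.69, 1.65, 1.51, 1.87], [-0.19, -0.77, -0.6])
(np.float64(-0.992111304106491), -15, 60, 60, -10, 160, 128, [637.0, 27.0, 136.0], [-0.56, 0.43, 1.9, 0.45, 0.34, 0.89], [-0.41, 0.89, 1.66, 1.76, 1.66, 1.81], [-0.24, -0.75, -0.61])
```

```bash
cat >> kin.py <<'E'
def jplan(q1,f,dq=.17,q0=None):
    q0=np.array(manip.read_state()['joints']) if q0 is None else q0
    n=int(np.ceil(np.abs((q1-q0)/dq).max())); p,R=fk(q0,X); R=R*Ro.from_euler('z',np.pi/2)
    for i in range(1,n+1):
        P1,R1=fk(q0+(q1-q0)*i/n,X); R1=R1*Ro.from_euler('z',np.pi/2)
        d=R.inv().apply(P1-p).round(1); r=(R.inv()*R1).as_rotvec(degrees=True).round(1)
        p=p+R.apply(d); R=R*Ro.from_rotvec(r,degrees=True)
        print('{"travel":%s,"delta_rot":%s,"fingers":%g},'%(d.tolist(),r.tolist(),f), p.round(0).tolist())
    return p,R
E
python3 - <<'E'
from kin import *
A=np.array([541,-250,52.])
R=tr(-40,20); zt=R.apply([0,0,1])
for k,dz in((0,0),(110,0),(130,60),(130,100)):
    print(k,(A-k*zt+[0,0,dz]).round(0),[q.round(2).tolist() for q in ik(A-k*zt+[0,0,dz],R)])
q=[q for q in ik(A-130*zt+[0,0,80],R) if q[3]>1][0]; print(q.round(2))
jplan(q,-1)
E
```

```text
0 [ 541. -250.   52.] [[-0.37, 0.61, 2.15, 3.56, 0.86, -1.73]]
110 [ 462. -184.   90.] [[-0.24, 0.4, 2.39, 3.69, 0.92, -1.76]]
130 [ 447. -171.  156.] [[-0.21, 0.13, 2.44, 3.85, 0.74, -1.95]]
130 [ 447. -171.  196.] [[-0.21, -0.0, 2.42, 3.98, 0.63, -2.12]]
[-0.21  0.06  2.43  3.91  0.68 -2.03]
{"travel":[-8.6, -25.8, 4.7],"delta_rot":[5.3, -1.1, -1.0],"fingers":-1}, [406.0, -125.0, 190.0]
{"travel":[-5.2, -25.2, 4.9],"delta_rot":[5.2, -0.4, -0.9],"fingers":-1}, [414.0, -100.0, 185.0]
{"travel":[-2.1, -24.3, 5.1],"delta_rot":[5.1, 0.3, -0.8],"fingers":-1}, [423.0, -77.0, 183.0]
{"travel":[1.1, -22.7, 5.1],"delta_rot":[4.9, 1.1, -0.7],"fingers":-1}, [432.0, -56.0, 184.0]
{"travel":[3.9, -20.7, 5.1],"delta_rot":[4.5, 1.8, -0.7],"fingers":-1}, [442.0, -37.0, 188.0]
{"travel":[6.4, -18.2, 5.0],"delta_rot":[4.0, 2.5, -0.6],"fingers":-1}, [452.0, -21.0, 193.0]
{"travel":[8.6, -15.3, 4.8],"delta_rot":[3.3, 3.0, -0.6],"fingers":-1}, [462.0, -8.0, 201.0]
{"travel":[10.3, -12.0, 4.4],"delta_rot":[2.8, 3.5, -0.5],"fingers":-1}, [473.0, 1.0, 210.0]
{"travel":[11.6, -8.6, 4.1],"delta_rot":[1.9, 3.
[... 677 characters left out ...]
.0, -52.0, 258.0]
{"travel":[2.4, 18.5, -0.9],"delta_rot":[-4.5, 2.0, -1.0],"fingers":-1}, [521.0, -70.0, 255.0]
{"travel":[-0.8, 20.5, -1.5],"delta_rot":[-5.0, 1.3, -1.2],"fingers":-1}, [516.0, -89.0, 248.0]
{"travel":[-4.3, 22.0, -2.0],"delta_rot":[-5.3, 0.5, -1.3],"fingers":-1}, [508.0, -108.0, 239.0]
{"travel":[-7.9, 23.1, -2.4],"delta_rot":[-5.6, -0.4, -1.5],"fingers":-1}, [497.0, -127.0, 227.0]
{"travel":[-11.6, 23.6, -2.8],"delta_rot":[-5.7, -1.3, -1.7],"fingers":-1}, [484.0, -144.0, 212.0]
{"travel":[-15.4, 23.4, -3.0],"delta_rot":[-5.6, -2.2, -1.9],"fingers":-1}, [467.0, -159.0, 195.0]
{"travel":[-19.1, 22.8, -3.1],"delta_rot":[-5.5, -3.0, -2.0],"fingers":-1}, [447.0, -172.0, 176.0]
```

send_rows(
  plan=[
    {"travel": [-8.6,-25.8,4.7],"delta_rot": [5.3,-1.1,-1.0],"fingers": -1},
    {"travel": [-5.2,-25.2,4.9],"delta_rot": [5.2,-0.4,-0.9],"fingers": -1},
    {"travel": [-2.1,-24.3,5.1],"delta_rot": [5.1,0.3,-0.8],"fingers": -1},
    {"travel": [1.1,-22.7,5.1],"delta_rot": [4.9,1.1,-0.7],"fingers": -1},
    {"travel": [3.9,-20.7,5.1],"delta_rot": [4.5,1.8,-0.7],"fingers": -1},
    {"travel": [6.4,-18.2,5.0],"delta_rot": [4.0,2.5,-0.6],"fingers": -1},
    {"travel": [8.6,-15.3,4.8],"delta_rot": [3.3,3.0,-0.6],"fingers": -1},
    {"travel": [10.3,-12.0,4.4],"delta_rot": [2.8,3.5,-0.5],"fingers": -1},
    {"travel": [11.6,-8.6,4.1],"delta_rot": [1.9,3.9,-0.5],"fingers": -1},
    {"travel": [12.3,-4.9,3.5],"delta_rot": [1.1,4.1,-0.5],"fingers": -1},
    {"travel": [12.5,-1.2,3.0],"delta_rot": [0.2,4.2,-0.4],"fingers": -1},
    {"travel": [12.1,2.6,2.4],"delta_rot": [-0.7,4.2,-0.5],"fingers": -1},
  ],
)

```text
clock: 15.7
eef_pos: [510.9, 0.6, 250.1]
eef_rot: [-2.232, -1.037, -0.741]
wrist_force: [1.0, 0.4, 0.4]
finger_gap: 93.8
```

send_rows(
  plan=[
    {"travel": [11.1,6.3,1.7],"delta_rot": [-1.5,4.1,-0.6],"fingers": -1},
    {"travel": [9.6,9.8,1.1],"delta_rot": [-2.4,3.7,-0.6],"fingers": -1},
    {"travel": [7.6,13.0,0.3],"delta_rot": [-3.2,3.3,-0.8],"fingers": -1},
    {"travel": [5.2,15.9,-0.3],"delta_rot": [-3.9,2.7,-0.8],"fingers": -1},
    {"travel": [2.4,18.5,-0.9],"delta_rot": [-4.5,2.0,-1.0],"fingers": -1},
    {"travel": [-0.8,20.5,-1.5],"delta_rot": [-5.0,1.3,-1.2],"fingers": -1},
    {"travel": [-4.3,22.0,-2.0],"delta_rot": [-5.3,0.5,-1.3],"fingers": -1},
    {"travel": [-7.9,23.1,-2.4],"delta_rot": [-5.6,-0.4,-1.5],"fingers": -1},
    {"travel": [-11.6,23.6,-2.8],"delta_rot": [-5.7,-1.3,-1.7],"fingers": -1},
    {"travel": [-15.4,23.4,-3.0],"delta_rot": [-5.6,-2.2,-1.9],"fingers": -1},
    {"travel": [-19.1,22.8,-3.1],"delta_rot": [-5.5,-3.0,-2.0],"fingers": -1},
    {"travel": [0,0,0],"delta_rot": [0,0,0],"fingers": -1},
  ],
)

```text
clock: 17.2
eef_pos: [449.1, -171.9, 179.4]
eef_rot: [-3.136, -1.229, -0.704]
wrist_force: [1.2, -0.5, 0.6]
finger_gap: 94.0
```

```bash
python3 - <<'E'
from kin import *
s=log(); print(s['joints'].round(3),fk(s['joints'],X)[0]-s['eef_pos'])
R=Ro.from_euler('xyz',s['eef_rot']); print((R.inv()*tr(-40,20)).as_rotvec(degrees=True))
c=cam('wrist');save(c,'w2');P=cloud(c);ok=c['z_map']>0
print([(w(c,d['at']).round(1).tolist(),round(d['confidence'],2)) for d in tip_of('cup','wrist')[:3]])
near=ok&(abs(P[...,0]-541)<70)&(abs(P[...,1]+255)<75)
for a,b in((66,80),(40,64),(22,40)):
    m=near&(P[...,2]>a)&(P[...,2]<b); q=P[m]; print(a,m.sum(),cv2.minEnclosingCircle(q[:,:2].astype(np.float32)),cv2.minAreaRect(q[:,:2].astype(np.float32)),q.min(0).round(0),q.max(0).round(0))
E
```

```text
[-0.21   0.064  2.427  3.907  0.691 -2.03 ] [-0.12925247  0.77202082 -0.71685608]
[-0.03091085 -0.43683033 -0.1081175 ]
[([546.3, -260.3, 16.3], 0.96)]
66 1016 ((542.346923828125, -254.77828979492188), 38.71620178222656) ((541.5269775390625, -248.32806396484375), (64.36902618408203, 63.024070739746094), 65.19832611083984) [ 510. -291.   66.] [ 573. -216.   76.]
40 2135 ((544.8385009765625, -257.9660949707031), 42.4080924987793) ((547.2970581054688, -251.03140258789062), (61.01844024658203, 75.47428894042969), 52.68867492675781) [ 510. -298.   40.] [ 572. -216.   64.]
22 690 ((541.3193359375, -246.5725555419922), 30.21788787841797) ((540.33056640625, -245.28465270996094), (57.8149528503418, 57.00584411621094), 73.56483459472656) [ 512. -275.   22.] [ 571. -217.   40.]
```

View pics/w2.png

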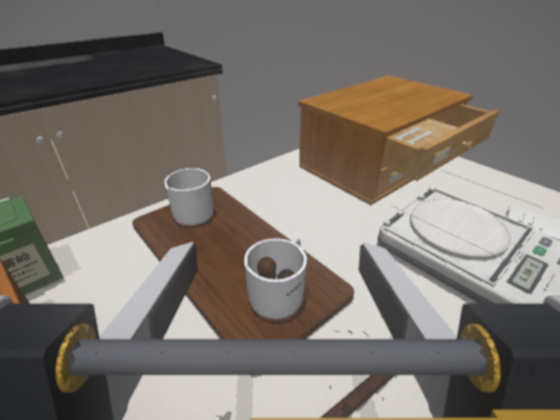

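Wrist view: cup at (275,280) between the jaws, with its handle at (298,243) pointing away, so it is clear of both fingers. Axis fit is (541.5,-247.5).

```bash
python3 - <<'E'
from kin import *
R=tr(-40,20); zt=R.apply([0,0,1]); A=np.array([541.5,-247.5,52.])
plan([(A-90*zt,R,-1,30),(A,R,-1,25)])
E
```

```text
{"travel":[-20.0, -0.0, 16.0],"delta_rot":[-0.0, -0.1, -0.0],"fingers":-1},
{"travel":[-20.0, -0.0, 17.0],"delta_rot":[-0.1, -0.1, -0.1],"fingers":-1},
{"travel":[-20.0, -1.0, 16.0],"delta_rot":[-0.0, -0.2, -0.0],"fingers":-1},
{"travel":[-19.5, 0.1, 16.4],"delta_rot":[-0.0, -0.1, -0.0],"fingers":-1},
--  4 [ 476.7 -193.1   82.7]
{"travel":[0.0, 0.0, 22.0],"delta_rot":[-0.0, 0.0, -0.0],"fingers":-1},
{"travel":[0.0, 0.0, 23.0],"delta_rot":[-0.0, 0.0, -0.0],"fingers":-1},
{"travel":[0.0, 0.0, 22.0],"delta_rot":[-0.0, 0.0, -0.0],"fingers":-1},
{"travel":[0.1, 0.0, 23.0],"delta_rot":[-0.0, 0.0, -0.0],"fingers":-1},
--  8 [ 541.5 -247.5   52. ]
```

send_rows(
  plan=[
    {"travel": [-20,0,16],"delta_rot": [0,-0.1,0],"fingers": -1},
    {"travel": [-20,0,17],"delta_rot": [0,-0.1,0],"fingers": -1},
    {"travel": [-20,-1,16],"delta_rot": [0,-0.2,0],"fingers": -1},
    {"travel": [-19.5,0,16.4],"delta_rot": [0,-0.1,0],"fingers": -1},
    {"travel": [0,0,22],"delta_rot": [0,0,0],"fingers": -1},
    {"travel": [0,0,23],"delta_rot": [0,0,0],"fingers": -1},
    {"travel": [0,0,22],"delta_rot": [0,0,0],"fingers": -1},
    {"travel": [0,0,23],"delta_rot": [0,0,0],"fingers": -1},
    {"travel": [0,0,0],"delta_rot": [0,0,0],"fingers": -1},
    {"travel": [0,0,0],"delta_rot": [0,0,0],"fingers": 1},
    {"travel": [0,0,0],"delta_rot": [0,0,0],"fingers": 1},
    {"travel": [0,0,0],"delta_rot": [0,0,0],"fingers": 1},
    {"travel": [0,0,0],"delta_rot": [0,0,0],"fingers": 1},
    {"travel": [0,0,0],"delta_rot": [0,0,0],"fingers": 1},
  ],
  grip_force=25,
)

```text
clock: 19.05
eef_pos: [539.8, -247.2, 50.0]
eef_rot: [-3.14, -1.218, -0.7]
wrist_force: [-1.0, 4.3, 3.3]
finger_gap: 60.9
```

```bash
cat > pour.py <<'E'
from kin import *
s=log(); q0=s['joints']; Rg=Ro.from_euler('xyz',s['eef_rot']); p0=s['eef_pos']
print('now',p0.round(1),q0.round(2))
cz=Rg.inv().apply([0,0,1])
# upright carry pose: over the chest, same upright orientation
for th in (-40,-20,-10):
    p=[600,10,200]; print('carry',th,[q.round(2).tolist() for q in ik(p,tr(th,20))])
for tp in (-20,-10,0):
  for Ep in (15,25):
    for ro in (150,165,180):
      Rp=tr(tp,Ep,ro); z=Rp.apply(cz); dn=np.array([0,0,-1.])+z*z[2]; dn/=np.linalg.norm(dn)
      p=np.array([637,27,115.])-(22*z+28*dn); zt=Rp.apply([0,0,1])
      print(tp,Ep,ro,np.degrees(np.arccos(z[2])).round(0),z.round(2),p.round(0),(p[2]-78*zt[2]).round(0),[q.round(2).tolist() for q in ik(p,Rp)])
E
python3 pour.py
```

```text
now [ 539.8 -247.2   50. ] [-0.36  0.61  2.15  3.56  0.87 -1.73]
carry -40 []
carry -20 [[0.14, 0.24, 2.12, 4.04, 0.6, -2.2]]
carry -10 [[0.04, 0.21, 2.17, 3.58, 0.49, -1.89]]
-20 15 150 134.0 [-0.67 -0.26 -0.7 ] [634.  26. 150.] 171.0 [[0.17, 0.46, 2.05, 3.89, 0.79, 0.62]]
-20 15 165 142.0 [-0.62 -0.03 -0.79] [629.  27. 150.] 170.0 [[0.18, 0.45, 2.07, 3.89, 0.8, 0.89]]
-20 15 180 145.0 [-0.54  0.2  -0.82] [627.  30. 149.] 169.0 [[0.19, 0.46, 2.07, 3.9, 0.81, 1.15]]
-20 25 150 126.0 [-0.78 -0.22 -0.59] [638.  27. 151.] 184.0 [[0.16, 0.39, 2.0, 4.12, 0.56, 0.38]]
-20 25 165 132.0 [-0.74  0.01 -0.68] [634.  27. 151.] 183.0 [[0.16, 0.38, 2.01, 4.12, 0.56, 0.64]]
-20 25 180 135.0 [-0.67  0.24 -0.7 ] [633.  28. 150.] 183.0 [[0.16, 0.38, 2.02, 4.12, 0.56, 0.9]]
-10 15 150 134.0 [-0.62 -0.37 -0.7 ] [634.  25. 150.] 171.0 [[0.08, 0.43, 2.1, 3.51, 0.73, 0.83]]
-10 15 165 142.0 [-0.6  -0.14 -0.79] [629.  25. 150.] 170.0 [[0.08, 0.43, 2.12, 3.51, 0.74, 1.1]]
-10 15 180 145.0 [-0.57  0.1  -0.82] [627.  29. 149.] 169.0 [[0.09, 0.43, 2.12, 3.52, 0.74, 1.35]]
-10 25 150 126.0 [-0.73 -0.35 -0.59] [638.  28. 151.] 184.0 [[0.07, 0.36, 2.05, 3.68, 0.45, 0.66]]
-10 25 165 132.0 [-0.73 -0.12 -0.68] [634.  27. 151.] 183.0 [[0.07, 0.35, 2.06, 3.67, 0.45, 0.93]]
-10 25 180 135.0 [-0.7   0.12 -0.7 ] [633.  28. 150.] 183.0 [[0.07, 0.35, 2.06, 3.68, 0.46, 1.19]]
0 15 150 134.0 [-0.54 -0.47 -0.7 ] [634.  25. 150.] 171.0 [[-0.03, 0.42, 2.13, 3.1, 0.71, 1.07]]
0 15 165 142.0 [-0.57 -0.24 -0.79] [629.  24. 150.] 170.0 [[-0.03, 0.41, 2.14, 3.09, 0.72, 1.34]]
0 15 180 145.0 [-0.58 -0.   -0.82] [627.  27. 149.] 169.0 [[-0.03, 0.41, 2.14, 3.11, 0.72, 1.59]]
0 25 150 126.0 [-0.66 -0.47 -0.59] [638.  28. 151.] 184.0 [[-0.02, 0.35, 2.07, 3.09, 0.41, 1.08]]
0 25 165 132.0 [-0.7  -0.24 -0.68] [634.  26. 151.] 183.0 [[-0.03, 0.34, 2.08, 3.08, 0.42, 1.35]]
0 25 180 135.0 [-0.71 -0.   -0.7 ] [633.  27. 150.] 183.0 [[-0.02, 0.34, 2.09, 3.09, 0.42, 1.61]]
```

```bash
cat >> pour.py <<'E'
print('----')
def chk(a,b,n=12):
    R0,R1=a[1],b[1]; rv=(R0.inv()*R1).as_rotvec(); o=[]
    for i in range(n+1):
        Q=[q for q in ik(a[0]+(np.array(b[0])-a[0])*i/n,R0*Ro.from_rotvec(rv*i/n)) if q[3]>2.]
        o.append(Q[0].round(2).tolist() if Q else None)
    return o
B=(np.array([530,-230,200.]),tr(-30,20)); 
def pourpose(ro,Ep,tp=-10):
    Rp=tr(tp,Ep,ro); z=Rp.apply(cz); t=np.arccos(z[2]); dn=np.array([0,0,-1.])+z*z[2]; dn/=max(np.linalg.norm(dn),.3)
    k=min(1,ro/90); 
    lip=22*z+28*dn
    return np.array([637,27,0])+[0,0,195*(1-k)+k*115-0*1]-lip*np.array([k,k,k]),Rp
C=pourpose(0,20)
print(C[0]); 
for x in chk((p0,Rg),B): print(x)
print()
for x in chk(B,C): print(x)
st=plan([B+(1,30),C+(1,38)])
W=[pourpose(r,20-5*r/180)+(1,) for r in range(18,181,18)]
print('--pour')
for i,x in enumerate(W): print((i+1)*18,x[0].round(0),np.degrees(np.arccos(x[1].apply(cz)[2])).round(0),[q.round(2).tolist() for q in ik(x[0],x[1])])
plan(W,start=st,rstep=9.2)
E
python3 pour.py | sed -n '/----/,$p'
```

```text
----
[637.  27. 195.]
[-0.36, 0.61, 2.15, 3.56, 0.87, -1.73]
[-0.36, 0.57, 2.17, 3.55, 0.84, -1.73]
[-0.37, 0.54, 2.18, 3.53, 0.82, -1.74]
[-0.38, 0.5, 2.19, 3.51, 0.79, -1.74]
[-0.38, 0.46, 2.2, 3.5, 0.76, -1.74]
[-0.39, 0.42, 2.21, 3.48, 0.72, -1.74]
[-0.4, 0.38, 2.22, 3.46, 0.69, -1.74]
[-0.4, 0.34, 2.22, 3.44, 0.66, -1.74]
[-0.41, 0.3, 2.23, 3.42, 0.62, -1.74]
[-0.42, 0.26, 2.23, 3.4, 0.59, -1.73]
[-0.42, 0.23, 2.23, 3.38, 0.55, -1.73]
[-0.43, 0.19, 2.23, 3.35, 0.51, -1.72]
[-0.44, 0.15, 2.23, 3.32, 0.47, -1.7]

[-0.44, 0.15, 2.23, 3.32, 0.47, -1.7]
[-0.39, 0.16, 2.23, 3.36, 0.48, -1.73]
[-0.34, 0.16, 2.23, 3.39, 0.48, -1.75]
[-0.3, 0.17, 2.22, 3.43, 0.48, -1.78]
[-0.25, 0.18, 2.21, 3.47, 0.49, -1.8]
[-0.2, 0.19, 2.2, 3.5, 0.49, -1.83]
[-0.16, 0.2, 2.19, 3.53, 0.49, -1.85]
[-0.12, 0.21, 2.17, 3.56, 0.49, -1.87]
[-0.07, 0.22, 2.16, 3.58, 0.49, -1.89]
[-0.03, 0.24, 2.14, 3.61, 0.49, -1.91]
[0.01, 0.26, 2.12, 3.63, 0.49, -1.93]
[0.04, 0.27, 2.09, 3.65, 0.49, -1.94]
[0.08, 0.29, 2.07, 3.67, 0.49, -1.96]
{"travel":[22.0, -1.0, -12.0],"delta_rot":[1.6, 0.0, -0.6],"fingers":1},
{"travel
[... 2613 characters left out ...]
--  12 [646.6  40.7 146.4]
{"travel":[4.0, -2.0, -2.0],"delta_rot":[0.2, -0.1, 9.0],"fingers":1},
{"travel":[2.9, -3.4, -1.7],"delta_rot":[0.2, -0.1, 9.0],"fingers":1},
--  14 [642.3  32.8 149.8]
{"travel":[3.0, -2.0, -2.0],"delta_rot":[0.2, -0.2, 9.0],"fingers":1},
{"travel":[2.8, -2.2, -2.8],"delta_rot":[0.2, -0.1, 9.0],"fingers":1},
--  16 [636.4  26.6 150.6]
{"travel":[2.0, -0.0, -3.0],"delta_rot":[0.1, -0.2, 9.0],"fingers":1},
{"travel":[1.4, -1.1, -2.6],"delta_rot":[0.1, -0.3, 9.0],"fingers":1},
--  18 [630.   24.9 149.8]
{"travel":[0.0, 2.0, -2.0],"delta_rot":[0.0, -0.2, 9.0],"fingers":1},
{"travel":[0.8, 1.6, -1.3],"delta_rot":[0.1, -0.3, 9.0],"fingers":1},
--  20 [627.   28.8 149.1]
```

```bash
python3 - <<'E' | sed -n '/--pour/,$p'
src=open('pour.py').read().replace('k*115','k*127').replace("20-5*r/180","np.interp(r,[0,72,126,162,180],[20,30,28,18,15])")
exec(src)
E
```

```text
--pour
18 [638.  33. 179.] 17.0 [[0.09, 0.31, 2.06, 3.72, 0.46, -1.68]]
36 [639.  41. 167.] 33.0 [[0.11, 0.33, 2.04, 3.79, 0.43, -1.43]]
54 [642.  47. 158.] 50.0 [[0.12, 0.34, 2.02, 3.88, 0.39, -1.2]]
72 [646.  51. 153.] 65.0 [[0.12, 0.35, 1.99, 4.0, 0.34, -0.99]]
90 [649.  50. 151.] 80.0 [[0.12, 0.36, 1.99, 3.96, 0.35, -0.64]]
108 [649.  43. 157.] 95.0 [[0.1, 0.35, 1.99, 3.91, 0.35, -0.29]]
126 [646.  35. 161.] 109.0 [[0.09, 0.34, 2.01, 3.86, 0.35, 0.07]]
144 [639.  28. 163.] 124.0 [[0.08, 0.35, 2.06, 3.66, 0.48, 0.57]]
162 [631.  25. 162.] 138.0 [[0.08, 0.37, 2.1, 3.56, 0.62, 0.99]]
180 [627.  29. 161.] 145.0 [[0.09, 0.39, 2.12, 3.54, 0.71, 1.34]]
{"travel":[-8.0, -3.0, 3.0],"delta_rot":[-0.2, -1.2, 9.0],"fingers":1},
{"travel":[-7.9, -2.2, 2.3],"delta_rot":[-0.2, -1.2, 9.0],"fingers":1},
--  2 [637.6  33.4 178.7]
{"travel":[-6.0, -2.0, 2.0],"delta_rot":[-0.6, -1.1, 9.0],"fingers":1},
{"travel":[-7.1, -0.9, 3.0],"delta_rot":[-0.6, -1.2, 9.0],"fingers":1},
--  4 [639.3  41.1 166.6]
{"travel":[-5.0, -1.0, 2.0],"delta_rot":[-0.9, -0.9, 9.0],"fingers":1},
{"travel":[-4.4, 0.2, 3.0],"de
[... 684 characters left out ...]
, -0.2, 9.0],"fingers":1},
--  14 [645.6  35.  160.6]
{"travel":[2.0, -1.0, -2.0],"delta_rot":[1.2, -1.2, 6.0],"fingers":1},
{"travel":[2.0, -2.0, -2.0],"delta_rot":[1.2, -1.2, 6.0],"fingers":1},
{"travel":[2.1, -1.7, -1.6],"delta_rot":[1.2, -1.2, 6.0],"fingers":1},
--  17 [639.   28.3 162.5]
{"travel":[2.0, -1.0, -2.0],"delta_rot":[0.8, -1.5, 6.0],"fingers":1},
{"travel":[1.0, -0.0, -2.0],"delta_rot":[0.7, -1.4, 6.0],"fingers":1},
{"travel":[1.7, -1.2, -2.5],"delta_rot":[0.8, -1.5, 5.9],"fingers":1},
--  20 [631.3  25.4 162.1]
{"travel":[1.0, 2.0, -2.0],"delta_rot":[0.2, -1.5, 9.0],"fingers":1},
{"travel":[0.6, 1.1, -2.3],"delta_rot":[0.2, -1.5, 9.0],"fingers":1},
--  22 [627.   28.7 161.2]
```

send_rows(
  plan=[
    {"travel": [22,-1,-12],"delta_rot": [1.6,0,-0.6],"fingers": 1},
    {"travel": [23,-1,-11],"delta_rot": [1.5,0.1,-0.6],"fingers": 1},
    {"travel": [22,-2,-12],"delta_rot": [1.6,0,-0.5],"fingers": 1},
    {"travel": [23,-1,-11],"delta_rot": [1.5,0.1,-0.6],"fingers": 1},
    {"travel": [22,-2,-11],"delta_rot": [1.6,0,-0.6],"fingers": 1},
    {"travel": [22.7,-1.2,-11.6],"delta_rot": [1.6,0,-0.6],"fingers": 1},
    {"travel": [-2,-35,-4],"delta_rot": [2.3,0,-0.9],"fingers": 1},
    {"travel": [-2,-34,-3],"delta_rot": [2.4,0,-0.8],"fingers": 1},
    {"travel": [-1,-35,-1],"delta_rot": [2.3,0,-0.9],"fingers": 1},
    {"travel": [0,-35,1],"delta_rot": [2.4,0,-0.8],"fingers": 1},
    {"travel": [0,-34,1],"delta_rot": [2.3,0,-0.9],"fingers": 1},
    {"travel": [0,-35,3],"delta_rot": [2.4,0,-0.8],"fingers": 1},
    {"travel": [1,-35,5],"delta_rot": [2.3,0,-0.9],"fingers": 1},
    {"travel": [1.7,-33.9,5.9],"delta_rot": [2.4,0,-0.8],"fingers": 1},
    {"travel": [0,0,0],"delta_rot": [0,0,0],"fingers": 1},
  ],
)

```text
clock: 20.92
eef_pos: [637.2, 28.1, 194.1]
eef_rot: [-3.139, -1.219, -0.175]
wrist_force: [-0.1, -0.4, -2.8]
finger_gap: 60.6
```

send_rows(
  plan=[
    {"travel": [-8,-3,3],"delta_rot": [-0.2,-1.2,9],"fingers": 1},
    {"travel": [-8,-2,2],"delta_rot": [-0.2,-1.2,9],"fingers": 1},
    {"travel": [-6,-2,2],"delta_rot": [-0.6,-1.1,9],"fingers": 1},
    {"travel": [-7,-1,3],"delta_rot": [-0.6,-1.2,9],"fingers": 1},
    {"travel": [-5,-1,2],"delta_rot": [-0.9,-0.9,9],"fingers": 1},
    {"travel": [-4.4,0,3],"delta_rot": [-0.8,-0.8,9],"fingers": 1},
    {"travel": [-3,0,2],"delta_rot": [-1.1,-0.6,9],"fingers": 1},
    {"travel": [-2,0.4,3],"delta_rot": [-1.2,-0.6,9],"fingers": 1},
    {"travel": [0,0,2],"delta_rot": [0.3,0.1,9],"fingers": 1},
    {"travel": [0,0.3,2.6],"delta_rot": [0.4,0,9],"fingers": 1},
  ],
)

```text
clock: 22.18
eef_pos: [648.9, 49.0, 150.4]
eef_rot: [-2.084, 0.006, -1.749]
wrist_force: [-0.1, 0.5, -1.8]
finger_gap: 61.0
```

send_rows(
  plan=[
    {"travel": [4,-3,-1],"delta_rot": [0.3,0,9],"fingers": 1},
    {"travel": [3.3,-3,-1.5],"delta_rot": [0.3,-0.1,9],"fingers": 1},
    {"travel": [3,-2,-2],"delta_rot": [0.3,-0.1,9],"fingers": 1},
    {"travel": [3.4,-3.5,-1.2],"delta_rot": [0.3,-0.2,9],"fingers": 1},
    {"travel": [2,-1,-2],"delta_rot": [1.2,-1.2,6],"fingers": 1},
    {"travel": [2,-2,-2],"delta_rot": [1.2,-1.2,6],"fingers": 1},
    {"travel": [2,-1.7,-1.6],"delta_rot": [1.2,-1.2,6],"fingers": 1},
    {"travel": [2,-1,-2],"delta_rot": [0.8,-1.5,6],"fingers": 1},
    {"travel": [1,0,-2],"delta_rot": [0.7,-1.4,6],"fingers": 1},
    {"travel": [1.7,-1,-2.5],"delta_rot": [0.8,-1.5,6],"fingers": 1},
    {"travel": [1,2,-2],"delta_rot": [0.2,-1.5,9],"fingers": 1},
    {"travel": [0.6,1,-2.3],"delta_rot": [0.2,-1.5,9],"fingers": 1},
    {"travel": [0,0,0],"delta_rot": [0,0,0],"fingers": 1},
    {"travel": [0,0,0],"delta_rot": [0,0,0],"fingers": 1},
    {"travel": [0,0,0],"delta_rot": [0,0,0],"fingers": 1},
  ],
)

```text
clock: 24.05
eef_pos: [627.0, 28.1, 161.3]
eef_rot: [-3.14, 1.308, 2.968]
wrist_force: [-0.1, 0.0, -0.4]
finger_gap: 60.6
```

```bash
python3 - <<'E'
from kin import *
s=log(); print(s['joints'].round(3),s['eef_pos'],s['wrist_force'],s['finger_gap'])
a=cam('top');b=cam('side')
im=np.hstack([cv2.resize(a['color'][130:300,190:430],None,fx=1.6,fy=1.6),cv2.resize(b['color'][140:312,180:420],(384,272))])
cv2.imwrite('pics/p1.png',im[...,::-1])
E
```

```text
[0.087 0.394 2.121 3.534 0.711 1.336] [626.97240928  28.13673586 161.32904175] [-0.11850819  0.04750403 -0.39778162] 60.55079956509299
```

View pics/p1.png

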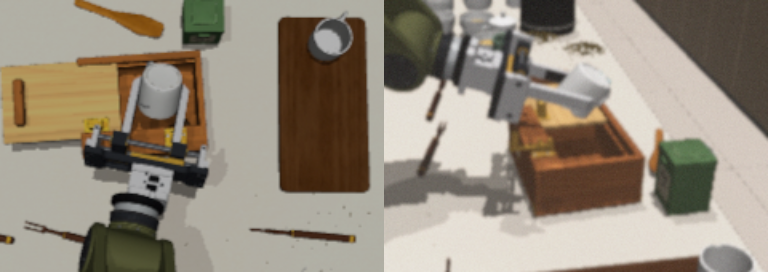

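Pour pose: the cup is inverted over the mouth (about (160,90) in the left crop) and nothing has spilled. I'll shake it briefly, turn it back upright and check inside.

send_rows(
  plan=[
    {"travel": [6,0,0],"delta_rot": [0,0,0],"fingers": 1},
    {"travel": [-12,0,0],"delta_rot": [0,0,0],"fingers": 1},
    {"travel": [12,0,0],"delta_rot": [0,0,0],"fingers": 1},
    {"travel": [-12,0,0],"delta_rot": [0,0,0],"fingers": 1},
    {"travel": [6,0,0],"delta_rot": [0,0,0],"fingers": 1},
    {"travel": [0,0,0],"delta_rot": [0,0,0],"fingers": 1},
  ],
)

```text
clock: 24.9
eef_pos: [626.7, 28.4, 160.6]
eef_rot: [3.136, 1.308, 2.962]
wrist_force: [-0.3, 0.1, -1.4]
finger_gap: 60.5
```

```bash
cat > back.py <<'E'
from kin import *
Rg=tr(-40,20); cz=Rg.inv().apply([0,0,1])
def pp(ro,Ep,tp=-10):
    Rp=tr(tp,Ep,ro); z=Rp.apply(cz); dn=np.array([0,0,-1.])+z*z[2]; dn/=max(np.linalg.norm(dn),.3); k=min(1,ro/90)
    return np.array([637,27,195*(1-k)+k*127])-(22*z+28*dn)*k,Rp,1
f=lambda r:pp(r,np.interp(r,[0,72,126,162,180],[20,30,28,18,15]))
plan([f(r) for r in (160,140,120,100,80,60,40,20,0)],rstep=10.5)
E
python3 back.py
```

```text
{"travel":[-2.0, -1.0, 3.0],"delta_rot":[-0.3, 1.7, -10.0],"fingers":1},
{"travel":[-0.9, -1.2, 2.1],"delta_rot":[-0.3, 1.8, -10.1],"fingers":1},
--  2 [632.   25.4 162.2]
{"travel":[-2.0, 2.0, 4.0],"delta_rot":[-1.4, 2.4, -10.0],"fingers":1},
{"travel":[-2.8, 1.8, 3.2],"delta_rot":[-1.4, 2.4, -10.0],"fingers":1},
--  4 [640.5  29.5 162.3]
{"travel":[-3.0, 4.0, 3.0],"delta_rot":[-1.6, 1.3, -10.0],"fingers":1},
{"travel":[-2.9, 2.7, 2.4],"delta_rot":[-1.5, 1.4, -9.9],"fingers":1},
--  6 [646.7  37.5 159.6]
{"travel":[-3.0, 4.0, 2.0],"delta_rot":[-0.4, 0.1, -10.0],"fingers":1},
{"travel":[-3.3, 3.5, 1.2],"delta_rot":[-0.3, 0.1, -10.1],"fingers":1},
--  8 [649.1  46.1 154.5]
{"travel":[-2.0, 2.0, -1.0],"delta_rot":[-0.4, -0.0, -10.0],"fingers":1},
{"travel":[-2.4, 1.7, -0.1],"delta_rot":[-0.4, -0.0, -10.0],"fingers":1},
--  10 [647.3  51.2 152.1]
{"travel":[2.0, -1.0, -3.0],"delta_rot":[0.7, 0.2, -10.0],"fingers":1},
{"travel":[1.3, -0.2, -2.5],"delta_rot":[0.6, 0.3, -9.9],"fingers":1},
--  12 [643.1  49.  156.5]
{"travel":[4.0, -1.0, -3.0],"delta_rot":[1.1, 0.9, -10.0],"fingers":1},
{"travel":[5.0, 0.1, -2.6],"delta_rot":[1.1, 0.9, -10.0],"fingers":1},
--  14 [639.7  42.6 164.4]
{"travel":[7.0, -0.0, -3.0],"delta_rot":[0.7, 1.2, -10.0],"fingers":1},
{"travel":[7.2, 0.4, -2.9],"delta_rot":[0.7, 1.2, -10.0],"fingers":1},
--  16 [637.7  34.4 177.3]
{"travel":[9.0, 1.0, -3.0],"delta_rot":[0.2, 1.4, -10.0],"fingers":1},
{"travel":[9.0, 1.8, -3.1],"delta_rot":[0.3, 1.3, -10.0],"fingers":1},
--  18 [637.  27. 195.]
```

send_rows(
  plan=[
    {"travel": [-2,-1,3],"delta_rot": [-0.3,1.7,-10],"fingers": 1},
    {"travel": [-1,-1,2],"delta_rot": [-0.3,1.8,-10.1],"fingers": 1},
    {"travel": [-2,2,4],"delta_rot": [-1.4,2.4,-10],"fingers": 1},
    {"travel": [-2.8,1.8,3.2],"delta_rot": [-1.4,2.4,-10],"fingers": 1},
    {"travel": [-3,4,3],"delta_rot": [-1.6,1.3,-10],"fingers": 1},
    {"travel": [-2.9,2.7,2.4],"delta_rot": [-1.5,1.4,-9.9],"fingers": 1},
    {"travel": [-3,4,2],"delta_rot": [-0.4,0.1,-10],"fingers": 1},
    {"travel": [-3.3,3.5,1.2],"delta_rot": [-0.3,0.1,-10.1],"fingers": 1},
    {"travel": [-2,2,-1],"delta_rot": [-0.4,0,-10],"fingers": 1},
    {"travel": [-2.4,1.7,0],"delta_rot": [-0.4,0,-10],"fingers": 1},
    {"travel": [2,-1,-3],"delta_rot": [0.7,0.2,-10],"fingers": 1},
    {"travel": [1.3,0,-2.5],"delta_rot": [0.6,0.3,-9.9],"fingers": 1},
    {"travel": [4,-1,-3],"delta_rot": [1.1,0.9,-10],"fingers": 1},
    {"travel": [5,0,-2.6],"delta_rot": [1.1,0.9,-10],"fingers": 1},
    {"travel": [7,0,-3],"delta_rot": [0.7,1.2,-10],"fingers": 1},
    {"travel": [7.2,0.4,-2.9],"delta_rot": [0.7,1.2,-10],"fingers": 1},
    {"travel": [9,1,-3],"delta_rot": [0.2,1.4,-10],"fingers": 1},
    {"travel": [9,1.8,-3],"delta_rot": [0.3,1.3,-10],"fingers": 1},
    {"travel": [0,0,0],"delta_rot": [0,0,0],"fingers": 1},
  ],
)

```text
clock: 27.28
eef_pos: [637.1, 26.9, 195.5]
eef_rot: [-3.127, -1.223, -0.19]
wrist_force: [-0.1, -0.3, -1.3]
finger_gap: 60.9
```

```bash
python3 - <<'E'
from kin import *
s=log(); print(s['joints'].round(3),s['eef_pos'],s['wrist_force'])
for n in ('top','wrist'):
    c=cam(n); save(c,'b_'+n)
    print(n,[(w(c,d['at']).round(0).tolist(),round(d['confidence'],2)) for d in tip_of('nest0',n)])
Rg=tr(-40,20)
A=np.array([541.5,-250,53.])
plan([([530,-230,200],tr(-30,20),1,38)])
E
```

```text
[ 0.077  0.291  2.068  3.666  0.488 -1.951] [637.08015361  26.87641743 195.45650877] [-0.12339932 -0.30821574 -1.28049112]
top []
wrist []
{"travel":[-2.0, 34.0, -7.0],"delta_rot":[-2.3, 0.0, 0.8],"fingers":1},
{"travel":[-1.0, 34.0, -6.0],"delta_rot":[-2.4, 0.0, 0.8],"fingers":1},
{"travel":[-1.0, 35.0, -5.0],"delta_rot":[-2.3, 0.0, 0.8],"fingers":1},
{"travel":[-0.0, 35.0, -3.0],"delta_rot":[-2.4, 0.0, 0.8],"fingers":1},
{"travel":[-0.0, 34.0, -2.0],"delta_rot":[-2.3, 0.0, 0.8],"fingers":1},
{"travel":[1.0, 35.0, -0.0],"delta_rot":[-2.4, 0.0, 0.8],"fingers":1},
{"travel":[1.0, 35.0, 1.0],"delta_rot":[-2.3, 0.0, 0.8],"fingers":1},
{"travel":[1.3, 34.6, 2.7],"delta_rot":[-2.4, 0.0, 0.9],"fingers":1},
--  8 [ 530. -230.  200.]
```

send_rows(
  plan=[
    {"travel": [-2,34,-7],"delta_rot": [-2.3,0,0.8],"fingers": 1},
    {"travel": [-1,34,-6],"delta_rot": [-2.4,0,0.8],"fingers": 1},
    {"travel": [-1,35,-5],"delta_rot": [-2.3,0,0.8],"fingers": 1},
    {"travel": [0,35,-3],"delta_rot": [-2.4,0,0.8],"fingers": 1},
    {"travel": [0,34,-2],"delta_rot": [-2.3,0,0.8],"fingers": 1},
    {"travel": [1,35,0],"delta_rot": [-2.4,0,0.8],"fingers": 1},
    {"travel": [1,35,1],"delta_rot": [-2.3,0,0.8],"fingers": 1},
    {"travel": [1.3,34.6,2.7],"delta_rot": [-2.4,0,0.9],"fingers": 1},
    {"travel": [0,0,0],"delta_rot": [0,0,0],"fingers": 1},
  ],
)

```text
clock: 28.6
eef_pos: [529.7, -231.5, 200.9]
eef_rot: [-3.141, -1.222, -0.527]
wrist_force: [0.3, 0.6, -1.1]
finger_gap: 60.4
```

```bash
python3 - <<'E'
from kin import *
s=log()
c=cam('top'); P=cloud(c); ok=c['z_map']>0
print([(w(c,d['at']).round(0).tolist(),round(d['confidence'],2)) for d in tip_of('nest0','top')])
b=cam('side'); print([(w(b,d['at']).round(0).tolist(),round(d['confidence'],2)) for d in tip_of('nest0','side')])
a=cv2.resize(c['color'][120:310,190:430],None,fx=2,fy=2); b2=cv2.resize(b['color'][180:370,220:460],None,fx=1.3,fy=2)
cv2.imwrite('pics/p2.png',np.hstack([a,b2])[...,::-1])
# cup bottom estimate while held: lowest part of cup cloud
m=ok&(abs(P[...,0]-530)<50)&(abs(P[...,1]+230)<50)&(P[...,2]>100)
print('rim top',np.percentile(P[m][:,2],[50,90,97]))
R=tr(-40,20)
plan([([541,-250,100],R,1,30),([541,-250,53],R,1,10)])
E
```

```text
[([602.0, -23.0, 17.0], 0.59), ([620.0, -7.0, 6.0], 0.43), ([685.0, 25.0, 19.0], 0.36)]
[([623.0, 244.0, 92.0], 0.33)]
rim top [204.17621797 223.38750889 225.7173245 ]
{"travel":[-22.0, 3.0, 13.0],"delta_rot":[-2.4, -0.0, 0.9],"fingers":1},
{"travel":[-22.0, 3.0, 13.0],"delta_rot":[-2.3, -0.0, 0.8],"fingers":1},
{"travel":[-22.0, 3.0, 14.0],"delta_rot":[-2.4, -0.0, 0.9],"fingers":1},
{"travel":[-22.0, 2.2, 13.2],"delta_rot":[-2.4, -0.0, 0.9],"fingers":1},
--  4 [ 541.  -250.   100.1]
{"travel":[-9.0, -0.0, 3.0],"delta_rot":[0.0, -0.0, -0.0],"fingers":1},
{"travel":[-9.0, -0.0, 3.0],"delta_rot":[0.0, -0.0, -0.0],"fingers":1},
{"travel":[-9.0, -0.0, 4.0],"delta_rot":[0.0, -0.0, -0.0],"fingers":1},
{"travel":[-8.0, -0.0, 3.0],"delta_rot":[0.0, -0.0, -0.0],"fingers":1},
{"travel":[-9.2, -0.0, 3.1],"delta_rot":[0.0, -0.0, -0.0],"fingers":1},
--  9 [ 541. -250.   53.]
```

View pics/p2.png

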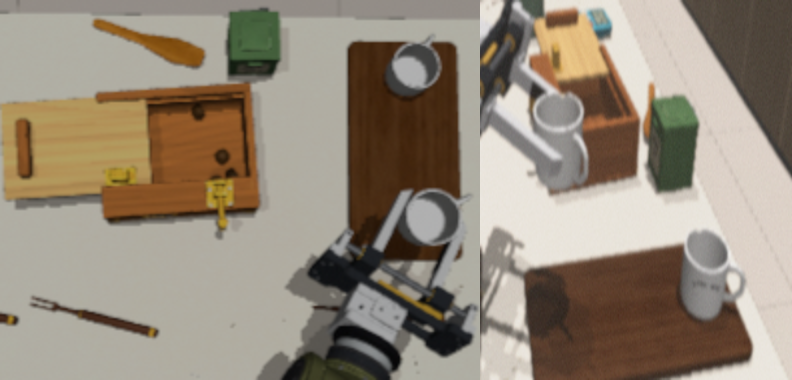

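The cup is empty. Nests show on the chest floor near the front, and there's nothing on the worktop. Next I'll stand the cup on the board.

send_rows(
  plan=[
    {"travel": [-22,3,13],"delta_rot": [-2.4,0,0.9],"fingers": 1},
    {"travel": [-22,3,13],"delta_rot": [-2.3,0,0.8],"fingers": 1},
    {"travel": [-22,3,14],"delta_rot": [-2.4,0,0.9],"fingers": 1},
    {"travel": [-22,2,13],"delta_rot": [-2.4,0,0.9],"fingers": 1},
    {"travel": [-9,0,3],"delta_rot": [0,0,0],"fingers": 1},
    {"travel": [-9,0,3],"delta_rot": [0,0,0],"fingers": 1},
    {"travel": [-9,0,4],"delta_rot": [0,0,0],"fingers": 1},
    {"travel": [-8,0,3],"delta_rot": [0,0,0],"fingers": 1},
    {"travel": [-9,0,3],"delta_rot": [0,0,0],"fingers": 1},
    {"travel": [0,0,0],"delta_rot": [0,0,0],"fingers": 1},
    {"travel": [0,0,0],"delta_rot": [0,0,0],"fingers": 1},
  ],
)

```text
clock: 30.18
eef_pos: [540.7, -250.6, 53.6]
eef_rot: [3.14, -1.223, -0.698]
wrist_force: [-0.3, -1.2, -0.6]
finger_gap: 60.2
```

Down another 3 mm, then check the force, release and back off.

send_rows(
  plan=[
    {"travel": [-1.9,0,0.7],"delta_rot": [0,0,0],"fingers": 1},
    {"travel": [-0.9,0,0.3],"delta_rot": [0,0,0],"fingers": 1},
    {"travel": [0,0,0],"delta_rot": [0,0,0],"fingers": 1},
    {"travel": [0,0,0],"delta_rot": [0,0,0],"fingers": 1},
  ],
)

```text
clock: 30.68
eef_pos: [540.6, -250.6, 50.5]
eef_rot: [3.14, -1.223, -0.698]
wrist_force: [0.8, -0.4, -0.4]
finger_gap: 60.7
```

send_rows(
  plan=[
    {"travel": [-0.7,0,0.2],"delta_rot": [0,0,0],"fingers": 1},
    {"travel": [0,0,0],"delta_rot": [0,0,0],"fingers": 0},
    {"travel": [0,0,0],"delta_rot": [0,0,0],"fingers": -0.6},
    {"travel": [0,0,0],"delta_rot": [0,0,0],"fingers": -1},
    {"travel": [0,0,0],"delta_rot": [0,0,0],"fingers": -1},
    {"travel": [0,0,-15],"delta_rot": [0,0,0],"fingers": -1},
    {"travel": [0,0,-25],"delta_rot": [0,0,0],"fingers": -1},
    {"travel": [0,0,-30],"delta_rot": [0,0,0],"fingers": -1},
    {"travel": [0,0,-30],"delta_rot": [0,0,0],"fingers": -1},
    {"travel": [30,0,-20],"delta_rot": [0,0,0],"fingers": -1},
    {"travel": [30,0,-10],"delta_rot": [0,0,0],"fingers": -1},
    {"travel": [30,0,-10],"delta_rot": [0,0,0],"fingers": -1},
    {"travel": [0,0,0],"delta_rot": [0,0,0],"fingers": -1},
  ],
)

```text
clock: 32.3
eef_pos: [463.3, -185.1, 184.5]
eef_rot: [-3.137, -1.227, -0.704]
wrist_force: [0.4, -0.0, 0.7]
finger_gap: 94.0
```

```bash
python3 - <<'E'
from kin import *
s=log(); print(s['joints'].round(3),s['eef_pos'])
for n in('top','side'):
    c=cam(n); P=cloud(c); print([(w(c,d['at']).round(0).tolist(),round(d['confidence'],2)) for d in tip_of('cup',n)[:2]])
    for o in tools(n): print(n,o)
q=ik([540,150,250],down(.08)); print([x.round(2) for x in q])
jplan(q[0],-.3,dq=.2)
E
```

```text
[-0.245  0.079  2.387  3.885  0.657 -2.036] [ 463.28520112 -185.14403073  184.46447568]
[([541.0, -267.0, 14.0], 0.93)]
top (0.81, [401.0, 263.0], [431.0, 433.0], [416.2, 348.3], 79.9, 173.0, [3.0, 10.0, 14.0])
top (0.78, [425.0, -143.0], [413.0, -305.0], [418.6, -224.1], -94.3, 163.0, [2.0, 10.0, 15.0])
top (0.72, [420.0, 213.0], [389.0, 79.0], [404.4, 146.3], -103.2, 138.0, [7.0, 11.0, 15.0])
[([543.0, -270.0, 16.0], 0.9), ([711.0, 368.0, -13.0], 0.5)]
side (0.7, [411.0, 202.0], [381.0, -201.0], [396.3, 0.2], -94.3, 405.0, [-1.0, 11.0, 14.0])
side (0.57, [427.0, -158.0], [415.0, -304.0], [421.0, -231.1], -94.3, 146.0, [6.0, 12.0, 14.0])
[array([ 0.21,  0.31,  1.45, -0.  ,  1.38,  1.7 ])]
{"travel":[40.3, -44.7, 5.1],"delta_rot":[7.3, 6.3, 2.4],"fingers":-0.3}, [506.0, -163.0, 217.0]
{"travel":[34.1, -49.3, 7.1],"delta_rot":[8.3, 5.1, 2.6],"fingers":-0.3}, [545.0, -133.0, 252.0]
{"travel":[26.9, -52.5, 8.9],"delta_rot":[9.2, 3.8, 2.7],"fingers":-0.3}, [577.0, -95.0, 285.0]
{"travel":[19.0, -54.2, 10.7],"delta_rot":[9.9, 2.3, 2.9],"fingers":-0.3}, [602.0, -51.0, 315.0]
{"travel":[10.
[... 857 characters left out ...]
85.0, 318.0]
{"travel":[-25.3, 2.3, 5.0],"delta_rot":[-2.2, -9.8, 3.7],"fingers":-0.3}, [533.0, 287.0, 297.0]
{"travel":[-22.3, 9.8, 1.8],"delta_rot":[-4.4, -9.0, 4.1],"fingers":-0.3}, [522.0, 280.0, 277.0]
{"travel":[-17.9, 16.3, -1.7],"delta_rot":[-6.5, -7.9, 4.5],"fingers":-0.3}, [515.0, 264.0, 260.0]
{"travel":[-12.8, 22.0, -5.3],"delta_rot":[-8.2, -6.2, 4.9],"fingers":-0.3}, [514.0, 242.0, 247.0]
{"travel":[-6.8, 26.5, -9.0],"delta_rot":[-9.6, -4.3, 5.5],"fingers":-0.3}, [518.0, 214.0, 240.0]
{"travel":[-0.4, 30.0, -12.5],"delta_rot":[-10.5, -2.1, 6.2],"fingers":-0.3}, [527.0, 183.0, 241.0]
{"travel":[6.4, 32.5, -15.7],"delta_rot":[-10.8, 0.2, 6.9],"fingers":-0.3}, [540.0, 150.0, 250.0]
```

```bash
python3 - <<'E'
from kin import *
jplan(ik([560,170,230],down(.08))[0],-.3,dq=.152)
E
```

```text
{"travel":[30.7, -34.9, 5.3],"delta_rot":[5.6, 4.8, 1.8],"fingers":-0.3}, [498.0, -169.0, 208.0]
{"travel":[27.1, -37.7, 6.5],"delta_rot":[6.2, 4.2, 2.0],"fingers":-0.3}, [529.0, -147.0, 235.0]
{"travel":[22.8, -39.9, 7.6],"delta_rot":[6.7, 3.4, 2.1],"fingers":-0.3}, [558.0, -120.0, 260.0]
{"travel":[18.3, -41.4, 8.8],"delta_rot":[7.3, 2.6, 2.1],"fingers":-0.3}, [583.0, -90.0, 284.0]
{"travel":[13.4, -42.2, 9.8],"delta_rot":[7.5, 1.6, 2.3],"fingers":-0.3}, [603.0, -56.0, 306.0]
{"travel":[8.4, -42.1, 10.7],"delta_rot":[7.8, 0.6, 2.3],"fingers":-0.3}, [619.0, -19.0, 325.0]
{"travel":[3.5, -41.3, 11.5],"delta_rot":[7.8, -0.4, 2.3],"fingers":-0.3}, [630.0, 19.0, 341.0]
{"travel":[-1.4, -39.7, 12.0],"delta_rot":[7.7, -1.5, 2.4],"fingers":-0.3}, [637.0, 59.0, 353.0]
{"travel":[-5.9, -37.4, 12.5],"delta_rot":[7.4, -2.5, 2.4],"fingers":-0.3}, [639.0, 97.0, 362.0]
{"travel":[-10.0, -34.2, 12.6],"delta_rot":[6.9, -3.6, 2.4],"fingers":-0.3}, [637.0, 135.0, 366.0]
{"travel":[-13.6, -30.6, 12.6],"delta_rot":[6.3, -4.6, 2.4],"fingers":-0.3}, [631.0, 170.0, 367.0]
{"travel":[-16.6, -26.5, 12.4],"d
[... 735 characters left out ...]
, 294.0, 270.0]
{"travel":[-14.8, 10.8, 1.9],"delta_rot":[-4.3, -6.4, 3.2],"fingers":-0.3}, [533.0, 286.0, 255.0]
{"travel":[-11.8, 14.3, -0.3],"delta_rot":[-5.5, -5.6, 3.4],"fingers":-0.3}, [529.0, 274.0, 242.0]
{"travel":[-8.4, 17.3, -2.3],"delta_rot":[-6.4, -4.6, 3.8],"fingers":-0.3}, [529.0, 258.0, 231.0]
{"travel":[-4.6, 19.9, -4.5],"delta_rot":[-7.2, -3.5, 4.0],"fingers":-0.3}, [532.0, 238.0, 224.0]
{"travel":[-0.7, 21.8, -6.7],"delta_rot":[-7.8, -2.1, 4.4],"fingers":-0.3}, [539.0, 217.0, 221.0]
{"travel":[3.4, 23.1, -8.6],"delta_rot":[-8.2, -0.8, 4.7],"fingers":-0.3}, [548.0, 194.0, 223.0]
{"travel":[7.7, 24.1, -10.6],"delta_rot":[-8.3, 0.5, 5.2],"fingers":-0.3}, [560.0, 170.0, 230.0]
```

send_rows(
  plan=[
    {"travel": [30.7,-34.9,5.3],"delta_rot": [5.6,4.8,1.8],"fingers": -0.3},
    {"travel": [27.1,-37.7,6.5],"delta_rot": [6.2,4.2,2.0],"fingers": -0.3},
    {"travel": [22.8,-39.9,7.6],"delta_rot": [6.7,3.4,2.1],"fingers": -0.3},
    {"travel": [18.3,-41.4,8.8],"delta_rot": [7.3,2.6,2.1],"fingers": -0.3},
    {"travel": [13.4,-42.2,9.8],"delta_rot": [7.5,1.6,2.3],"fingers": -0.3},
    {"travel": [8.4,-42.1,10.7],"delta_rot": [7.8,0.6,2.3],"fingers": -0.3},
    {"travel": [3.5,-41.3,11.5],"delta_rot": [7.8,-0.4,2.3],"fingers": -0.3},
    {"travel": [-1.4,-39.7,12.0],"delta_rot": [7.7,-1.5,2.4],"fingers": -0.3},
    {"travel": [-5.9,-37.4,12.5],"delta_rot": [7.4,-2.5,2.4],"fingers": -0.3},
    {"travel": [-10.0,-34.2,12.6],"delta_rot": [6.9,-3.6,2.4],"fingers": -0.3},
    {"travel": [-13.6,-30.6,12.6],"delta_rot": [6.3,-4.6,2.4],"fingers": -0.3},
    {"travel": [-16.6,-26.5,12.4],"delta_rot": [5.5,-5.5,2.5],"fingers": -0.3},
    {"travel": [-18.9,-21.8,11.8],"delta_rot": [4.5,-6.2,2.4],"fingers": -0.3},
  ],
)

```text
clock: 34.33
eef_pos: [611.1, 231.8, 357.0]
eef_rot: [-1.621, -1.067, -0.622]
wrist_force: [-0.5, -0.3, -0.3]
finger_gap: 61.1
```

send_rows(
  plan=[
    {"travel": [-20.5,-17.1,11.0],"delta_rot": [3.4,-6.9,2.5],"fingers": -0.3},
    {"travel": [-21.2,-12.0,9.9],"delta_rot": [2.3,-7.3,2.6],"fingers": -0.3},
    {"travel": [-21.4,-7.1,8.8],"delta_rot": [0.9,-7.6,2.6],"fingers": -0.3},
    {"travel": [-20.6,-2.1,7.2],"delta_rot": [-0.4,-7.7,2.7],"fingers": -0.3},
    {"travel": [-19.3,2.4,5.6],"delta_rot": [-1.7,-7.4,2.9],"fingers": -0.3},
    {"travel": [-17.3,6.9,3.8],"delta_rot": [-3.1,-7.1,3.0],"fingers": -0.3},
    {"travel": [-14.8,10.8,1.9],"delta_rot": [-4.3,-6.4,3.2],"fingers": -0.3},
    {"travel": [-11.8,14.3,-0.3],"delta_rot": [-5.5,-5.6,3.4],"fingers": -0.3},
    {"travel": [-8.4,17.3,-2.3],"delta_rot": [-6.4,-4.6,3.8],"fingers": -0.3},
    {"travel": [-4.6,19.9,-4.5],"delta_rot": [-7.2,-3.5,4.0],"fingers": -0.3},
    {"travel": [-0.7,21.8,-6.7],"delta_rot": [-7.8,-2.1,4.4],"fingers": -0.3},
    {"travel": [3.4,23.1,-8.6],"delta_rot": [-8.2,-0.8,4.7],"fingers": -0.3},
    {"travel": [7.7,24.1,-10.6],"delta_rot": [-8.3,0.5,5.2],"fingers": -0.3},
    {"travel": [0,0,0],"delta_rot": [0,0,0],"fingers": -0.3},
  ],
)

```text
clock: 36.08
eef_pos: [560.2, 170.5, 230.5]
eef_rot: [-3.142, -0.001, 0.082]
wrist_force: [-0.5, 0.8, 0.1]
finger_gap: 61.1
```

```bash
python3 - <<'E'
from kin import *
s=log(); print(s['joints'].round(3),s['eef_pos'],s['eef_rot'])
c=cam('wrist');save(c,'w5');P=cloud(c);ok=c['z_map']>0
m=ok&(P[...,2]>88)&(P[...,2]<105)&(P[...,0]>570)&(P[...,0]<690)&(P[...,1]>215)&(P[...,1]<290)
q=P[m];print(m.sum(),cv2.minAreaRect(q[:,:2].astype(np.float32)))
for n in ('wrist','top'):
    if n=='top': c=cam('top')
    for d in tip_of('nest0',n): print(n,w(c,d['at']).round(0),round(d['confidence'],2))
plan([([621,251,140],down(.08),-.3),([621,251,101],down(.08),-.3,20)])
E
```

```text
[ 0.233  0.375  1.407 -0.     1.359  1.722] [560.17511807 170.53934864 230.47353471] [-3.14157859e+00 -5.56480290e-04  8.15385546e-02]
1660 ((622.296875, 251.19776916503906), (73.24435424804688, 16.675325393676758), 4.545355319976807)
wrist [627.  -4.   9.] 0.85
wrist [688.  25.  17.] 0.71
wrist [603. -21.  18.] 0.68
wrist [561.  32.  19.] 0.59
wrist [593.   4.  20.] 0.51
wrist [574.  13.  24.] 0.42
top [687.  27.  17.] 0.59
top [623.  -6.   5.] 0.42
top [603. -25.  15.] 0.34
{"travel":[17.0, -19.0, 23.0],"delta_rot":[-0.0, 0.0, 0.0],"fingers":-0.3},
{"travel":[17.0, -19.0, 22.0],"delta_rot":[-0.0, 0.0, 0.0],"fingers":-0.3},
{"travel":[17.0, -19.0, 23.0],"delta_rot":[-0.1, 0.0, 0.1],"fingers":-0.3},
{"travel":[16.7, -18.4, 22.3],"delta_rot":[0.0, 0.0, -0.0],"fingers":-0.3},
--  4 [621. 251. 140.]
{"travel":[0.0, -0.0, 19.0],"delta_rot":[0.0, 0.0, -0.0],"fingers":-0.3},
{"travel":[0.0, -0.0, 20.0],"delta_rot":[0.0, 0.0, -0.0],"fingers":-0.3},
--  6 [621. 251. 101.]
```

View pics/w5.png

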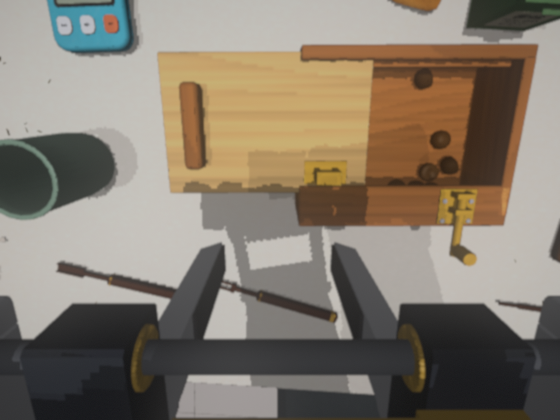

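Wrist view: nests lie on the chest floor at (423,78), (441,138), (429,171) and (449,165), with more peeking out under the front rail. The lid is open and the bolt drawn at (460,250). Now close the lid.

send_rows(
  plan=[
    {"travel": [17,-19,23],"delta_rot": [0,0,0],"fingers": -0.3},
    {"travel": [17,-19,22],"delta_rot": [0,0,0],"fingers": -0.3},
    {"travel": [17,-19,23],"delta_rot": [0,0,0],"fingers": -0.3},
    {"travel": [16.7,-18.4,22],"delta_rot": [0,0,0],"fingers": -0.3},
    {"travel": [0,0,19],"delta_rot": [0,0,0],"fingers": -0.3},
    {"travel": [0,0,20],"delta_rot": [0,0,0],"fingers": -0.3},
    {"travel": [0,0,0],"delta_rot": [0,0,0],"fingers": 1},
    {"travel": [0,0,0],"delta_rot": [0,0,0],"fingers": 1},
    {"travel": [0,0,0],"delta_rot": [0,0,0],"fingers": 1},
    {"travel": [0,0,0],"delta_rot": [0,0,0],"fingers": 1},
    {"travel": [0,0,0],"delta_rot": [0,0,0],"fingers": 1},
  ],
  grip_force=15,
)

```text
clock: 37.65
eef_pos: [621.8, 250.6, 102.3]
eef_rot: [3.141, -0.002, 0.08]
wrist_force: [0.1, -0.0, 3.0]
finger_gap: 15.8
```

send_rows(
  plan=[
    {"travel": [0,8,0],"delta_rot": [0,0,0],"fingers": 1},
    {"travel": [0,16,0],"delta_rot": [0,0,0],"fingers": 1},
    {"travel": [0,20,0],"delta_rot": [0,0,0],"fingers": 1},
    {"travel": [0,20,0],"delta_rot": [0,0,0],"fingers": 1},
    {"travel": [0,20,0],"delta_rot": [0,0,0],"fingers": 1},
    {"travel": [0,20,0],"delta_rot": [0,0,0],"fingers": 1},
    {"travel": [0,14,0],"delta_rot": [0,0,0],"fingers": 1},
    {"travel": [0,6,0],"delta_rot": [0,0,0],"fingers": 1},
    {"travel": [0,2,0],"delta_rot": [0,0,0],"fingers": 1},
    {"travel": [0,0,0],"delta_rot": [0,0,0],"fingers": 1},
    {"travel": [0,0,0],"delta_rot": [0,0,0],"fingers": 1},
  ],
)

```text
clock: 39.02
eef_pos: [632.2, 126.2, 102.3]
eef_rot: [-3.139, -0.003, 0.081]
wrist_force: [6.8, 16.6, 1.8]
finger_gap: 15.8
```

send_rows(
  plan=[
    {"travel": [0,0,0],"delta_rot": [0,0,0],"fingers": -0.3},
    {"travel": [0,0,0],"delta_rot": [0,0,0],"fingers": -0.3},
    {"travel": [0,0,0],"delta_rot": [0,0,0],"fingers": -0.3},
    {"travel": [0,0,-30],"delta_rot": [0,0,0],"fingers": -0.3},
    {"travel": [0,0,-40],"delta_rot": [0,0,0],"fingers": -0.3},
    {"travel": [-30,30,-20],"delta_rot": [0,0,0],"fingers": -0.3},
    {"travel": [-30,30,0],"delta_rot": [0,0,0],"fingers": -0.3},
    {"travel": [-30,30,0],"delta_rot": [0,0,0],"fingers": -0.3},
    {"travel": [-23.5,29.4,0],"delta_rot": [0,0,0],"fingers": -0.3},
    {"travel": [0,0,0],"delta_rot": [0,0,0],"fingers": -0.3},
    {"travel": [0,0,0],"delta_rot": [0,0,0],"fingers": -0.3},
  ],
)

```text
clock: 40.4
eef_pos: [528.4, -3.0, 192.1]
eef_rot: [3.141, -0.002, 0.08]
wrist_force: [-0.8, 0.5, 0.4]
finger_gap: 61.2
```

send_rows(
  plan=[
    {"travel": [0,-1,30],"delta_rot": [0,0,0],"fingers": -0.3},
    {"travel": [0,0,25],"delta_rot": [0,0,0],"fingers": -0.3},
    {"travel": [0,0,14],"delta_rot": [0,0,0],"fingers": -0.3},
    {"travel": [0,0,0],"delta_rot": [0,0,0],"fingers": -0.3},
    {"travel": [0,0,0],"delta_rot": [0,0,0],"fingers": 1},
    {"travel": [0,0,0],"delta_rot": [0,0,0],"fingers": 1},
    {"travel": [0,0,0],"delta_rot": [0,0,0],"fingers": 1},
    {"travel": [0,0,0],"delta_rot": [0,0,0],"fingers": 1},
    {"travel": [0,0,0],"delta_rot": [0,0,0],"fingers": 1},
    {"travel": [0,0,0],"delta_rot": [0,0,0],"fingers": 1},
  ],
)

```text
clock: 41.65
eef_pos: [528.3, -2.6, 123.0]
eef_rot: [3.14, -0.002, 0.08]
wrist_force: [0.5, -4.2, 0.1]
finger_gap: 12.3
```

send_rows(
  plan=[
    {"travel": [7,0,0],"delta_rot": [0,0,0],"fingers": 1},
    {"travel": [7,0,0],"delta_rot": [0,0,0],"fingers": 1},
    {"travel": [7,0,0],"delta_rot": [0,0,0],"fingers": 1},
    {"travel": [4,0,0],"delta_rot": [0,0,0],"fingers": 1},
    {"travel": [2,0,0],"delta_rot": [0,0,0],"fingers": 1},
    {"travel": [0,0,0],"delta_rot": [0,0,0],"fingers": 1},
    {"travel": [0,0,0],"delta_rot": [0,0,0],"fingers": 1},
  ],
)

```text
clock: 42.52
eef_pos: [554.5, -0.4, 123.0]
eef_rot: [3.141, 0.001, 0.08]
wrist_force: [-8.0, -6.2, 6.9]
finger_gap: 12.3
```

send_rows(
  plan=[
    {"travel": [0,0,0],"delta_rot": [0,0,0],"fingers": -0.3},
    {"travel": [0,0,0],"delta_rot": [0,0,0],"fingers": -0.3},
    {"travel": [0,0,0],"delta_rot": [0,0,0],"fingers": -0.3},
    {"travel": [0,0,-30],"delta_rot": [0,0,0],"fingers": -0.3},
    {"travel": [-40,0,-40],"delta_rot": [0,0,0],"fingers": -0.3},
    {"travel": [-40,-20,-40],"delta_rot": [0,0,0],"fingers": -0.3},
    {"travel": [-30,-40,-20],"delta_rot": [0,0,0],"fingers": -0.3},
    {"travel": [0,-40,0],"delta_rot": [0,0,0],"fingers": -0.3},
    {"travel": [0,0,0],"delta_rot": [0,0,0],"fingers": -0.3},
  ],
)

```text
clock: 43.65
eef_pos: [436.9, 92.7, 253.2]
eef_rot: [3.141, -0.002, 0.083]
wrist_force: [-0.1, 0.3, -0.1]
finger_gap: 61.1
```

```bash
python3 - <<'E'
from kin import *
s=log(); print(s['joints'].round(3),s['eef_pos'])
c=cam('wrist'); P=cloud(c); ok=c['z_map']>0; save(c,'w6')
m=ok&(P[...,2]>112)&(P[...,2]<125)&(P[...,0]>515)&(P[...,0]<600)&(abs(P[...,1])<30); q=P[m]
if len(q):print('knob',q.mean(0),len(q))
m=ok&(P[...,2]>88)&(P[...,2]<105)&(P[...,0]>575)&(P[...,0]<690)&(P[...,1]>60)&(P[...,1]<290); q=P[m];print('bar',cv2.minAreaRect(q[:,:2].astype(np.float32)))
print('wtools');[print(o) for o in tools('wrist')]
c=cam('top'); P=cloud(c); ok=c['z_map']>0
m=ok&(P[...,2]>104)&(P[...,2]<118)&(abs(P[...,0]-567)<60)&(abs(P[...,1]-393)<60); q=P[m]; print('pot',cv2.minEnclosingCircle(q[:,:2].astype(np.float32)),q.mean(0))
[print(o) for o in tools('top')]
for tp in (0,20,35,50,60,75,90):
  for E in (0,10,20):
    for z in (245,125):
        print(tp,E,z,[x.round(2).tolist() for x in ik([566,393,z],tr(tp,E))])
E
```

```text
[ 0.127  0.041  1.756 -0.     1.342  1.615] [436.889693    92.65406289 253.23334388]
knob [554.65523967   0.66273146 117.09904436] 222
bar ((600.7457275390625, 124.01946258544922), (11.166146278381348, 15.53176498413086), 4.88185453414917)
wtools
(0.81, [427.0, -127.0], [416.0, -274.0], [421.7, -200.2], -94.3, 147.0, [4.0, 10.0, 12.0])
(0.78, [404.0, 266.0], [432.0, 433.0], [417.7, 349.7], 80.3, 170.0, [4.0, 11.0, 13.0])
(0.69, [390.0, 80.0], [427.0, 240.0], [408.8, 159.9], 77.0, 165.0, [7.0, 11.0, 13.0])
(0.15, [596.0, 4.0], [547.0, 1.0], [571.5, 2.5], -176.7, 50.0, [91.0, 100.0, 119.0])
pot ((564.1788940429688, 391.3463134765625), 36.09363555908203) [565.3999646  392.83275641 108.61180688]
(0.76, [431.0, 430.0], [400.0, 265.0], [415.5, 347.6], -100.7, 168.0, [-3.0, 9.0, 15.0])
(0.75, [422.0, -177.0], [412.0, -298.0], [417.0, -237.8], -94.4, 121.0, [7.0, 12.0, 16.0])
0 0 245 []
0 0 125 [[0.82, 0.77, 1.8, 4.05, 1.2, -2.01]]
0 10 245 []
0 10 125 []
0 20 245 []
0 20 125 []
20 0 245 [[0.67, 0.44, 1.97, 3.56, 0.88, -1.85]]
20 0 125 [[0.67, 0.72, 1.95, 3.5, 1.12, -1.73]]
20 10 245 [[0.67,
[... 952 characters left out ...]
.09]]
60 20 245 [[0.32, 0.34, 1.84, 1.77, 0.69, -0.54]]
60 20 125 [[0.32, 0.56, 1.88, 2.04, 0.77, -0.91]]
75 0 245 [[0.22, 0.56, 1.77, 1.92, 1.23, -0.82]]
75 0 125 [[0.22, 0.8, 1.75, 1.98, 1.31, -1.03]]
75 10 245 [[0.23, 0.48, 1.75, 1.74, 1.08, -0.66]]
75 10 125 [[0.23, 0.71, 1.76, 1.85, 1.13, -0.92]]
75 20 245 [[0.25, 0.43, 1.72, 1.52, 0.96, -0.46]]
75 20 125 [[0.25, 0.63, 1.75, 1.69, 0.97, -0.75]]
90 0 245 [[0.18, 0.66, 1.59, 1.69, 1.43, -0.68]]
90 0 125 [[0.18, 0.87, 1.57, 1.71, 1.45, -0.88]]
90 10 245 [[0.19, 0.59, 1.58, 1.53, 1.32, -0.57]]
90 10 125 [[0.19, 0.79, 1.58, 1.58, 1.31, -0.79]]
90 20 245 [[0.21, 0.53, 1.55, 1.35, 1.23, -0.44]]
90 20 125 [[0.21, 0.72, 1.58, 1.43, 1.19, -0.67]]
```

```bash
python3 - <<'E'
from kin import *
R=down(np.radians(77))
print([x.round(2).tolist() for x in ik([412,176.5,22],R)])
plan([([412,176.5,100],R,-.1),([412,176.5,22],R,-.1,26)],rstep=10)
E
```

```text
[[0.32, 0.38, 1.97, -0.0, 0.8, 0.55]]
{"travel":[-2.0, -11.0, 19.0],"delta_rot":[0.0, -0.0, -9.1],"fingers":-0.1},
{"travel":[-1.0, -11.0, 19.0],"delta_rot":[0.0, -0.0, -9.0],"fingers":-0.1},
{"travel":[1.0, -11.0, 19.0],"delta_rot":[0.0, -0.0, -9.1],"fingers":-0.1},
{"travel":[3.0, -11.0, 19.0],"delta_rot":[0.0, -0.0, -9.0],"fingers":-0.1},
{"travel":[5.0, -10.0, 19.0],"delta_rot":[0.0, -0.0, -9.1],"fingers":-0.1},
{"travel":[6.0, -10.0, 19.0],"delta_rot":[0.0, 0.0, -9.0],"fingers":-0.1},
{"travel":[8.0, -8.0, 19.0],"delta_rot":[0.1, 0.0, -9.1],"fingers":-0.1},
{"travel":[8.8, -7.1, 19.5],"delta_rot":[-0.0, -0.0, -9.1],"fingers":-0.1},
--  8 [412.1 176.5 100. ]
{"travel":[-0.0, 0.0, 26.0],"delta_rot":[-0.0, -0.0, 0.0],"fingers":-0.1},
{"travel":[-0.0, 0.0, 26.0],"delta_rot":[-0.0, -0.0, 0.0],"fingers":-0.1},
{"travel":[-0.1, 0.0, 26.0],"delta_rot":[-0.0, -0.0, 0.0],"fingers":-0.1},
--  11 [412.  176.5  22. ]
```

View pics/w6.png

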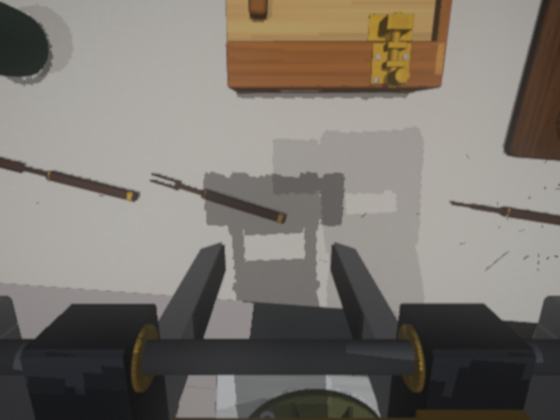

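The bolt is home in its keeper and the lid shut. The fork lies from (155,178) to (283,217), with the handle end at the right. Grasp it near the ferrule.

send_rows(
  plan=[
    {"travel": [-2,-11,19],"delta_rot": [0,0,-9.1],"fingers": -0.1},
    {"travel": [-1,-11,19],"delta_rot": [0,0,-9],"fingers": -0.1},
    {"travel": [1,-11,19],"delta_rot": [0,0,-9.1],"fingers": -0.1},
    {"travel": [3,-11,19],"delta_rot": [0,0,-9],"fingers": -0.1},
    {"travel": [5,-10,19],"delta_rot": [0,0,-9.1],"fingers": -0.1},
    {"travel": [6,-10,19],"delta_rot": [0,0,-9],"fingers": -0.1},
    {"travel": [8,-8,19],"delta_rot": [0,0,-9.1],"fingers": -0.1},
    {"travel": [8.8,-7,19.5],"delta_rot": [0,0,-9.1],"fingers": -0.1},
    {"travel": [0,0,26],"delta_rot": [0,0,0],"fingers": -0.1},
    {"travel": [0,0,26],"delta_rot": [0,0,0],"fingers": -0.1},
    {"travel": [0,0,26],"delta_rot": [0,0,0],"fingers": -0.1},
    {"travel": [0,0,0],"delta_rot": [0,0,0],"fingers": -0.1},
    {"travel": [0,0,0],"delta_rot": [0,0,0],"fingers": 1},
    {"travel": [0,0,0],"delta_rot": [0,0,0],"fingers": 1},
    {"travel": [0,0,0],"delta_rot": [0,0,0],"fingers": 1},
    {"travel": [0,0,0],"delta_rot": [0,0,0],"fingers": 1},
    {"travel": [0,0,0],"delta_rot": [0,0,0],"fingers": 1},
    {"travel": [0,0,0],"delta_rot": [0,0,0],"fingers": 1},
  ],
  grip_force=25,
)

```text
clock: 46.2
eef_pos: [412.2, 177.2, 22.3]
eef_rot: [3.14, -0.0, 1.346]
wrist_force: [-0.5, -0.2, 3.6]
finger_gap: 11.8
```

```bash
cat > place.py <<'E'
from kin import *
import sys
z1=float(sys.argv[1]); ox,oy=float(sys.argv[2]),float(sys.argv[3]); tp=60; E=4
s=log(); print(s['joints'].round(3),s['eef_pos'],s['finger_gap'])
R0=Ro.from_euler('xyz',s['eef_rot']); up=s['eef_pos']+[0,0,90]
q0=ik(up,R0)[0]
R=tr(tp,E); zt=R.apply([0,0,1]); pot=np.array([565.5+ox,393+oy,0])-16*np.array([zt[0],zt[1],0])
q1=[q for q in ik(pot+[0,0,z1],R) if q[3]>1][0]; print(q1.round(2))
plan([(up,R0,1,30)])
st=jplan(q1,1,dq=.15,q0=q0)
print('lower')
plan([(pot+[0,0,126],R,1,20)],start=st)
E
python3 place.py 240 8 8
```

```text
[ 3.25e-01  3.75e-01  1.97e+00 -1.00e-03  7.96e-01  5.51e-01] [412.15682974 177.18731761  22.33307097] 11.827945179875922
[ 0.29  0.45  1.91  2.17  0.98 -0.95]
{"travel":[0.0, 0.0, -30.0],"delta_rot":[0.0, 0.0, 0.0],"fingers":1},
{"travel":[0.0, 0.0, -30.0],"delta_rot":[0.0, 0.0, 0.0],"fingers":1},
{"travel":[0.0, 0.1, -30.0],"delta_rot":[0.0, 0.0, 0.0],"fingers":1},
--  3 [412.1 177.2 112.3]
{"travel":[25.5, -15.1, 5.0],"delta_rot":[4.0, 5.8, -1.1],"fingers":1}, [403.0, 205.0, 107.0]
{"travel":[26.1, -11.9, 4.9],"delta_rot":[3.3, 6.1, -1.0],"fingers":1}, [397.0, 234.0, 106.0]
{"travel":[26.4, -8.6, 4.7],"delta_rot":[2.7, 6.3, -0.9],"fingers":1}, [393.0, 262.0, 108.0]
{"travel":[26.4, -5.1, 4.4],"delta_rot":[1.9, 6.5, -0.8],"fingers":1}, [393.0, 288.0, 113.0]
{"travel":[26.0, -1.8, 4.1],"delta_rot":[1.2, 6.6, -0.6],"fingers":1}, [395.0, 313.0, 121.0]
{"travel":[25.5, 1.5, 3.7],"delta_rot":[0.4, 6.7, -0.6],"fingers":1}, [401.0, 337.0, 130.0]
{"travel":[24.6, 4.8, 3.3],"delta_rot":[-0.4, 6.5, -0.5],"fingers":1}, [410.0, 357.0, 142.0]
{"travel":[23.4, 7.9, 2.7],"delta_rot":[-1.1, 6.5, -
[... 469 characters left out ...]
-0.3],"fingers":1}, [519.0, 404.0, 222.0]
{"travel":[11.2, 23.7, -0.4],"delta_rot":[-5.0, 4.2, -0.4],"fingers":1}, [542.0, 398.0, 232.0]
{"travel":[8.6, 25.5, -1.0],"delta_rot":[-5.5, 3.6, -0.4],"fingers":1}, [565.0, 387.0, 240.0]
lower
{"travel":[-19.0, 0.0, 1.0],"delta_rot":[-0.0, -0.0, -0.0],"fingers":1},
{"travel":[-19.0, 0.0, 2.0],"delta_rot":[-0.0, -0.0, -0.0],"fingers":1},
{"travel":[-19.0, 0.0, 1.0],"delta_rot":[-0.0, -0.0, -0.0],"fingers":1},
{"travel":[-19.0, 0.0, 1.0],"delta_rot":[-0.0, -0.0, -0.0],"fingers":1},
{"travel":[-19.0, 0.0, 2.0],"delta_rot":[-0.0, -0.0, -0.0],"fingers":1},
{"travel":[-18.8, 0.1, 0.9],"delta_rot":[-0.0, -0.0, -0.0],"fingers":1},
--  6 [565.5 387.1 126. ]
```

```bash
sed -i 's/\[0,0,90\]/[0,0,130]/' place.py; python3 place.py 285 8 8
```

```text
[ 3.25e-01  3.75e-01  1.97e+00 -1.00e-03  7.96e-01  5.51e-01] [412.15682974 177.18731761  22.33307097] 11.827945179875922
[ 0.29  0.36  1.9   2.11  0.92 -0.84]
{"travel":[0.0, 0.0, -26.0],"delta_rot":[0.0, 0.0, 0.0],"fingers":1},
{"travel":[0.0, 0.0, -26.0],"delta_rot":[0.0, 0.0, 0.0],"fingers":1},
{"travel":[0.0, 0.0, -26.0],"delta_rot":[0.0, 0.0, 0.0],"fingers":1},
{"travel":[0.0, 0.0, -26.0],"delta_rot":[0.0, 0.0, 0.0],"fingers":1},
{"travel":[0.0, 0.2, -26.0],"delta_rot":[0.0, 0.0, 0.0],"fingers":1},
--  5 [412.1 177.2 152.3]
{"travel":[27.3, -13.5, 4.7],"delta_rot":[3.6, 6.2, -1.5],"fingers":1}, [405.0, 207.0, 148.0]
{"travel":[27.4, -10.2, 4.5],"delta_rot":[2.9, 6.4, -1.3],"fingers":1}, [400.0, 236.0, 147.0]
{"travel":[27.4, -6.9, 4.4],"delta_rot":[2.2, 6.6, -1.1],"fingers":1}, [398.0, 264.0, 149.0]
{"travel":[27.0, -3.7, 4.2],"delta_rot":[1.5, 6.7, -0.9],"fingers":1}, [399.0, 291.0, 155.0]
{"travel":[26.4, -0.6, 3.8],"delta_rot":[0.8, 6.7, -0.7],"fingers":1}, [403.0, 317.0, 163.0]
{"travel":[25.5, 2.6, 3.5],"delta_rot":[0.1, 6.6, -0.6],"fingers":1}, [409.0, 339.0, 174.0]
{"tra
[... 752 characters left out ...]
":[8.1, 24.1, -0.8],"delta_rot":[-5.1, 3.5, 0.1],"fingers":1}, [566.0, 387.0, 285.0]
lower
{"travel":[-20.0, -0.0, 1.0],"delta_rot":[-0.0, -0.0, 0.0],"fingers":1},
{"travel":[-20.0, -0.0, 2.0],"delta_rot":[-0.0, -0.0, 0.0],"fingers":1},
{"travel":[-19.0, -0.0, 1.0],"delta_rot":[-0.0, -0.0, 0.0],"fingers":1},
{"travel":[-20.0, -0.0, 1.0],"delta_rot":[-0.0, -0.0, 0.0],"fingers":1},
{"travel":[-20.0, -0.0, 2.0],"delta_rot":[-0.0, -0.0, 0.0],"fingers":1},
{"travel":[-20.0, -0.0, 1.0],"delta_rot":[-0.0, -0.0, 0.0],"fingers":1},
{"travel":[-20.0, -0.0, 2.0],"delta_rot":[-0.0, -0.0, 0.0],"fingers":1},
{"travel":[-19.6, -0.1, 1.0],"delta_rot":[-0.1, -0.0, 0.0],"fingers":1},
--  8 [565.5 387.2 126. ]
```

send_rows(
  plan=[
    {"travel": [0,0,-26],"delta_rot": [0,0,0],"fingers": 1},
    {"travel": [0,0,-26],"delta_rot": [0,0,0],"fingers": 1},
    {"travel": [0,0,-26],"delta_rot": [0,0,0],"fingers": 1},
    {"travel": [0,0,-26],"delta_rot": [0,0,0],"fingers": 1},
    {"travel": [0,0,-26],"delta_rot": [0,0,0],"fingers": 1},
    {"travel": [27.3,-13.5,4.7],"delta_rot": [3.6,6.2,-1.5],"fingers": 1},
    {"travel": [27.4,-10.2,4.5],"delta_rot": [2.9,6.4,-1.3],"fingers": 1},
    {"travel": [27.4,-6.9,4.4],"delta_rot": [2.2,6.6,-1.1],"fingers": 1},
    {"travel": [27.0,-3.7,4.2],"delta_rot": [1.5,6.7,-0.9],"fingers": 1},
    {"travel": [26.4,-0.6,3.8],"delta_rot": [0.8,6.7,-0.7],"fingers": 1},
    {"travel": [25.5,2.6,3.5],"delta_rot": [0.1,6.6,-0.6],"fingers": 1},
    {"travel": [24.3,5.6,3.0],"delta_rot": [-0.6,6.5,-0.5],"fingers": 1},
    {"travel": [22.9,8.6,2.6],"delta_rot": [-1.3,6.4,-0.3],"fingers": 1},
    {"travel": [21.3,11.2,2.1],"delta_rot": [-2.0,6.1,-0.3],"fingers": 1},
    {"travel": [19.5,14.0,1.6],"delta_rot": [-2.6,5.7,-0.1],"fingers": 1},
    {"travel": [17.4,16.3,1.0],"delta_rot": [-3.2,5.4,0],"fingers": 1},
    {"travel": [15.4,18.7,0.6],"delta_rot": [-3.8,5.0,0],"fingers": 1},
    {"travel": [13.0,20.6,0.0],"delta_rot": [-4.3,4.5,0.1],"fingers": 1},
    {"travel": [10.6,22.5,-0.3],"delta_rot": [-4.8,3.9,0.1],"fingers": 1},
    {"travel": [8.1,24.1,-0.8],"delta_rot": [-5.1,3.5,0.1],"fingers": 1},
  ],
)

```text
clock: 48.7
eef_pos: [566.0, 386.8, 284.9]
eef_rot: [3.137, -1.503, 1.049]
wrist_force: [-0.7, 0.7, -0.5]
finger_gap: 12.0
```

```bash
python3 - <<'E'
from kin import *
s=log(); print(s['joints'].round(3),s['eef_pos'],s['finger_gap'])
R=Ro.from_euler('xyz',s['eef_rot']); print((R.inv()*tr(60,4)).as_rotvec(degrees=True).round(1))
for n in('top','side'):
    c=cam(n);P=cloud(c);ok=c['z_map']>0
    m=ok&(P[...,2]>104)&(P[...,2]<118)&(abs(P[...,0]-567)<50)&(abs(P[...,1]-393)<50); q=P[m]; print('pot',len(q),cv2.minEnclosingCircle(q[:,:2].astype(np.float32)) if len(q) else 0)
    if n=='side': save(c,'s7')
c=cam('wrist');P=cloud(c);ok=c['z_map']>0;save(c,'w7')
m=ok&(P[...,2]>104)&(P[...,2]<118)&(abs(P[...,0]-567)<50)&(abs(P[...,1]-393)<50); q=P[m]; print('wpot',len(q),cv2.minEnclosingCircle(q[:,:2].astype(np.float32)) if len(q) else 0)
# held tool: points near the tool axis above pot
T=Tt(); L=(P.reshape(-1,3)-T[:3,3])@T[:3,:3]; L=L[ok.ravel()]
m=(abs(L[:,1])<15)&(L[:,2]>0)&(L[:,2]<35); q=L[m]; print('tool in tcp frame',len(q),q.min(0) if len(q) else 0,q.max(0) if len(q) else 0)
E
```

```text
[ 0.29   0.363  1.896  2.111  0.922 -0.845] [566.00474491 386.79686739 284.8981188 ] 12.041665972642884
[ 0.1 -0.1  0. ]
pot 79 ((564.96435546875, 390.2638244628906), 35.394447326660156)
pot 115 ((566.4149169921875, 391.53961181640625), 36.9290771484375)
wpot 0 0
tool in tcp frame 4396 [-99.21855798 -14.97238621   0.17589804] [74.12197763 14.99068492 20.28225756]
```

View pics/w7.png

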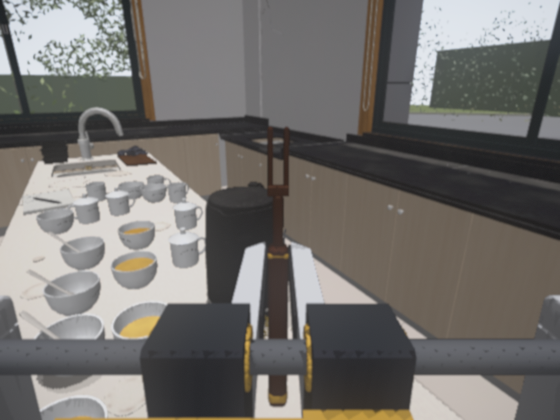

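The wrist view shows the fork held upright and straight at column 277, its handle down. The held extent is -99 to +74 mm, as planned. Now lower it into the pot.

send_rows(
  plan=[
    {"travel": [-20,0,1],"delta_rot": [0,0,0],"fingers": 1},
    {"travel": [-20,0,2],"delta_rot": [0,0,0],"fingers": 1},
    {"travel": [-19,0,1],"delta_rot": [0,0,0],"fingers": 1},
    {"travel": [-20,0,1],"delta_rot": [0,0,0],"fingers": 1},
    {"travel": [-20,0,2],"delta_rot": [0,0,0],"fingers": 1},
    {"travel": [-20,0,1],"delta_rot": [0,0,0],"fingers": 1},
    {"travel": [-20,0,2],"delta_rot": [0,0,0],"fingers": 1},
    {"travel": [-18,0,1],"delta_rot": [0,0,0],"fingers": 1},
    {"travel": [0,0,0],"delta_rot": [0,0,0],"fingers": 1},
    {"travel": [0,0,0],"delta_rot": [0,0,0],"fingers": 1},
  ],
)

```text
clock: 50.1
eef_pos: [565.3, 387.5, 128.2]
eef_rot: [3.136, -1.502, 1.055]
wrist_force: [-0.5, 0.7, 0.3]
finger_gap: 11.5
```

send_rows(
  plan=[
    {"travel": [0,0,0],"delta_rot": [0,0,0],"fingers": 0.3},
    {"travel": [0,0,0],"delta_rot": [0,0,0],"fingers": 0.3},
    {"travel": [0,0,0],"delta_rot": [0,0,0],"fingers": 0.3},
    {"travel": [0,0,0],"delta_rot": [0,0,0],"fingers": 0.3},
    {"travel": [0,0,-15],"delta_rot": [0,0,0],"fingers": 0.3},
    {"travel": [0,0,-25],"delta_rot": [0,0,0],"fingers": 0.3},
    {"travel": [0,0,-30],"delta_rot": [0,0,0],"fingers": 0.3},
    {"travel": [25,0,-20],"delta_rot": [0,0,0],"fingers": 0.1},
    {"travel": [35,0,-10],"delta_rot": [0,0,0],"fingers": -0.1},
    {"travel": [35,0,0],"delta_rot": [0,0,0],"fingers": -0.1},
    {"travel": [0,0,0],"delta_rot": [0,0,0],"fingers": -0.1},
  ],
)

```text
clock: 51.48
eef_pos: [518.8, 306.0, 231.6]
eef_rot: [3.09, -1.504, 1.099]
wrist_force: [-0.3, -0.7, 0.1]
finger_gap: 51.7
```

```bash
cat > potlook.py <<'E'
from kin import *
import sys
s=log(); print(s['joints'].round(3),s['eef_pos'])
ims=[]
for n in('top','side'):
    c=cam(n);P=cloud(c);ok=c['z_map']>0
    if n=='top':
        [print(o) for o in tools('top')]; ims.append(cv2.resize(c['color'][165:265,95:235],(560,400)))
    else: ims.append(cv2.resize(c['color'][120:220,205:305],(240,400)))
    m=ok&(P[...,2]>116)&(P[...,2]<240)&(abs(P[...,0]-566)<60)&(abs(P[...,1]-393)<60); q=P[m]
    o=np.argsort(q[:,2]); print(n,'above rim',len(q),q[o[:3]].round(0).tolist(),q[o[-3:]].round(0).tolist())
cv2.imwrite('pics/'+sys.argv[1],np.hstack(ims)[...,::-1])
E
python3 potlook.py pot1.png
```

```text
[ 0.13   0.355  2.095  2.063  1.117 -0.976] [518.77066637 305.97453859 231.55809656]
(0.71, [430.0, 427.0], [412.0, 322.0], [420.9, 374.5], -99.6, 106.0, [2.0, 10.0, 15.0])
(0.54, [423.0, -161.0], [413.0, -301.0], [418.0, -231.2], -94.3, 141.0, [6.0, 11.0, 15.0])
top above rim 39 [[564.0, 393.0, 116.0], [569.0, 388.0, 117.0], [564.0, 395.0, 117.0]] [[564.0, 391.0, 180.0], [571.0, 387.0, 180.0], [571.0, 389.0, 181.0]]
side above rim 35 [[568.0, 397.0, 117.0], [575.0, 395.0, 117.0], [578.0, 394.0, 118.0]] [[579.0, 401.0, 174.0], [579.0, 403.0, 177.0], [578.0, 397.0, 182.0]]
```

View pics/pot1.png

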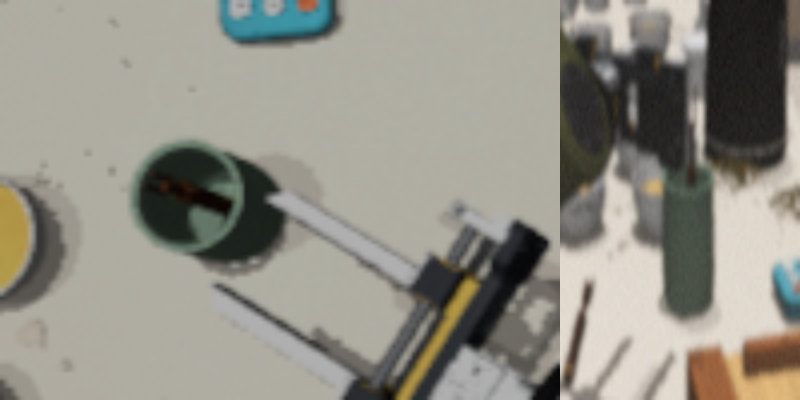

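The fork stands upright in the pot, its top at about z = 181, which is the expected 7 + 175. The next tool is the one beside the pot.

```bash
python3 - <<'E'
from kin import *
R=down(np.radians(80)); q=ik([419,362,120],R)[0]; print(q.round(2))
st=jplan(q,-.1,dq=.165)
plan([([419,362,22],R,-.1,25)],start=st)
E
```

```text
[ 0.65  0.42  1.62 -0.    1.1   0.82]
{"travel":[-8.1, -38.3, 16.2],"delta_rot":[8.5, -4.1, 2.2],"fingers":-0.1}, [493.0, 339.0, 219.0]
{"travel":[-11.4, -33.4, 15.8],"delta_rot":[7.7, -5.2, 1.9],"fingers":-0.1}, [467.0, 365.0, 207.0]
{"travel":[-13.7, -28.0, 15.1],"delta_rot":[6.6, -6.2, 1.6],"fingers":-0.1}, [441.0, 383.0, 194.0]
{"travel":[-15.2, -22.5, 14.0],"delta_rot":[5.4, -7.0, 1.5],"fingers":-0.1}, [417.0, 396.0, 179.0]
{"travel":[-15.8, -16.9, 12.4],"delta_rot":[4.1, -7.6, 1.2],"fingers":-0.1}, [397.0, 402.0, 164.0]
{"travel":[-15.7, -11.4, 10.4],"delta_rot":[2.6, -8.0, 1.1],"fingers":-0.1}, [380.0, 403.0, 149.0]
{"travel":[-14.7, -6.0, 8.0],"delta_rot":[1.2, -8.3, 1.0],"fingers":-0.1}, [370.0, 400.0, 135.0]
{"travel":[-13.2, -1.1, 5.3],"delta_rot":[-0.3, -8.2, 1.0],"fingers":-0.1}, [364.0, 394.0, 123.0]
{"travel":[-11.0, 3.7, 2.3],"delta_rot":[-1.9, -7.9, 0.9],"fingers":-0.1}, [365.0, 386.0, 114.0]
{"travel":[-8.5, 8.1, -0.8],"delta_rot":[-3.2, -7.4, 1.0],"fingers":-0.1}, [371.0, 378.0, 109.0]
{"travel":[-5.7, 11.9, -4.3],"delta_rot":[-4.6, -6.7, 1.1],"fingers":-0.1}, [383.0, 371.0, 108.0]
{"travel":[-2.4, 15.6, -7.7],"delta_rot":[-5.8, -5.8, 1.2],"fingers":-0.1}, [399.0, 365.0, 111.0]
{"travel":[0.9, 18.9, -11.1],"delta_rot":[-6.8, -4.8, 1.4],"fingers":-0.1}, [419.0, 362.0, 120.0]
{"travel":[0.0, 0.0, 24.0],"delta_rot":[-0.0, 0.0, 0.0],"fingers":-0.1},
{"travel":[0.0, 0.0, 25.0],"delta_rot":[-0.0, 0.0, 0.0],"fingers":-0.1},
{"travel":[0.0, 0.0, 24.0],"delta_rot":[-0.0, 0.0, 0.0],"fingers":-0.1},
{"travel":[0.0, 0.0, 25.0],"delta_rot":[-0.0, 0.0, 0.0],"fingers":-0.1},
--  4 [419. 362.  22.]
```

send_rows(
  plan=[
    {"travel": [-8.1,-38.3,16.2],"delta_rot": [8.5,-4.1,2.2],"fingers": -0.1},
    {"travel": [-11.4,-33.4,15.8],"delta_rot": [7.7,-5.2,1.9],"fingers": -0.1},
    {"travel": [-13.7,-28.0,15.1],"delta_rot": [6.6,-6.2,1.6],"fingers": -0.1},
    {"travel": [-15.2,-22.5,14.0],"delta_rot": [5.4,-7.0,1.5],"fingers": -0.1},
    {"travel": [-15.8,-16.9,12.4],"delta_rot": [4.1,-7.6,1.2],"fingers": -0.1},
    {"travel": [-15.7,-11.4,10.4],"delta_rot": [2.6,-8.0,1.1],"fingers": -0.1},
    {"travel": [-14.7,-6.0,8.0],"delta_rot": [1.2,-8.3,1.0],"fingers": -0.1},
    {"travel": [-13.2,-1.1,5.3],"delta_rot": [-0.3,-8.2,1.0],"fingers": -0.1},
    {"travel": [-11.0,3.7,2.3],"delta_rot": [-1.9,-7.9,0.9],"fingers": -0.1},
    {"travel": [-8.5,8.1,-0.8],"delta_rot": [-3.2,-7.4,1.0],"fingers": -0.1},
    {"travel": [-5.7,11.9,-4.3],"delta_rot": [-4.6,-6.7,1.1],"fingers": -0.1},
    {"travel": [-2.4,15.6,-7.7],"delta_rot": [-5.8,-5.8,1.2],"fingers": -0.1},
    {"travel": [0.9,18.9,-11.1],"delta_rot": [-6.8,-4.8,1.4],"fingers": -0.1},
    {"travel": [0,0,0],"delta_rot": [0,0,0],"fingers": -0.1},
  ],
)

```text
clock: 53.42
eef_pos: [418.9, 362.9, 120.3]
eef_rot: [-3.141, 0.001, 1.399]
wrist_force: [-0.1, 0.1, -1.1]
finger_gap: 51.5
```

```bash
python3 - <<'E'
from kin import *
s=log(); print(s['joints'].round(3),s['eef_pos'],s['eef_rot'])
for n in('wrist','side'):
    for o in tools(n): print(n,o)
E
```

```text
[ 0.648  0.417  1.619 -0.     1.107  0.82 ] [418.94188435 362.90250713 120.25384085] [-3.14103162e+00  7.13335377e-04  1.39858502e+00]
wrist (0.94, [432.0, 438.0], [400.0, 259.0], [415.9, 348.6], -100.4, 182.0, [4.0, 11.0, 13.0])
wrist (0.56, [566.0, 406.0], [562.0, 388.0], [564.1, 397.1], -102.6, 18.0, [71.0, 95.0, 113.0])
side (0.68, [427.0, -156.0], [415.0, -304.0], [420.9, -230.0], -94.4, 148.0, [7.0, 12.0, 14.0])
side (0.49, [632.0, 935.0], [573.0, 389.0], [602.3, 662.0], -96.2, 548.0, [1.0, 108.0, 164.0])
```

send_rows(
  plan=[
    {"travel": [-1,0,24],"delta_rot": [0,0,0],"fingers": -0.1},
    {"travel": [0,0,25],"delta_rot": [0,0,0],"fingers": -0.1},
    {"travel": [0,0,24],"delta_rot": [0,0,0],"fingers": -0.1},
    {"travel": [0,0,25],"delta_rot": [0,0,0],"fingers": -0.1},
    {"travel": [0,0,0],"delta_rot": [0,0,0],"fingers": -0.1},
    {"travel": [0,0,0],"delta_rot": [0,0,0],"fingers": 1},
    {"travel": [0,0,0],"delta_rot": [0,0,0],"fingers": 1},
    {"travel": [0,0,0],"delta_rot": [0,0,0],"fingers": 1},
    {"travel": [0,0,0],"delta_rot": [0,0,0],"fingers": 1},
    {"travel": [0,0,0],"delta_rot": [0,0,0],"fingers": 1},
    {"travel": [0,0,0],"delta_rot": [0,0,0],"fingers": 1},
  ],
)

```text
clock: 55.0
eef_pos: [419.6, 361.3, 23.3]
eef_rot: [3.14, -0.0, 1.397]
wrist_force: [-0.5, -0.6, 3.1]
finger_gap: 11.5
```

```bash
sed -i 's/565.5+ox,393+oy/565.5+ox,392+oy/' place.py; python3 place.py 300 -6 -10
```

```text
[ 6.450e-01  5.560e-01  1.675e+00 -1.000e-03  9.100e-01  8.200e-01] [419.58727312 361.33478822  23.25175888] 11.466907829020501
[ 0.26  0.3   1.94  2.06  0.93 -0.81]
{"travel":[0.0, 0.0, -26.0],"delta_rot":[0.0, 0.0, 0.0],"fingers":1},
{"travel":[0.0, 0.0, -26.0],"delta_rot":[0.0, 0.0, 0.0],"fingers":1},
{"travel":[0.0, 0.0, -26.0],"delta_rot":[0.0, 0.0, 0.0],"fingers":1},
{"travel":[0.0, 0.0, -26.0],"delta_rot":[0.0, 0.0, 0.0],"fingers":1},
{"travel":[0.0, 0.2, -26.0],"delta_rot":[0.0, 0.0, 0.0],"fingers":1},
--  5 [419.6 361.3 153.3]
{"travel":[9.8, -16.5, 4.5],"delta_rot":[5.3, 5.6, -1.6],"fingers":1}, [405.0, 374.0, 149.0]
{"travel":[11.7, -13.0, 2.4],"delta_rot":[4.5, 6.2, -1.4],"fingers":1}, [394.0, 387.0, 149.0]
{"travel":[13.3, -9.3, 0.2],"delta_rot":[3.4, 6.7, -1.2],"fingers":1}, [386.0, 401.0, 153.0]
{"travel":[14.7, -5.4, -1.8],"delta_rot":[2.3, 7.1, -1.0],"fingers":1}, [383.0, 415.0, 160.0]
{"travel":[15.7, -1.6, -4.0],"delta_rot":[1.2, 7.3, -0.8],"fingers":1}, [385.0, 427.0, 171.0]
{"travel":[16.4, 2.4, -6.0],"delta_rot":[0.2, 7.4, -0.8],"fingers":1}, [391.0, 437.0, 184.
[... 746 characters left out ...]
551.0, 368.0, 300.0]
lower
{"travel":[-19.0, 0.0, 1.0],"delta_rot":[-0.0, 0.0, -0.0],"fingers":1},
{"travel":[-20.0, 0.0, 2.0],"delta_rot":[-0.0, 0.0, -0.0],"fingers":1},
{"travel":[-19.0, 0.0, 1.0],"delta_rot":[-0.0, 0.0, -0.0],"fingers":1},
{"travel":[-19.0, 0.0, 1.0],"delta_rot":[-0.0, 0.0, -0.0],"fingers":1},
{"travel":[-19.0, 0.0, 2.0],"delta_rot":[-0.0, 0.0, -0.0],"fingers":1},
{"travel":[-20.0, 0.0, 1.0],"delta_rot":[-0.0, 0.0, -0.0],"fingers":1},
{"travel":[-19.0, 0.0, 1.0],"delta_rot":[-0.0, 0.0, -0.0],"fingers":1},
{"travel":[-19.0, 0.0, 2.0],"delta_rot":[-0.0, 0.0, -0.0],"fingers":1},
{"travel":[-19.6, 0.1, 1.2],"delta_rot":[-0.0, 0.0, -0.0],"fingers":1},
--  9 [551.6 368.2 126. ]
```

send_rows(
  plan=[
    {"travel": [0,0,-26],"delta_rot": [0,0,0],"fingers": 1},
    {"travel": [0,0,-26],"delta_rot": [0,0,0],"fingers": 1},
    {"travel": [0,0,-26],"delta_rot": [0,0,0],"fingers": 1},
    {"travel": [0,0,-26],"delta_rot": [0,0,0],"fingers": 1},
    {"travel": [0,0,-26],"delta_rot": [0,0,0],"fingers": 1},
    {"travel": [9.8,-16.5,4.5],"delta_rot": [5.3,5.6,-1.6],"fingers": 1},
    {"travel": [11.7,-13.0,2.4],"delta_rot": [4.5,6.2,-1.4],"fingers": 1},
    {"travel": [13.3,-9.3,0.2],"delta_rot": [3.4,6.7,-1.2],"fingers": 1},
    {"travel": [14.7,-5.4,-1.8],"delta_rot": [2.3,7.1,-1.0],"fingers": 1},
    {"travel": [15.7,-1.6,-4.0],"delta_rot": [1.2,7.3,-0.8],"fingers": 1},
    {"travel": [16.4,2.4,-6.0],"delta_rot": [0.2,7.4,-0.8],"fingers": 1},
    {"travel": [16.8,6.4,-8.0],"delta_rot": [-1.0,7.3,-0.6],"fingers": 1},
    {"travel": [16.7,10.4,-9.7],"delta_rot": [-2.1,7.1,-0.6],"fingers": 1},
    {"travel": [16.3,14.4,-11.2],"delta_rot": [-3.0,6.8,-0.6],"fingers": 1},
    {"travel": [15.6,18.3,-12.7],"delta_rot": [-4.1,6.3,-0.6],"fingers": 1},
    {"travel": [14.3,22.2,-13.7],"delta_rot": [-4.8,5.8,-0.6],"fingers": 1},
    {"travel": [12.9,25.7,-14.7],"delta_rot": [-5.7,5.1,-0.6],"fingers": 1},
    {"travel": [10.9,29.3,-15.3],"delta_rot": [-6.3,4.4,-0.6],"fingers": 1},
    {"travel": [8.6,32.3,-15.7],"delta_rot": [-6.8,3.6,-0.7],"fingers": 1},
    {"travel": [0,0,0],"delta_rot": [0,0,0],"fingers": 1},
  ],
)

```text
clock: 57.5
eef_pos: [551.5, 367.5, 299.4]
eef_rot: [-3.13, -1.5, 1.035]
wrist_force: [-0.8, -0.5, -1.4]
finger_gap: 11.5
```

```bash
cat > held.py <<'E'
from kin import *
s=log(); print(s['joints'].round(3),s['eef_pos'],s['finger_gap'])
R=Ro.from_euler('xyz',s['eef_rot']); print((R.inv()*tr(60,4)).as_rotvec(degrees=True).round(1))
c=cam('wrist');P=cloud(c);ok=c['z_map']>0
T=Tt(); L=((P.reshape(-1,3)-T[:3,3])@T[:3,:3])[ok.ravel()]
q=L[(abs(L[:,1])<5)&(L[:,2]>0)&(L[:,2]<35)]; print('tool in tcp frame',len(q),q.min(0).round(0),q.max(0).round(0))
for n in ('top','side'):
    c=cam(n);P=cloud(c);ok=c['z_map']>0
    m=ok&(P[...,2]>165)&(P[...,2]<186)&(abs(P[...,0]-566)<60)&(abs(P[...,1]-400)<50); print('tips in pot',n,m.sum(),P[m].mean(0).round(0) if m.any() else 0)
E
python3 held.py
```

```text
[ 0.258  0.298  1.942  2.064  0.933 -0.804] [551.47898839 367.53912909 299.42059876] 11.544676989359756
[ 0.   0.1 -0. ]
tool in tcp frame 4016 [-96.  -5.   8.] [78.  5. 19.]
tips in pot top 0 0
tips in pot side 12 [572. 397. 174.]
```

Fork tip at about (572,397), and the new tool's axis is at about (559.5,381). That leaves it clear, so lower it.

send_rows(
  plan=[
    {"travel": [-19,0,1],"delta_rot": [0,0,0],"fingers": 1},
    {"travel": [-20,0,2],"delta_rot": [0,0,0],"fingers": 1},
    {"travel": [-19,0,1],"delta_rot": [0,0,0],"fingers": 1},
    {"travel": [-19,0,1],"delta_rot": [0,0,0],"fingers": 1},
    {"travel": [-19,0,2],"delta_rot": [0,0,0],"fingers": 1},
    {"travel": [-20,0,1],"delta_rot": [0,0,0],"fingers": 1},
    {"travel": [-19,0,1],"delta_rot": [0,0,0],"fingers": 1},
    {"travel": [-19,0,2],"delta_rot": [0,0,0],"fingers": 1},
    {"travel": [-18,0,1],"delta_rot": [0,0,0],"fingers": 1},
    {"travel": [0,0,0],"delta_rot": [0,0,0],"fingers": 1},
    {"travel": [0,0,0],"delta_rot": [0,0,0],"fingers": 1},
  ],
)

```text
clock: 59.02
eef_pos: [551.2, 368.6, 128.1]
eef_rot: [-3.14, -1.501, 1.048]
wrist_force: [-0.1, 0.6, 0.0]
finger_gap: 12.0
```

send_rows(
  plan=[
    {"travel": [0,0,0],"delta_rot": [0,0,0],"fingers": 0.4},
    {"travel": [0,0,0],"delta_rot": [0,0,0],"fingers": 0.4},
    {"travel": [0,0,0],"delta_rot": [0,0,0],"fingers": 0.4},
    {"travel": [0,0,0],"delta_rot": [0,0,0],"fingers": 0.4},
    {"travel": [0,0,-15],"delta_rot": [0,0,0],"fingers": 0.4},
    {"travel": [0,0,-25],"delta_rot": [0,0,0],"fingers": 0.4},
    {"travel": [0,0,-30],"delta_rot": [0,0,0],"fingers": 0.3},
    {"travel": [25,0,-20],"delta_rot": [0,0,0],"fingers": 0.1},
    {"travel": [35,0,-10],"delta_rot": [0,0,0],"fingers": -0.1},
    {"travel": [35,0,0],"delta_rot": [0,0,0],"fingers": -0.1},
    {"travel": [0,0,0],"delta_rot": [0,0,0],"fingers": -0.1},
  ],
)

```text
clock: 60.4
eef_pos: [504.7, 286.9, 231.5]
eef_rot: [3.096, -1.503, 1.093]
wrist_force: [-0.1, -0.2, -0.7]
finger_gap: 51.4
```

```bash
python3 potlook.py pot2.png
```

```text
[ 0.086  0.325  2.14   2.029  1.148 -0.976] [504.70460312 286.88353922 231.50299991]
(0.57, [554.0, 370.0], [567.0, 421.0], [560.5, 395.6], 76.2, 52.0, [96.0, 140.0, 178.0])
(0.48, [425.0, -135.0], [412.0, -304.0], [418.6, -219.5], -94.4, 169.0, [5.0, 11.0, 15.0])
(0.41, [565.0, 378.0], [579.0, 418.0], [572.1, 398.2], 70.8, 42.0, [42.0, 113.0, 168.0])
top above rim 82 [[549.0, 377.0, 116.0], [569.0, 388.0, 116.0], [571.0, 390.0, 117.0]] [[561.0, 378.0, 184.0], [557.0, 380.0, 184.0], [561.0, 376.0, 185.0]]
side above rim 85 [[571.0, 389.0, 116.0], [578.0, 397.0, 116.0], [560.0, 379.0, 117.0]] [[560.0, 372.0, 181.0], [570.0, 401.0, 181.0], [575.0, 393.0, 183.0]]
```

View pics/pot2.png

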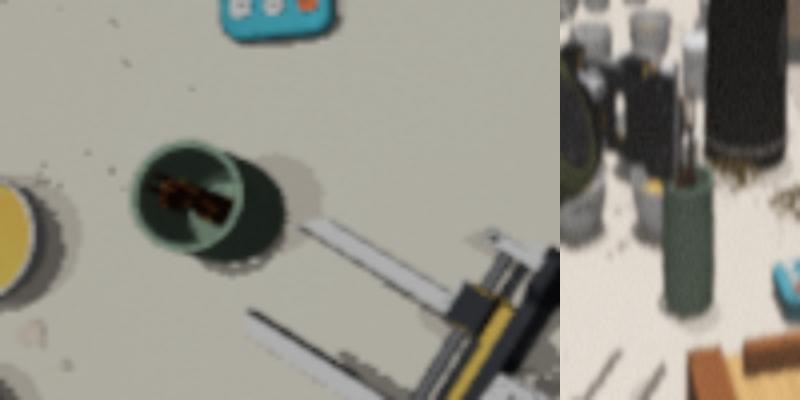

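Both tools stand upright; their tops are near (560,377) and (573,396). For the third I'll grip the handle end and lower it point-down from above the other tops, so the fingers can't strike them.

```bash
python3 - <<'E'
from kin import *
R=down(np.radians(85.6)); q=ik([414,-287.5,150],R)[0]; print(q.round(2))
jplan(q,-.1,dq=.16)
for tp in (40,50,60,70):
  for E in (0,5):
    for z in (345,200): print(tp,E,z,[x.round(2).tolist() for x in ik([545,386,z],tr(tp,E,180))])
E
```

```text
[-0.68  0.28  1.74  0.    1.13 -0.6 ]
{"travel":[-8.1, 10.9, -13.3],"delta_rot":[3.1, -3.7, -3.4],"fingers":-0.1}, [507.0, 270.0, 221.0]
{"travel":[-12.6, 11.2, -17.3],"delta_rot":[2.8, -4.4, -3.2],"fingers":-0.1}, [509.0, 248.0, 211.0]
{"travel":[-17.4, 10.7, -21.0],"delta_rot":[2.5, -4.8, -3.1],"fingers":-0.1}, [510.0, 221.0, 200.0]
{"travel":[-22.5, 9.6, -24.2],"delta_rot":[2.4, -5.4, -2.7],"fingers":-0.1}, [511.0, 189.0, 187.0]
{"travel":[-27.6, 7.8, -26.9],"delta_rot":[2.1, -5.9, -2.4],"fingers":-0.1}, [510.0, 152.0, 174.0]
{"travel":[-32.8, 5.5, -28.9],"delta_rot":[2.0, -6.3, -1.9],"fingers":-0.1}, [508.0, 109.0, 162.0]
{"travel":[-37.9, 2.7, -30.1],"delta_rot":[1.9, -6.7, -1.5],"fingers":-0.1}, [504.0, 62.0, 150.0]
{"travel":[-42.8, -0.5, -30.6],"delta_rot":[1.9, -7.0, -1.1],"fingers":-0.1}, [498.0, 11.0, 141.0]
{"travel":[-47.4, -4.3, -30.2],"delta_rot":[2.0, -7.3, -0.5],"fingers":-0.1}, [489.0, -44.0, 134.0]
{"travel":[-51.8, -8.1, -29.0],"delta_rot":[2.0, -7.5, -0.1],"fingers":-0.1}, [476.0, -103.0, 131.0]
{"travel":[-55.5, -12.2, -27.1],"delta_rot":[2.2, -7.7, 0.3],"finger
[... 258 characters left out ...]
2.01, 2.78, 0.65, 1.87]]
40 0 200 [[0.48, 0.49, 2.06, 2.88, 1.0, 1.72]]
40 5 345 [[0.48, 0.14, 1.99, 2.69, 0.52, 1.95]]
40 5 200 [[0.48, 0.44, 2.06, 2.85, 0.86, 1.74]]
50 0 345 [[0.38, 0.2, 1.98, 2.39, 0.77, 2.16]]
50 0 200 [[0.38, 0.51, 2.03, 2.57, 1.05, 1.89]]
50 5 345 [[0.38, 0.17, 1.96, 2.27, 0.66, 2.28]]
50 5 200 [[0.38, 0.46, 2.03, 2.51, 0.92, 1.94]]
60 0 345 [[0.3, 0.25, 1.92, 2.12, 0.92, 2.35]]
60 0 200 [[0.3, 0.54, 1.97, 2.29, 1.12, 2.03]]
60 5 345 [[0.3, 0.22, 1.91, 2.0, 0.84, 2.46]]
60 5 200 [[0.3, 0.49, 1.97, 2.22, 1.01, 2.1]]
70 0 345 [[0.24, 0.31, 1.84, 1.92, 1.09, 2.47]]
70 0 200 [[0.24, 0.58, 1.88, 2.05, 1.22, 2.16]]
70 5 345 []
70 5 200 [[0.24, 0.54, 1.88, 1.98, 1.13, 2.22]]
```

```bash
python3 - <<'E'
from kin import *
R=down(np.radians(85.6)); qm=ik([430,0,270],R)[0]; q=ik([414,-287.5,130],R)[0]
jplan(qm,-.1,dq=.15); print(); jplan(q,-.1,dq=.11,q0=qm)
E
```

```text
{"travel":[6.4, -14.6, -1.1],"delta_rot":[5.8, -2.2, -1.8],"fingers":-0.1}, [491.0, 294.0, 234.0]
{"travel":[3.3, -13.1, -3.5],"delta_rot":[5.4, -2.9, -1.8],"fingers":-0.1}, [478.0, 296.0, 238.0]
{"travel":[0.1, -11.5, -6.0],"delta_rot":[4.9, -3.8, -1.7],"fingers":-0.1}, [465.0, 294.0, 238.0]
{"travel":[-3.2, -10.1, -8.5],"delta_rot":[4.5, -4.4, -1.5],"fingers":-0.1}, [453.0, 288.0, 237.0]
{"travel":[-6.5, -8.6, -11.0],"delta_rot":[3.8, -5.2, -1.3],"fingers":-0.1}, [443.0, 277.0, 234.0]
{"travel":[-10.0, -7.3, -13.6],"delta_rot":[3.3, -5.8, -1.0],"fingers":-0.1}, [435.0, 261.0, 229.0]
{"travel":[-13.3, -6.1, -15.9],"delta_rot":[2.6, -6.3, -0.7],"fingers":-0.1}, [429.0, 241.0, 225.0]
{"travel":[-16.8, -4.8, -18.2],"delta_rot":[2.0, -6.9, -0.3],"fingers":-0.1}, [424.0, 216.0, 222.0]
{"travel":[-20.4, -3.6, -20.2],"delta_rot":[1.3, -7.3, 0.2],"fingers":-0.1}, [423.0, 187.0, 221.0]
{"travel":[-23.8, -2.4, -21.8],"delta_rot":[0.7, -7.5, 0.6],"fingers":-0.1}, [422.0, 155.0, 223.0]
{"travel":[-27.5, -1.4, -23.3],"delta_rot":[0.0, -7.9, 1.2],"fingers":-0.1}, [423.0, 119.0, 228.0]
{"travel":[
[... 180 characters left out ...]
51.0]
{"travel":[-37.8, 2.6, -25.0],"delta_rot":[-1.6, -8.2, 2.8],"fingers":-0.1}, [430.0, 0.0, 270.0]

{"travel":[-44.2, 16.3, 21.6],"delta_rot":[-0.0, -0.0, 0.0],"fingers":-0.1}, [443.0, -45.0, 248.0]
{"travel":[-46.9, 10.5, 22.4],"delta_rot":[-0.0, -0.0, 0.0],"fingers":-0.1}, [450.0, -93.0, 226.0]
{"travel":[-48.7, 4.5, 23.0],"delta_rot":[-0.0, 0.0, 0.0],"fingers":-0.1}, [450.0, -142.0, 203.0]
{"travel":[-49.6, -2.0, 23.8],"delta_rot":[-0.0, -0.0, 0.0],"fingers":-0.1}, [445.0, -191.0, 179.0]
{"travel":[-49.7, -8.4, 24.3],"delta_rot":[-0.0, -0.0, 0.0],"fingers":-0.1}, [432.0, -240.0, 155.0]
{"travel":[-48.8, -14.8, 24.9],"delta_rot":[-0.0, -0.0, 0.0],"fingers":-0.1}, [414.0, -288.0, 130.0]
```

send_rows(
  plan=[
    {"travel": [6.4,-14.6,-1.1],"delta_rot": [5.8,-2.2,-1.8],"fingers": -0.1},
    {"travel": [3.3,-13.1,-3.5],"delta_rot": [5.4,-2.9,-1.8],"fingers": -0.1},
    {"travel": [0.1,-11.5,-6.0],"delta_rot": [4.9,-3.8,-1.7],"fingers": -0.1},
    {"travel": [-3.2,-10.1,-8.5],"delta_rot": [4.5,-4.4,-1.5],"fingers": -0.1},
    {"travel": [-6.5,-8.6,-11.0],"delta_rot": [3.8,-5.2,-1.3],"fingers": -0.1},
    {"travel": [-10.0,-7.3,-13.6],"delta_rot": [3.3,-5.8,-1.0],"fingers": -0.1},
    {"travel": [-13.3,-6.1,-15.9],"delta_rot": [2.6,-6.3,-0.7],"fingers": -0.1},
    {"travel": [-16.8,-4.8,-18.2],"delta_rot": [2.0,-6.9,-0.3],"fingers": -0.1},
    {"travel": [-20.4,-3.6,-20.2],"delta_rot": [1.3,-7.3,0.2],"fingers": -0.1},
    {"travel": [-23.8,-2.4,-21.8],"delta_rot": [0.7,-7.5,0.6],"fingers": -0.1},
    {"travel": [-27.5,-1.4,-23.3],"delta_rot": [0,-7.9,1.2],"fingers": -0.1},
    {"travel": [-30.9,0,-24.2],"delta_rot": [-0.5,-8.0,1.7],"fingers": -0.1},
    {"travel": [-34.5,1.1,-24.8],"delta_rot": [-1.2,-8.1,2.3],"fingers": -0.1},
    {"travel": [-37.8,2.6,-25.0],"delta_rot": [-1.6,-8.2,2.8],"fingers": -0.1},
  ],
)

```text
clock: 62.35
eef_pos: [430.0, -1.1, 270.3]
eef_rot: [-3.14, 0.004, 1.493]
wrist_force: [-0.4, -0.6, 0.8]
finger_gap: 52.1
```

send_rows(
  plan=[
    {"travel": [-44.2,16.3,21.6],"delta_rot": [0,0,0],"fingers": -0.1},
    {"travel": [-46.9,10.5,22.4],"delta_rot": [0,0,0],"fingers": -0.1},
    {"travel": [-48.7,4.5,23.0],"delta_rot": [0,0,0],"fingers": -0.1},
    {"travel": [-49.6,-2.0,23.8],"delta_rot": [0,0,0],"fingers": -0.1},
    {"travel": [-49.7,-8.4,24.3],"delta_rot": [0,0,0],"fingers": -0.1},
    {"travel": [-48.8,-14.8,24.9],"delta_rot": [0,0,0],"fingers": -0.1},
    {"travel": [0,0,0],"delta_rot": [0,0,0],"fingers": -0.1},
  ],
)

```text
clock: 63.22
eef_pos: [412.3, -288.6, 127.7]
eef_rot: [-3.137, -0.004, 1.491]
wrist_force: [0.1, -0.3, 0.5]
finger_gap: 52.0
```

```bash
python3 - <<'E'
from kin import *
s=log(); print(s['joints'].round(3),s['eef_pos'],s['eef_rot'])
for n in('wrist','side','top'):
    for o in tools(n): print(n,o)
E
```

```text
[-6.840e-01  3.060e-01  1.754e+00  1.000e-03  1.088e+00 -6.050e-01] [ 412.33091421 -288.62397485  127.6597703 ] [-3.13703491 -0.00398249  1.49128313]
wrist (0.73, [426.0, -126.0], [413.0, -301.0], [419.5, -213.3], -94.4, 176.0, [7.0, 11.0, 13.0])
side (0.78, [427.0, -158.0], [414.0, -304.0], [420.7, -230.7], -94.9, 147.0, [7.0, 12.0, 14.0])
side (0.74, [551.0, -139.0], [540.0, -305.0], [545.5, -222.1], -93.7, 166.0, [23.0, 53.0, 74.0])
side (0.63, [590.0, 368.0], [635.0, 716.0], [612.5, 542.0], 82.7, 351.0, [110.0, 144.0, 173.0])
side (0.48, [568.0, 390.0], [579.0, 397.0], [573.5, 393.7], 33.8, 13.0, [104.0, 109.0, 117.0])
top (0.83, [423.0, -159.0], [412.0, -303.0], [417.7, -231.0], -94.2, 145.0, [6.0, 11.0, 15.0])
top (0.66, [565.0, 387.0], [580.0, 417.0], [572.6, 401.9], 64.6, 33.0, [62.0, 111.0, 153.0])
top (0.52, [628.0, 389.0], [565.0, 371.0], [596.7, 380.1], -164.0, 66.0, [64.0, 116.0, 174.0])
```

send_rows(
  plan=[
    {"travel": [3,2,25],"delta_rot": [0,0,0],"fingers": -0.1},
    {"travel": [0,0,27],"delta_rot": [0,0,0],"fingers": -0.1},
    {"travel": [0,0,27],"delta_rot": [0,0,0],"fingers": -0.1},
    {"travel": [0,0,27],"delta_rot": [0,0,0],"fingers": -0.1},
    {"travel": [0,0,0],"delta_rot": [0,0,0],"fingers": -0.1},
    {"travel": [0,0,0],"delta_rot": [0,0,0],"fingers": 1},
    {"travel": [0,0,0],"delta_rot": [0,0,0],"fingers": 1},
    {"travel": [0,0,0],"delta_rot": [0,0,0],"fingers": 1},
    {"travel": [0,0,0],"delta_rot": [0,0,0],"fingers": 1},
    {"travel": [0,0,0],"delta_rot": [0,0,0],"fingers": 1},
    {"travel": [0,0,0],"delta_rot": [0,0,0],"fingers": 1},
  ],
  grip_force=40,
)

```text
clock: 64.9
eef_pos: [417.1, -284.4, 25.1]
eef_rot: [3.14, -0.0, 1.495]
wrist_force: [-1.5, 0.6, 5.2]
finger_gap: 11.4
```

```bash
cat > place3.py <<'E'
from kin import *
s=log(); p0=s['eef_pos']; R0=Ro.from_euler('xyz',s['eef_rot']); print(p0,s['finger_gap'])
T=np.array([552.5,399.5,0]); R=tr(50,2,180); zt=R.apply([0,0,1]); t=T-16*np.array([zt[0],zt[1],0])
q1=[q for q in ik(t+[0,0,350],R) if q[3]>1]; print([q.round(2) for q in q1]); q1=q1[0]
up=p0+[0,0,180]; qu=ik(up,R0)[0]
mid=np.array([430,0,330.]); qm=ik(mid,R0)[0]
def show(a,b,n=40):
    for i in range(0,n+1,4):
        p,r=fk(a+(b-a)*i/n,X); r=r*Ro.from_euler('z',np.pi/2); print('  ',p.round(0),'far end',(p+r.apply([158,0,16])).round(0))
print('lift 180 then'); jplan(qm,1,dq=.12,q0=qu); print(); show(qm,q1); jplan(q1,1,dq=.088,q0=qm)
E
python3 place3.py
```

```text
[ 417.14590279 -284.44765713   25.14626885] 11.369713700706331
[array([0.39, 0.18, 1.98, 2.35, 0.71, 2.21])]
lift 180 then
{"travel":[58.6, 15.5, -26.4],"delta_rot":[0.0, 0.0, -0.0],"fingers":1}, [437.0, -227.0, 232.0]
{"travel":[59.1, 6.7, -25.7],"delta_rot":[0.0, 0.0, -0.0],"fingers":1}, [448.0, -169.0, 257.0]
{"travel":[58.3, -2.0, -25.1],"delta_rot":[0.0, 0.0, -0.0],"fingers":1}, [451.0, -110.0, 282.0]
{"travel":[56.1, -10.5, -24.2],"delta_rot":[0.0, -0.0, -0.0],"fingers":1}, [444.0, -54.0, 307.0]
{"travel":[52.5, -18.4, -23.4],"delta_rot":[-0.0, -0.0, -0.0],"fingers":1}, [430.0, -0.0, 330.0]

   [430.  -0. 330.] far end [442. 158. 314.]
   [445.  78. 314.] far end [488. 229. 335.]
   [454. 152. 310.] far end [531. 281. 362.]
   [461. 219. 317.] far end [570. 312. 386.]
   [468. 275. 331.] far end [605. 325. 396.]
   [477. 320. 349.] far end [631. 327. 387.]
   [488. 353. 365.] far end [644. 326. 360.]
   [502. 374. 376.] far end [642. 329. 318.]
   [517. 386. 378.] far end [623. 341. 269.]
   [531. 389. 370.] far end [590. 363. 225.]
   [542. 387. 350.] far end [549. 395. 192.]

[... 1780 characters left out ...]
"delta_rot":[2.9, 0.9, 8.4],"fingers":1}, [508.0, 380.0, 378.0]
{"travel":[2.5, -3.0, 5.6],"delta_rot":[2.9, 0.7, 8.5],"fingers":1}, [513.0, 384.0, 378.0]
{"travel":[3.3, -2.1, 4.9],"delta_rot":[2.8, 0.7, 8.6],"fingers":1}, [519.0, 387.0, 377.0]
{"travel":[4.2, -1.5, 4.2],"delta_rot":[2.7, 0.6, 8.8],"fingers":1}, [524.0, 389.0, 375.0]
{"travel":[5.4, -1.3, 3.4],"delta_rot":[2.7, 0.6, 8.8],"fingers":1}, [529.0, 389.0, 371.0]
{"travel":[6.7, -1.3, 2.8],"delta_rot":[2.6, 0.5, 8.8],"fingers":1}, [534.0, 389.0, 366.0]
{"travel":[7.9, -1.6, 2.1],"delta_rot":[2.6, 0.5, 8.9],"fingers":1}, [539.0, 389.0, 359.0]
{"travel":[9.0, -2.3, 1.5],"delta_rot":[2.6, 0.4, 9.0],"fingers":1}, [542.0, 387.0, 350.0]
```

send_rows(
  plan=[
    {"travel": [0,0,-15],"delta_rot": [0,0,0],"fingers": 1},
    {"travel": [0,0,-30],"delta_rot": [0,0,0],"fingers": 1},
    {"travel": [0,0,-35],"delta_rot": [0,0,0],"fingers": 1},
    {"travel": [0,0,-35],"delta_rot": [0,0,0],"fingers": 1},
    {"travel": [0,0,-35],"delta_rot": [0,0,0],"fingers": 1},
    {"travel": [0,0,-30],"delta_rot": [0,0,0],"fingers": 1},
    {"travel": [58.6,15.5,-26.4],"delta_rot": [0,0,0],"fingers": 1},
    {"travel": [59.1,6.7,-25.7],"delta_rot": [0,0,0],"fingers": 1},
    {"travel": [58.3,-2.0,-25.1],"delta_rot": [0,0,0],"fingers": 1},
    {"travel": [56.1,-10.5,-24.2],"delta_rot": [0,0,0],"fingers": 1},
    {"travel": [52.5,-18.4,-23.4],"delta_rot": [0,0,0],"fingers": 1},
  ],
)

```text
clock: 66.28
eef_pos: [427.3, -4.3, 328.6]
eef_rot: [3.14, -0.0, 1.495]
wrist_force: [0.9, -0.2, 0.4]
finger_gap: 11.0
```

send_rows(
  plan=[
    {"travel": [29.3,3.9,7.7],"delta_rot": [-0.4,5.0,4.1],"fingers": 1},
    {"travel": [28.6,0.9,8.3],"delta_rot": [0.1,5.0,4.3],"fingers": 1},
    {"travel": [27.7,-1.9,8.9],"delta_rot": [0.6,4.9,4.6],"fingers": 1},
    {"travel": [26.3,-4.5,9.4],"delta_rot": [1.0,4.8,4.9],"fingers": 1},
    {"travel": [24.7,-6.8,9.7],"delta_rot": [1.4,4.6,5.1],"fingers": 1},
    {"travel": [22.7,-8.7,10.1],"delta_rot": [1.9,4.4,5.4],"fingers": 1},
    {"travel": [20.7,-10.5,10.4],"delta_rot": [2.1,4.2,5.7],"fingers": 1},
    {"travel": [18.4,-11.7,10.5],"delta_rot": [2.5,4.0,5.9],"fingers": 1},
    {"travel": [16.0,-12.6,10.6],"delta_rot": [2.7,3.6,6.2],"fingers": 1},
    {"travel": [13.7,-13.2,10.5],"delta_rot": [2.9,3.3,6.4],"fingers": 1},
    {"travel": [11.5,-13.2,10.5],"delta_rot": [3.1,3.0,6.7],"fingers": 1},
    {"travel": [9.3,-13.1,10.2],"delta_rot": [3.2,2.8,6.9],"fingers": 1},
    {"travel": [7.4,-12.4,10.0],"delta_rot": [3.2,2.4,7.1],"fingers": 1},
    {"travel": [5.6,-11.7,9.6],"delta_rot": [3.3,2.1,7.4],"fingers": 1},
  ],
)

```text
clock: 68.03
eef_pos: [476.7, 321.5, 350.2]
eef_rot: [-2.037, -0.246, -0.096]
wrist_force: [-0.8, 0.6, 0.9]
finger_gap: 10.9
```

send_rows(
  plan=[
    {"travel": [4.2,-10.6,9.2],"delta_rot": [3.3,1.8,7.6],"fingers": 1},
    {"travel": [3.1,-9.3,8.8],"delta_rot": [3.3,1.6,7.7],"fingers": 1},
    {"travel": [2.3,-8.1,8.2],"delta_rot": [3.2,1.4,8.0],"fingers": 1},
    {"travel": [1.9,-6.6,7.6],"delta_rot": [3.1,1.2,8.1],"fingers": 1},
    {"travel": [1.7,-5.3,6.9],"delta_rot": [3.1,1.0,8.3],"fingers": 1},
    {"travel": [2.0,-4.1,6.4],"delta_rot": [2.9,0.9,8.4],"fingers": 1},
    {"travel": [2.5,-3.0,5.6],"delta_rot": [2.9,0.7,8.5],"fingers": 1},
    {"travel": [3.3,-2.1,4.9],"delta_rot": [2.8,0.7,8.6],"fingers": 1},
    {"travel": [4.2,-1.5,4.2],"delta_rot": [2.7,0.6,8.8],"fingers": 1},
    {"travel": [5.4,-1.3,3.4],"delta_rot": [2.7,0.6,8.8],"fingers": 1},
    {"travel": [6.7,-1.3,2.8],"delta_rot": [2.6,0.5,8.8],"fingers": 1},
    {"travel": [7.9,-1.6,2.1],"delta_rot": [2.6,0.5,8.9],"fingers": 1},
    {"travel": [9.0,-2.3,1.5],"delta_rot": [2.6,0.4,9.0],"fingers": 1},
    {"travel": [0,0,0],"delta_rot": [0,0,0],"fingers": 1},
  ],
)

```text
clock: 69.78
eef_pos: [539.9, 381.6, 347.6]
eef_rot: [-3.112, 1.538, -2.237]
wrist_force: [-0.2, 0.1, 0.1]
finger_gap: 11.3
```

```bash
python3 - <<'E'
from kin import *
s=log(); p=s['eef_pos']; print(s['joints'].round(3),p,s['finger_gap'])
R=Ro.from_euler('xyz',s['eef_rot']); print((R.inv()*tr(50,2,180)).as_rotvec(degrees=True).round(1))
Tm=Tt()
for n in ('wrist','side','top'):
    c=cam(n);P=cloud(c);ok=c['z_map']>0
    L=((P-Tm[:3,3])@Tm[:3,:3])
    m=ok&(L[...,0]>30)&(L[...,0]<175)&(abs(L[...,1])<40)&(abs(L[...,2]-16)<40)&(P[...,2]>190)
    q=P[m]; print(n,m.sum())
    if m.sum()>3:
        o=np.argsort(q[:,2]); k=max(3,len(o)//8); print(' low',q[o[:k]].mean(0).round(0),'high',q[o[-k:]].mean(0).round(0), 'local low',L[m][o[:k]].mean(0).round(0))
    m=ok&(P[...,2]>150)&(P[...,2]<187)&(abs(P[...,0]-566)<40)&(abs(P[...,1]-392)<40); print(' others',m.sum(),P[m][:,:2].mean(0).round(0) if m.any() else '', P[m].max(0).round(0) if m.any() else '')
    if n=='side': cv2.imwrite('pics/s9.png',cv2.resize(c['color'][60:230,150:350],(800,600))[...,::-1])
E
```

```text
[0.375 0.172 1.99  2.338 0.727 2.211] [539.91596829 381.55327056 347.63716895] 11.318158367458295
[0.1 0.1 0.1]
wrist 4108
 low [548. 390. 223.] high [547. 391. 311.] local low [124.  -0.  16.]
 others 0  
side 90
 low [552. 391. 200.] high [553. 389. 283.] local low [147.  -3.  19.]
 others 52 [587. 386.] [603. 404. 182.]
top 22
 low [549. 387. 196.] high [544. 390. 309.] local low [152.  -4.  15.]
 others 56 [587. 381.] [600. 399. 184.]
```

View pics/s9.png

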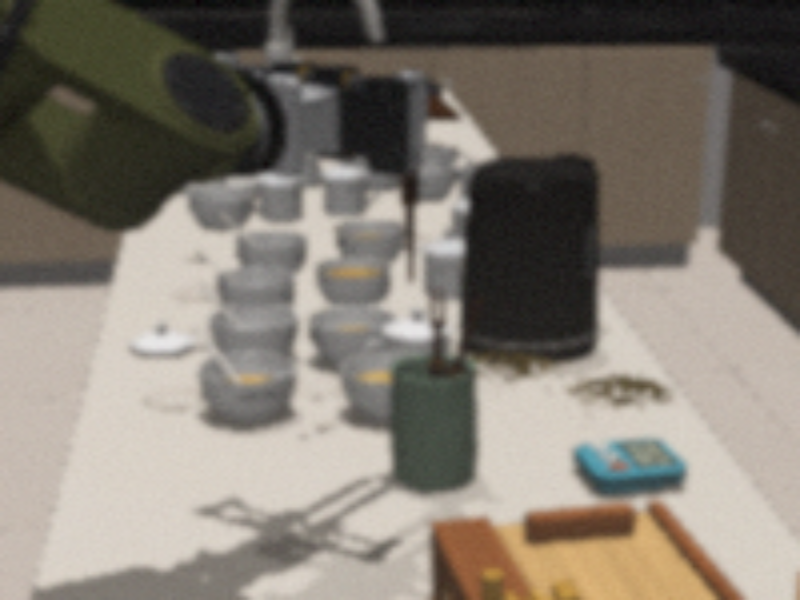

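The side view shows the needle hanging straight, point-down at (410,230). The other two tools in the pot now lean away (+x). I'll confirm the pot hasn't moved and where the tools are.

```bash
python3 - <<'E'
from kin import *
for n in ('top','side'):
    c=cam(n);P=cloud(c);ok=c['z_map']>0
    d=masks_of('pot',n)[0]['region']
    m=ok&(P[...,2]>104)&(P[...,2]<114)&(abs(P[...,0]-570)<60)&(abs(P[...,1]-393)<60)&d; q=P[m]; print(n,'pot',len(q),cv2.minEnclosingCircle(q[:,:2].astype(np.float32)))
    print([(w(c,x['at']).round(0).tolist(),round(x['confidence'],2)) for x in tip_of('pot',n)[:1]])
    for z in (115,130,145,160,175):
        m=ok&(abs(P[...,2]-z)<8)&(abs(P[...,0]-575)<60)&(abs(P[...,1]-393)<45); print(z,m.sum(),[a.tolist() for a in P[m][:,:2].round(0)[::3]][:8])
    if n=='top': cv2.imwrite('pics/t9.png',cv2.resize(c['color'][180:250,110:200],(720,560),interpolation=cv2.INTER_CUBIC)[...,::-1])
E
```

```text
top pot 132 ((565.5618286132812, 391.4201965332031), 35.457603454589844)
[([563.0, 393.0, -0.0], 0.62)]
115 140 [[597.0, 401.0], [594.0, 406.0], [595.0, 396.0], [595.0, 373.0], [592.0, 406.0], [593.0, 374.0], [590.0, 406.0], [590.0, 367.0]]
130 12 [[589.0, 373.0], [588.0, 373.0], [586.0, 374.0], [570.0, 393.0]]
145 29 [[594.0, 376.0], [592.0, 375.0], [590.0, 380.0], [591.0, 374.0], [588.0, 376.0], [572.0, 397.0], [570.0, 397.0], [571.0, 393.0]]
160 24 [[597.0, 377.0], [595.0, 380.0], [595.0, 373.0], [592.0, 380.0], [593.0, 371.0], [591.0, 380.0], [573.0, 394.0], [567.0, 396.0]]
175 26 [[600.0, 381.0], [600.0, 373.0], [597.0, 380.0], [598.0, 374.0], [595.0, 380.0], [596.0, 373.0], [594.0, 380.0], [572.0, 394.0]]
side pot 82 ((567.7684326171875, 391.7184753417969), 37.77806854248047)
[([569.0, 393.0, -1.0], 0.6)]
115 105 [[569.0, 399.0], [558.0, 424.0], [568.0, 423.0], [578.0, 423.0], [587.0, 421.0], [552.0, 420.0], [562.0, 424.0], [571.0, 391.0]]
130 19 [[568.0, 396.0], [572.0, 397.0], [588.0, 376.0], [571.0, 393.0], [569.0, 399.0], [591.0, 376.0], [585.0, 377.0]]
145 23 [[570.0, 404.0], [572.0, 394.0], [575.0, 394.0], [572.0, 397.0], [597.0, 373.0], [592.0, 378.0], [572.0, 396.0], [588.0, 377.0]]
160 24 [[569.0, 401.0], [575.0, 393.0], [575.0, 396.0], [600.0, 371.0], [595.0, 383.0], [575.0, 396.0], [598.0, 377.0], [597.0, 375.0]]
175 22 [[570.0, 401.0], [570.0, 401.0], [601.0, 381.0], [599.0, 386.0], [569.0, 398.0], [599.0, 366.0], [600.0, 371.0], [600.0, 371.0]]
```

View pics/t9.png

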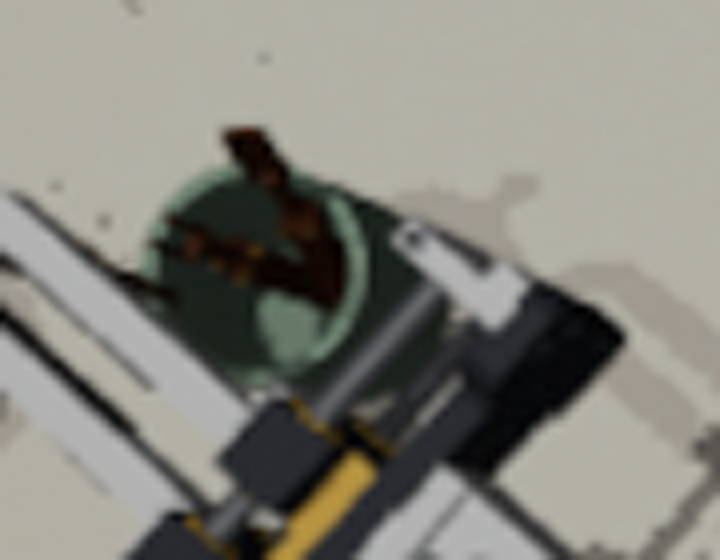

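Top view: the pot is unmoved. The second tool leans to +x, its top at (245,140) in the crop, and the fork stands mid-pot. The needle's drop point to the left of the fork is free, so lower it and release.

send_rows(
  plan=[
    {"travel": [20,0,0.7],"delta_rot": [0,0,0],"fingers": 1},
    {"travel": [20,0,0.7],"delta_rot": [0,0,0],"fingers": 1},
    {"travel": [20,0,0.7],"delta_rot": [0,0,0],"fingers": 1},
    {"travel": [20,0,0.7],"delta_rot": [0,0,0],"fingers": 1},
    {"travel": [20,0,0.7],"delta_rot": [0,0,0],"fingers": 1},
    {"travel": [20,0,0.7],"delta_rot": [0,0,0],"fingers": 1},
    {"travel": [20,0,0.7],"delta_rot": [0,0,0],"fingers": 1},
    {"travel": [15,0,0.5],"delta_rot": [0,0,0],"fingers": 1},
    {"travel": [0,0,0],"delta_rot": [0,0,0],"fingers": 1},
    {"travel": [0,0,0],"delta_rot": [0,0,0],"fingers": 1},
  ],
)

```text
clock: 71.47
eef_pos: [540.6, 381.4, 192.6]
eef_rot: [-3.137, 1.537, -2.264]
wrist_force: [0.9, -0.6, 0.3]
finger_gap: 10.9
```

send_rows(
  plan=[
    {"travel": [8,0,0.3],"delta_rot": [0,0,0],"fingers": 1},
    {"travel": [4,0,0],"delta_rot": [0,0,0],"fingers": 1},
    {"travel": [0,0,0],"delta_rot": [0,0,0],"fingers": 1},
    {"travel": [0,0,0],"delta_rot": [0,0,0],"fingers": 0.55},
    {"travel": [0,0,0],"delta_rot": [0,0,0],"fingers": 0.5},
    {"travel": [0,0,0],"delta_rot": [0,0,0],"fingers": 0.5},
    {"travel": [0,0,0],"delta_rot": [0,0,0],"fingers": 0.5},
    {"travel": [0,0,-15],"delta_rot": [0,0,0],"fingers": 0.5},
    {"travel": [0,0,-25],"delta_rot": [0,0,0],"fingers": 0.5},
    {"travel": [0,0,-30],"delta_rot": [0,0,0],"fingers": 0.5},
    {"travel": [-30,0,-25],"delta_rot": [0,0,0],"fingers": 0.5},
    {"travel": [-30,0,-30],"delta_rot": [0,0,0],"fingers": 0.5},
    {"travel": [-30,0,0],"delta_rot": [0,0,0],"fingers": 0.5},
    {"travel": [0,0,0],"delta_rot": [0,0,0],"fingers": 0.5},
  ],
)

```text
clock: 73.22
eef_pos: [461.7, 287.3, 276.3]
eef_rot: [-3.065, 1.54, -2.193]
wrist_force: [0.9, -0.2, -0.6]
finger_gap: 23.6
```

```bash
cat > fin.py <<'E'
from kin import *
s=log(); print(s['eef_pos'],s['clock'])
ims=[]
for n in('top','side'):
    c=cam(n);P=cloud(c);ok=c['z_map']>0
    ims.append(c['color'].copy())
    for t in('cup','pot','caddy','timer','bolt_knob','lid_grip'):
        print(n,t,[(w(c,x['at']).round(0).tolist(),round(x['confidence'],2)) for x in tip_of(t,n)[:1]])
    d=masks_of('pot',n)[0]['region']; m=ok&(P[...,2]>104)&(P[...,2]<114)&d; q=P[m]; print(n,'pot',len(q),cv2.minEnclosingCircle(q[:,:2].astype(np.float32)))
    for o in tools(n): print(n,o)
    for z in (115,130,145,160,175):
        m=ok&(abs(P[...,2]-z)<8)&(abs(P[...,0]-570)<60)&(abs(P[...,1]-393)<45); print(z,m.sum(),[a.tolist() for a in P[m][:,:2].round(0)[::3]][:9])
    m=ok&(P[...,2]>112)&(P[...,2]<125)&(abs(P[...,0]-545)<40)&(abs(P[...,1])<30); print('knob',P[m].mean(0).round(1) if m.any() else 0)
    m=ok&(P[...,2]>89)&(P[...,2]<105)&(P[...,0]>595)&(P[...,0]<690)&(P[...,1]>60)&(P[...,1]<290); q=P[m];print('bar',cv2.minAreaRect(q[:,:2].astype(np.float32)))
    m=ok&(P[...,2]>66)&(P[...,2]<80)&(abs(P[...,0]-544)<70)&(abs(P[...,1]+255)<70); q=P[m][:,:2].astype(np.float32);print('cup rim',len(q),cv2.minAreaRect(q), np.percentile(P[m][:,2],[10,90]).round(0))
a=cv2.resize(ims[0][180:250,110:200],(400,311)); b=cv2.resize(ims[1][80:230,200:320],(400,311)); 
a2=cv2.resize(ims[0][120:320,120:440],(400,250)); b2=cv2.resize(ims[1][180:400,160:440],(400,250))
cv2.imwrite('pics/fin.png',np.vstack([np.hstack([a,b]),np.hstack([a2,b2])])[...,::-1])
E
python3 fin.py
```

```text
[461.72937198 287.26008238 276.32113669] 73.225
top cup [([541.0, -267.0, 11.0], 0.94)]
top pot [([564.0, 393.0, -1.0], 0.82)]
top caddy [([774.0, -46.0, -0.0], 0.71)]
top timer [([707.0, 368.0, -8.0], 0.83)]
top bolt_knob [([554.0, -4.0, 114.0], 0.4)]
top lid_grip [([631.0, 124.0, 93.0], 0.6)]
top pot 122 ((564.5142211914062, 390.794921875), 34.983802795410156)
top (0.66, [589.0, 434.0], [549.0, 390.0], [569.2, 412.3], -132.3, 59.0, [7.0, 109.0, 170.0])
top (0.63, [620.0, 445.0], [584.0, 387.0], [601.9, 415.9], -121.5, 68.0, [96.0, 118.0, 150.0])
top (0.57, [774.0, 375.0], [683.0, 359.0], [728.7, 367.1], -170.0, 92.0, [11.0, 22.0, 27.0])
top (0.48, [601.0, 378.0], [563.0, 376.0], [582.0, 376.9], -178.0, 37.0, [66.0, 106.0, 172.0])
115 181 [[597.0, 391.0], [595.0, 382.0], [592.0, 411.0], [592.0, 390.0], [589.0, 416.0], [589.0, 390.0], [590.0, 371.0], [587.0, 416.0], [586.0, 392.0]]
130 45 [[591.0, 390.0], [589.0, 391.0], [589.0, 375.0], [587.0, 390.0], [587.0, 375.0], [585.0, 376.0], [583.0, 377.0], [576.0, 418.0], [578.0, 413.0]]
145 51 [[597.0, 392.0], [595.0, 388.0], [594.0, 377.0
[... 1375 characters left out ...]
9.0]]
145 36 [[579.0, 427.0], [584.0, 417.0], [581.0, 421.0], [575.0, 424.0], [585.0, 424.0], [581.0, 419.0], [594.0, 394.0], [580.0, 415.0], [598.0, 376.0]]
160 38 [[583.0, 433.0], [588.0, 424.0], [585.0, 424.0], [579.0, 429.0], [588.0, 421.0], [585.0, 422.0], [579.0, 427.0], [588.0, 423.0], [584.0, 417.0]]
175 24 [[582.0, 431.0], [593.0, 434.0], [586.0, 430.0], [597.0, 396.0], [602.0, 384.0], [600.0, 374.0], [601.0, 376.0], [600.0, 373.0]]
knob [555.7  -3.9 116.6]
bar ((632.7890014648438, 124.45986938476562), (72.1954574584961, 18.772308349609375), 3.4699695110321045)
cup rim 369 ((545.1505737304688, -254.60906982421875), (62.235145568847656, 64.6897964477539), 60.24525451660156) [67. 75.]
```

View pics/fin.png

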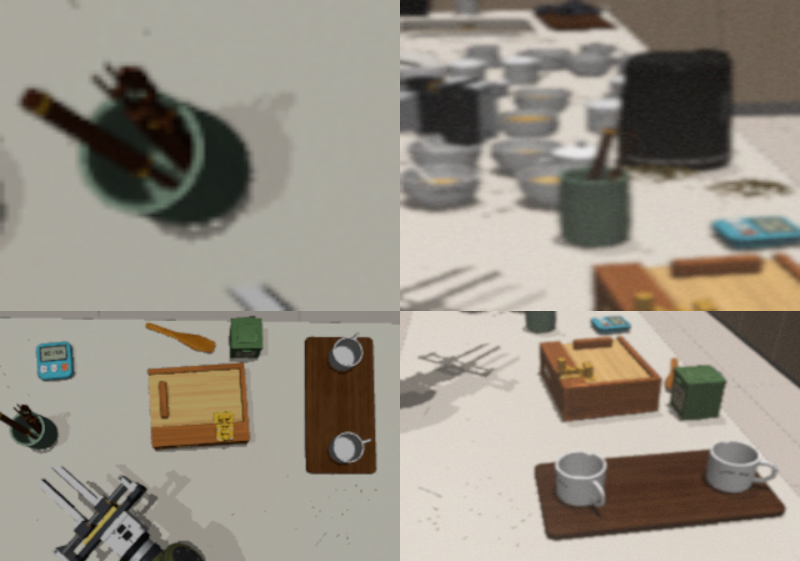

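```bash
python3 -c "
from h import *
s=manip.read_state(); print(s['clock'],s['wrist_force']); print(manip.sign_off())"
```

```text
74.225 [ 0.4020103  -0.91286613  0.58307613]
the job is handed in; nothing more can be done
None
```

The whole job was done and handed in at 74 s of the 210 s allowed; no verdict is reported.

**What I did**
- **Opening:** I drew the bolt about 26 mm and slid the lid open 124 mm.
- **Tea nests:** I inverted the cup over the mouth at about 145° and shook it.
- **Cup:** I stood it back on the board.
- **Closing:** I shut the lid against its stop and pushed the bolt home.
- **Tools:** all three tea tools found on the worktop went into the pot, two handle-down and the needle point-down. The wooden spoon near the tin is not a tea tool, so I left it.

**Last checks**
- **Chest:** the knob is back at x ≈ 554 mm, the same as at the start. The lid bar's measured y reads 123–124 mm, against 122–124 mm from the networks and 127 mm from a wrist measurement at the start.
- **Cup:** it is empty and upright on the board, with its rim level at about 74 mm.
- **Tools in the pot:** the most tilted, the needle, leans about 26°. The others lean about 15°, and none is left on the worktop.
- **Bystanders:** the pot, tin and timer are where they were, within measurement error.

**Not certain**
- **Nest count:** I never saw every nest in the chest at once. Six were detected there, some half hidden under the front rail, and 7 to 9 were expected. The empty cup, its weight back to about 1.2 N and a clear worktop suggest they are all in.
- **Tool movement:** one tool in the pot tipped to lean against the rim between two looks, when the arm was away from it. It stayed in the pot.

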